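Load test on the spring gauge

TASK

Load-test the spring gauge: hang every loop weight on the bench by its loop from the gauge's sprung arm, let go and wait until the arm has come to rest. With all of them hanging there, press down on the free-standing timer while you turn its knob clockwise to the long tick, so that the timer itself neither turns nor shifts; then take all the weights off again and stand them upright in the wooden tray. Leave the other things on the bench where they are.

Things in the scene. Friction and masses are not known exactly. Their poses are not given: they have to be found in the camera images.
- w1: loop weight, about 0.4 kg (2 or 3 present, all alike): round brass foot 56 mm across, 18 mm high; on it a closed upright alloy loop, seen through along the weight's x; above that a square stem 14 x 14 mm (sides along x and y) from z 98 to 142 mm, the place to grip. Origin: centre of the underside, z up when standing
- w1_eye (a point): middle of the underside of the top bar of w1's loop, z 90 mm, axes as the weight: this rests on the gauge arm. The loop's opening is 37 mm wide (y) and 72 mm high (z 18 to 90 mm); its bars are 8 mm along x, the top bar 8 mm high and 51 mm long in y
- w2: loop weight, about 0.4 kg (2 or 3 present, all alike): round brass foot 56 mm across, 18 mm high; on it a closed upright alloy loop, seen through along the weight's x; above that a square stem 14 x 14 mm (sides along x and y) from z 98 to 142 mm, the place to grip. Origin: centre of the underside, z up when standing
- w2_eye (a point): middle of the underside of the top bar of w2's loop, z 90 mm, axes as the weight: this rests on the gauge arm. The loop's opening is 37 mm wide (y) and 72 mm high (z 18 to 90 mm); its bars are 8 mm along x, the top bar 8 mm high and 51 mm long in y
- w3: loop weight, about 0.4 kg (2 or 3 present, all alike): round brass foot 56 mm across, 18 mm high; on it a closed upright alloy loop, seen through along the weight's x; above that a square stem 14 x 14 mm (sides along x and y) from z 98 to 142 mm, the place to grip. Origin: centre of the underside, z up when standing
- w3_eye (a point): middle of the underside of the top bar of w3's loop, z 90 mm, axes as the weight: this rests on the gauge arm. The loop's opening is 37 mm wide (y) and 72 mm high (z 18 to 90 mm); its bars are 8 mm along x, the top bar 8 mm high and 51 mm long in y
- w4: loop weight, about 0.4 kg (2 or 3 present, all alike): round brass foot 56 mm across, 18 mm high; on it a closed upright alloy loop, seen through along the weight's x; above that a square stem 14 x 14 mm (sides along x and y) from z 98 to 142 mm, the place to grip. Origin: centre of the underside, z up when standing
- w4_eye (a point): middle of the underside of the top bar of w4's loop, z 90 mm, axes as the weight: this rests on the gauge arm. The loop's opening is 37 mm wide (y) and 72 mm high (z 18 to 90 mm); its bars are 8 mm along x, the top bar 8 mm high and 51 mm long in y
- hook_root (a point): root of the gauge's sprung arm, on the arm's top at the carriage's front face; x points away from the tip. Arm: level steel bar 10 mm wide, 8 mm deep, 230 mm long to -x, top 250 mm above the bench unloaded; its end (8 mm more) turns up 14 mm. Behind it a carriage 62 mm wide, 50 mm high on a fixed stand 353 mm tall. Weights fit at 75, 135, 195 mm out
- hook (a joint): dip of the sprung arm in m, 0 unloaded (upper stop) to 0.125; spring 160 N/m: each weight lowers it by 20 to 30 mm, lifting one lets it rise as much; it bobs for 1 to 2 s when a load is let go
- tray: fixed wooden tray, 212 x 88 mm outside (long side along its x), 32 mm high, walls and floor 6 mm thick, no dividers; origin: centre of its underside. Three weights fit standing in a row along x, 62 mm apart
- timer: free-standing grey round timer, 92 mm across, 39 mm tall, 0.28 kg, on a rubber foot; it spins on the bench if its knob is turned without pressing down. A ring of ticks lies on its top; the one long thick tick (18 x 6 mm) is clockwise from its x axis by 1.8 rad (seen from above). Origin: centre of the underside
- timer_rim (a point): point on the timer's upper rim, 46 mm from its axis along its x, 39 mm up
- knob (a joint): angle of the timer's knob in rad, growing clockwise seen from above; 0: pointer along the timer's x; 1.8: pointer at the long tick; friction about 0.12 N m, stays where it is left
- knob_grip (a point): middle of the knob's grip bar, on the axis, 66 mm above the bench; x points along the bar to its white pointer line. Bar 46 mm long, 12 mm thick, from 53 to 79 mm above the bench; below it a collar 48 mm across. Knob and collar are sprung: they sink up to 8 mm, 10 N pushes them in about 6 mm
- beaker: open glass beaker, 72 mm across, 95 mm tall; not part of the job; origin: centre of its underside (not to be moved)
- block: wooden block, 75 mm cube; not part of the job; origin: centre of its underside (not to be moved)
- jar: amber jar, 70 mm across, 100 mm tall; not part of the job; origin: centre of its underside (not to be moved)
- screwdriver: screwdriver lying down, handle towards its -x; not part of the job (not to be moved)
- slug: plain dark steel cylinder, 60 mm across, 50 mm tall, without a loop; not part of the job; origin: centre of its underside (not to be moved)

How it is judged:
By the outcome, as a careful person would: the job done as asked, in the order asked, and still so for the second after the job is handed in, with the robot touching nothing.
Of w1, w2, w3, w4 only 2 to 3 are there at a start; the rules pass over those that are not, and their reading is None.
At some moment in a run one of w1, w2, w3, w4 may be knocked a few centimetres aside while the robot is not near it.
Once in a run the grip may slacken for a moment while it holds something.
It also fails if it takes over 210 s, if anything falls off the work surface, if the arm or the gripper's body presses on something with over 40 N, if the wrist force passes 120 N, or if a joint passes its speed limit or range.

ROBOT

A 6-joint arm with a two-finger parallel gripper is mounted at the origin on the work surface. World frame = base frame: x ahead of the robot, y to its left, z up, the work surface at z = 0. Lengths are in m, angles in rad, forces in N, time in s.
With the tool pointing down it reaches from about 0.35 to 0.85 m from the base axis. Payload 8.1 kg.
Tool frame: the origin (TCP) lies midway between the tips of the shut fingers; the grasp point (between the pads) lies 19 mm behind it; x points along the fingers, y is the direction in which the jaws open and shut, and the axes are right-handed (so a half turn about x gives the same grasp; the last joint's range is limited). The gripper opens to 93 mm and grips with 3 to 60 N. Pads are 15 mm wide; open, the fingers measure 128 mm over their backs; the gripper's body (75 mm by 188 mm) begins 65 mm behind the grasp point.
Start: joints at [-1.268, 0.13, 1.488, -0, 1.523, -0.085], TCP at [0.227, -0.555, 0.219] pointing down, gripper open.
Joint ranges: [-2.96, 2.96], [-0.89, 2.26], [0.02, 2.5], [-1.34, 4.48], [0, 2.73], [-2.66, 2.66]. Speed limits (rad/s): [2.39, 2.39, 2.79, 3.14, 3.14, 3.14].

INTERFACE

Orientations are given as a rotation vector (axis times angle).
In Python, from cell import robot gives the robot as it stands.
- The arm moves only by the shell command python3 -m creep 'ROWS' [FORCE]. ROWS is JSON, a list of rows, each an object of numbers: "dx", "dy", "dz": the shift along the world's x, y, z in units of 25 mm (1.0 is 25 mm); "rx", "ry", "rz": the turn, a rotation vector about the world's x, y, z in rad; "hand": the finger opening in mm, from 0 to 93. In form: [{"dx": .., "dy": .., "dz": .., "rx": .., "ry": .., "rz": .., "hand": ..}, ...]. A call has 1 to 10 rows; each row shifts and turns the pose as measured when the row begins; what a row does not reach is not made up. A row lasts 1/8 s, in which the tool goes at most 62.5 mm and 10.7 degrees, less where a joint would pass 70% of its speed; a pose out of reach is approached as far as the arm can. A call is refused whole if a number of a shift passes 1 or a number of a turn 0.188, either way. A call with a gripper value outside its range is refused whole. The fingers move at their own pace and stop on an object; FORCE is the grip in N (left out, the last holds). Time passes only in rows, so rows that do not move let the fingers close. It gives the time, the measured TCP pose, the force and the opening at its end, in the units of the state.
- robot.observe(): the state, without advancing time (a new reading comes with each control period).
- robot.get_image(name): name is "side" or "top"; returns a dict with "img" (420x560x3 uint8, blue, green, red), "camera_matrix" (3x3 intrinsics, pixels), "R" (3x3) and "t" (3): a world point X has camera coordinates R X + t. Camera axes: x right, y down, z forward; pixel columns grow to the right and rows downward; lengths in m; the calibration is good to about 2 mm. A picture is of the moment at which its call begins. There is no depth.
- robot.sign_off(): hands the job in, once; it reports no verdict.
Trained networks look in a picture, given as the dict that the camera call returned (one of the last four; its "shot" number tells which), for a name from the list of things; names that differ only in an ending like _2 or _b are one class to them, and where a whole thing is asked for, a point or a joint stands for the part that bears it (a point fixed in the world has none). Each returns a list of dicts, best first, with "p" (0 to 1); they miss things now and then, are a little off and sometimes report something else, mostly with a low value. They report only what shows in the picture. A call takes as long as a camera call.
- robot.look_for(picture, thing): "extent" ([left, top, right, bottom] in pixels, round what is visible of it).
The state is a dict: "clock": time; "qpos": joint angles; "dq": joint speeds; "effort": joint torques, N m; "ee_pos": TCP position; "tcp_rot": TCP orientation; "wrist_force": force on the tool from outside, world axes, zero at the start; "wrist_torque": the same for the moment, N m; "gripper_width": opening from 0.0 (shut) to 1.0 (fully open).
Only numpy, scipy, OpenCV 4.12 (cv2) and the standard library are available. Lean on these libraries where they do the work, as an engineer would, in place of code of your own. Each camera call takes 0.05 s, during which the arm holds its last target.

## Working session

There is one attempt and no reset: what is moved stays moved. The work goes in short steps, Python scripts to look and compute and a shell command to move; the robot and the scene stay as the last step left them, time stands still between calls to the robot, and variables do not carry over. Pictures are saved under pics/ and viewed, and the job is handed in when it is done.

```bash
ls; mkdir -p pics; cat > h.py <<'E'
import numpy as np, cv2
from cell import robot
def snap(name,fn):
    p=robot.get_image(name); cv2.imwrite('pics/'+fn,p['img']); return p
def ray(p,u,v):
    K=np.array(p['camera_matrix']);R=np.array(p['R']);t=np.array(p['t'])
    d=R.T@np.linalg.inv(K)@np.array([u,v,1.]); c=-R.T@t
    return c,d
def atz(p,u,v,z):
    c,d=ray(p,u,v); return c+d*(z-c[2])/d[2]
def proj(p,X):
    K=np.array(p['camera_matrix']);R=np.array(p['R']);t=np.array(p['t'])
    x=K@(R@np.array(X,float)+t); return x[:2]/x[2]
E
python3 - <<'E'
from h import *
np.set_printoptions(precision=3,suppress=True)
a=snap('top','t0.png');b=snap('side','s0.png')
for p in(a,b): print(np.array(p['camera_matrix']),-np.array(p['R']).T@p['t'],np.array(p['R']))
print(robot.observe())
E
```

```text
pics
[[389.933   0.    277.387]
 [  0.    389.933 210.643]
 [  0.      0.      1.   ]] [ 0.382 -0.027  1.228] [[-0.016 -1.    -0.027]
 [-0.985  0.021 -0.171]
 [ 0.171  0.024 -0.985]]
[[468.314   0.    269.47 ]
 [  0.    468.314 209.222]
 [  0.      0.      1.   ]] [-0.151  1.005  1.043] [[-0.823 -0.567 -0.024]
 [-0.305  0.477 -0.824]
 [ 0.479 -0.671 -0.565]]
{'clock': 0.1, 'qpos': array([-1.268,  0.131,  1.489, -0.   ,  1.523, -0.085]), 'dq': array([-0.001, -0.001, -0.001, -0.   , -0.   , -0.   ]), 'effort': array([  0.001, -56.134, -49.31 ,   0.077,   0.029,  -0.   ]), 'ee_pos': array([ 0.227, -0.555,  0.218]), 'tcp_rot': array([ 2.009,  0.396, -2.01 ]), 'wrist_force': array([ 0.306, -0.565, -0.954]), 'wrist_torque': array([-0.003, -0.003, -0.024]), 'gripper_width': 0.9975174198021239}
```

View pics/t0.png

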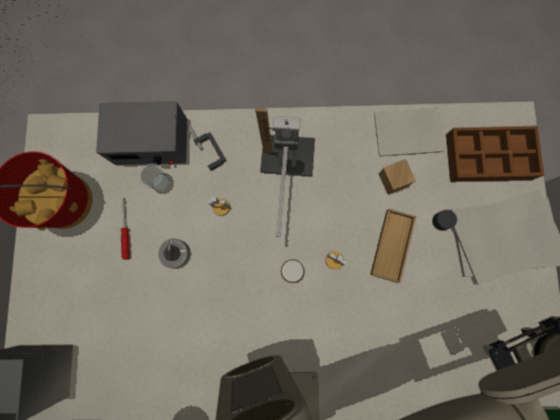

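View pics/s0.png

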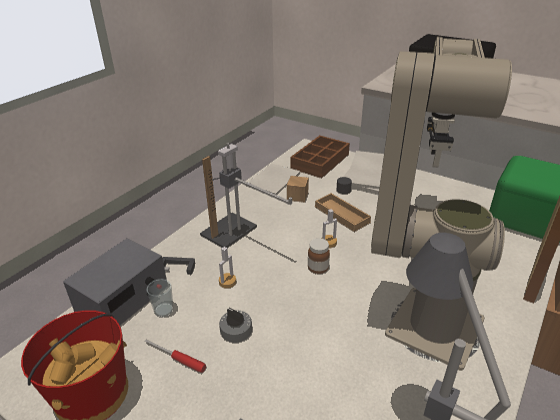

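```bash
python3 - <<'E'
from h import *
np.set_printoptions(precision=3,suppress=True)
a=snap('top','t1.png');b=snap('side','s1.png')
for n in ['w1','hook_root','hook','tray','timer','knob','beaker','block','jar','screwdriver','slug']:
  for q,p in(('t',a),('s',b)):
    print(n,q,[(np.round(d['extent'],1).tolist(),round(d['p'],2)) for d in robot.look_for(p,n)][:5])
E
```

```text
w1 t [([325.8, 249.6, 343.3, 268.8], 0.82), ([207.0, 198.6, 233.6, 217.0], 0.58)]
w1 s [([219.7, 247.2, 234.6, 290.5], 0.85), ([218.1, 309.6, 254.8, 343.5], 0.61), ([308.5, 235.4, 326.5, 277.1], 0.18)]
hook_root t [([268.8, 120.5, 296.8, 238.7], 0.93), ([429.6, 211.7, 456.6, 230.8], 0.27)]
hook_root s [([217.9, 140.1, 291.6, 203.9], 0.66)]
hook t [([271.8, 119.1, 299.8, 232.7], 0.84)]
hook s [([222.3, 170.1, 295.8, 204.2], 0.92), ([309.8, 236.0, 331.1, 277.9], 0.22)]
tray t [([208.6, 197.1, 232.3, 217.6], 0.69), ([278.7, 257.3, 306.9, 283.3], 0.61), ([373.6, 210.5, 413.9, 283.7], 0.57)]
tray s [([311.0, 197.8, 367.8, 232.7], 0.72)]
timer t [([158.0, 236.3, 193.6, 270.6], 0.7), ([210.7, 197.5, 230.5, 214.8], 0.62)]
timer s [([219.7, 306.4, 250.1, 339.2], 0.83)]
knob t [([162.8, 240.2, 179.9, 260.0], 0.58)]
knob s [([226.2, 308.9, 243.2, 327.2], 0.79)]
beaker t [([138.3, 162.1, 172.3, 191.2], 0.98)]
beaker s [([144.9, 280.8, 173.4, 321.0], 0.57), ([336.7, 179.6, 354.3, 192.3], 0.2)]
block t [([379.0, 161.9, 416.5, 195.1], 0.78), ([373.9, 212.2, 415.0, 285.0], 0.47)]
block s [([288.5, 176.9, 309.3, 202.4], 0.69)]
jar t [([278.1, 258.6, 305.3, 286.6], 0.69)]
jar s [([308.2, 239.3, 330.6, 276.9], 0.67)]
screwdriver t [([120.6, 195.1, 128.9, 260.6], 0.59)]
screwdriver s [([149.7, 342.5, 206.9, 372.8], 0.86)]
slug t [([432.4, 209.7, 457.3, 229.2], 0.77), ([380.3, 161.1, 414.5, 196.1], 0.23)]
slug s [([335.3, 178.7, 353.1, 195.0], 0.81)]
```

```bash
python3 - <<'E'
from h import *
a=cv2.imread('pics/t0.png');b=cv2.imread('pics/s0.png')
def crop(im,x,y,w,h,k): return cv2.resize(im[y:y+h,x:x+w],None,fx=k,fy=k,interpolation=cv2.INTER_CUBIC)
cv2.imwrite('pics/c1.png',crop(a,140,100,160,120,5))
cv2.imwrite('pics/c2.png',crop(a,260,180,160,120,5))
cv2.imwrite('pics/c3.png',crop(b,200,130,160,120,5))
cv2.imwrite('pics/c4.png',crop(b,190,235,160,120,5))
cv2.imwrite('pics/c5.png',np.hstack([crop(a,150,230,50,50,8),crop(b,210,300,50,50,8)]))
E
```

```text
(no output)
```

View pics/c1.png

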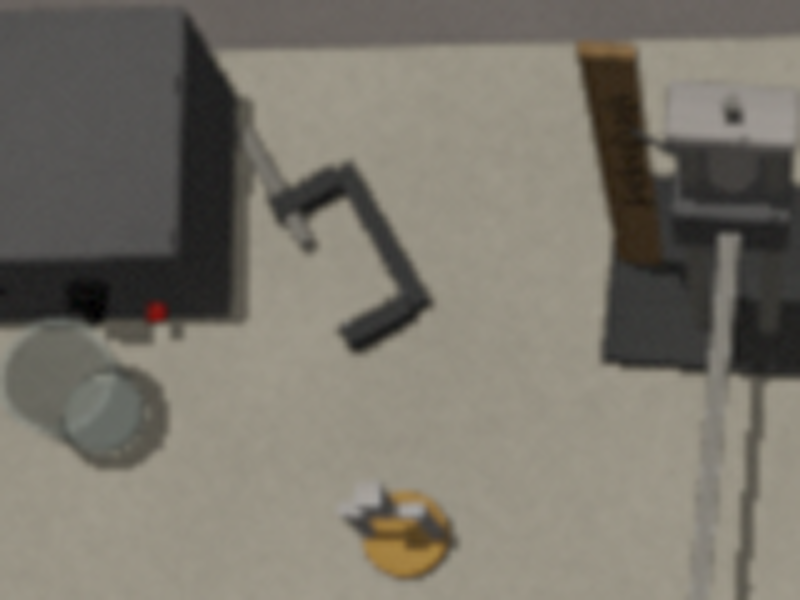

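View pics/c2.png

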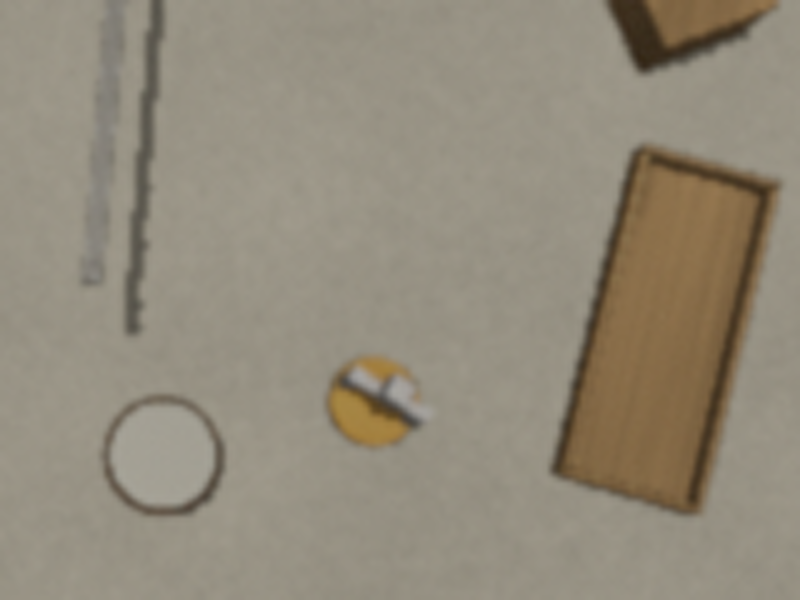

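View pics/c3.png

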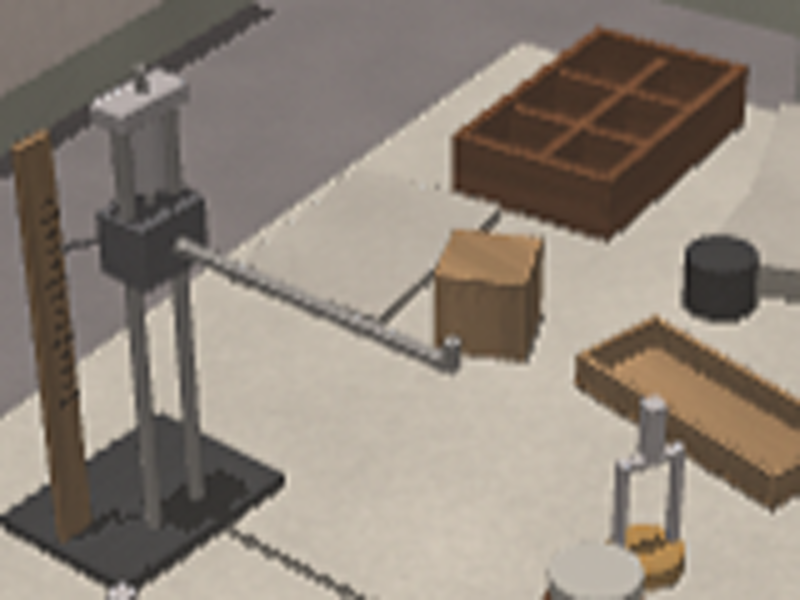

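View pics/c4.png

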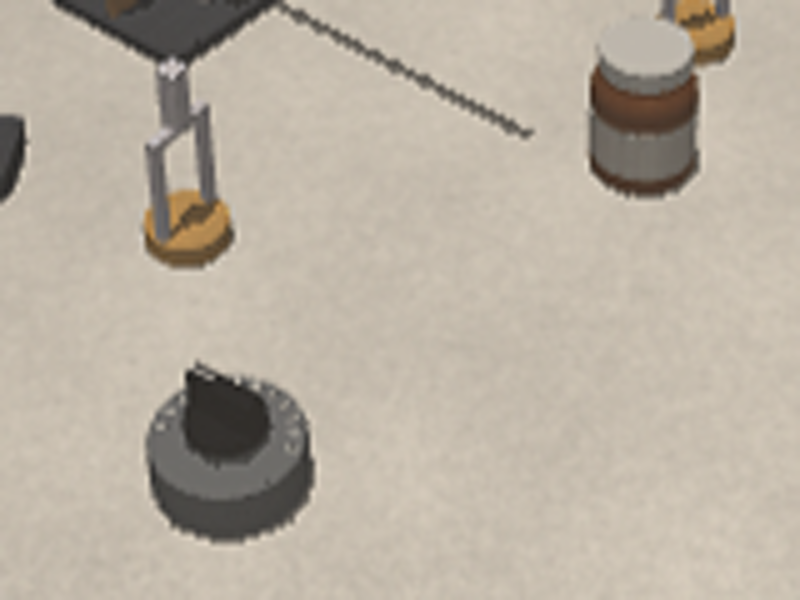

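View pics/c5.png

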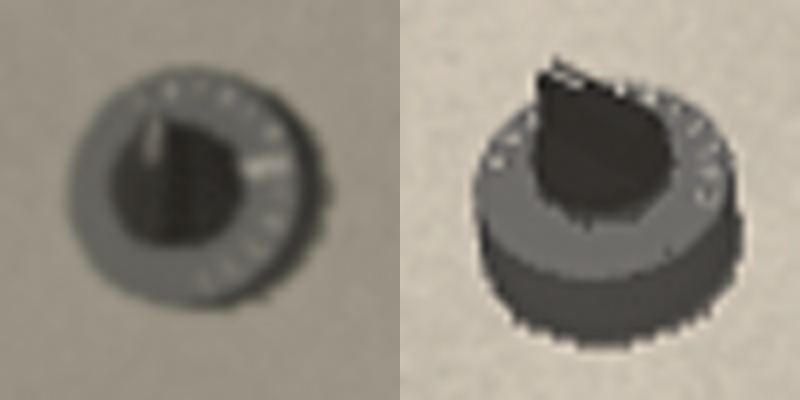

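```bash
cat >> h.py <<'E'
from scipy.optimize import minimize, least_squares
from scipy.spatial.transform import Rotation as Rn
def box(c,s):
    return np.array([[c[0]+i*s[0]/2,c[1]+j*s[1]/2,c[2]+k*s[2]/2] for i in(-1,1) for j in(-1,1) for k in(-1,1)])
def disc(r,z0,z1,n=40):
    a=np.linspace(0,2*np.pi,n,endpoint=False)
    return np.vstack([np.c_[r*np.cos(a),r*np.sin(a),np.full(n,z)] for z in(z0,z1)])
WPARTS=[disc(.028,0,.018),box((0,.0225,.054),(.008,.007,.072)),box((0,-.0225,.054),(.008,.007,.072)),box((0,0,.094),(.008,.051,.008)),box((0,0,.12),(.014,.014,.044))]
def xf(P,x,y,z,yaw):
    c,s=np.cos(yaw),np.sin(yaw); return P@np.array([[c,-s,0],[s,c,0],[0,0,1]]).T+[x,y,z]
def sil(p,parts,pose,k=4,off=(0,0),size=(420,560)):
    m=np.zeros((size[0]*k,size[1]*k),np.uint8)
    for P in parts:
        X=xf(P,*pose); uv=np.array([proj(p,q) for q in X]); uv=(uv+.5-np.array(off))*k
        cv2.fillConvexPoly(m,cv2.convexHull(np.round(uv*16).astype(np.int32)),255,shift=4)
    return cv2.resize(m,(size[1],size[0]),interpolation=cv2.INTER_AREA).astype(float)/255
def crop(im,x,y,w,h,k): return cv2.resize(im[y:y+h,x:x+w],None,fx=k,fy=k,interpolation=cv2.INTER_CUBIC)
def over(p,parts,pose,fn,x,y,w,h,k):
    im=crop(p['img'],x,y,w,h,k)
    for P in parts:
        uv=np.array([proj(p,q) for q in xf(P,*pose)]); uv=(uv+.5-[x,y])*k
        cv2.polylines(im,[cv2.convexHull(np.round(uv).astype(np.int32))],True,(0,255,0),1)
    return im
E
python3 - <<'E'
from h import *
np.set_printoptions(precision=4,suppress=True)
a=snap('top','t2.png');b=snap('side','s2.png')
hsv=lambda p:cv2.cvtColor(p['img'],cv2.COLOR_BGR2HSV)
for nm,box_t,box_s in(('A',(200,185,45,40),(212,240,35,60)),('B',(320,240,35,35),(315,200,35,55))):
  for p,bx,q in((a,box_t,'t'),(b,box_s,'s')):
    x,y,w,h=bx; H=hsv(p)[y:y+h,x:x+w]
    m=(H[...,1]>110)
    vs,us=np.nonzero(m); print(nm,q,len(us),us.min()+x,us.max()+x,vs.min()+y,vs.max()+y)
    if q=='t':
      # foot: brass pixels bbox centre
      uc=(us.min()+us.max())/2+x; vc=(vs.min()+vs.max())/2+y
      print(atz(p,uc,vc,.012))
    else:
      uc=(us.min()+us.max())/2+x; vc=vs.max()+y
      print(atz(p,uc,vc,.0))
# timer circle etc
x0=lambda u,v,z:atz(a,u,v,z)
print('timer',x0(150+183/8,230+185/8,.03),'tick',x0(150+265/8-.5,230+167/8-.5,.039),'ptr',x0(150+155/8-.5,230+140/8-.5,.079))
print('arm root',x0(140+730/5-.5,100+240/5-.5,.25),'tip',x0(260+92/5-.5,180+275/5-.5,.257))
for c in((642,148),(778,185),(700,512),(555,472)): print('tray',x0(260+c[0]/5-.5,180+c[1]/5-.5,.032))
o=robot.observe(); print(Rn.from_rotvec(o['tcp_rot']).as_matrix())
E
```

```text
A t 147 213 228 199 214
[0.6107 0.1837 0.012 ]
A s 166 219 235 273 287
[0.5988 0.2002 0.    ]
B t 141 326 341 252 268
[ 0.4353 -0.168   0.012 ]
B s 175 315 349 200 254
[ 0.3973 -0.1245  0.    ]
timer [0.4642 0.3268 0.03  ] tick [0.4715 0.2943 0.039 ] ptr [0.4792 0.3249 0.079 ]
arm root [ 0.7195 -0.027   0.25  ] tip [ 0.4904 -0.0035  0.257 ]
tray [ 0.5877 -0.3397  0.032 ]
tray [ 0.5629 -0.4213  0.032 ]
tray [ 0.3659 -0.3599  0.032 ]
tray [ 0.3909 -0.275   0.032 ]
[[ 0.      0.3782 -0.9257]
 [ 0.     -0.9257 -0.3782]
 [-1.     -0.     -0.    ]]
```

```bash
cat >> h.py <<'E'
def fg(p,bx,th=28):
    x,y,w,h=bx; c=p['img'][y:y+h,x:x+w].astype(float); med=np.median(c.reshape(-1,3),0)
    d=np.abs(c-med).max(2); return np.clip((d-th*.5)/th,0,1)
def fitw(views,x0,yaws,z=0.,free='xyt'):
    """views: list of (p,bx,mask or None)"""
    F=[(p,bx,fg(p,bx),m) for p,bx,m in views]
    def cost(q):
        s=0
        for p,bx,f,m in F:
            r=sil(p,WPARTS,(q[0],q[1],z,q[2]),off=bx[:2],size=(bx[3],bx[2]))
            e=np.abs(r-f)
            if m is not None: e=e*m
            s+=e.sum()
        return s
    best=None
    for yw in yaws:
        r=minimize(cost,[x0[0],x0[1],yw],method='Nelder-Mead',options=dict(initial_simplex=np.array([[x0[0],x0[1],yw],[x0[0]+.006,x0[1],yw],[x0[0],x0[1]+.006,yw],[x0[0],x0[1],yw+.3]]),maxiter=80,xatol=2e-4,fatol=.05))
        if best is None or r.fun<best.fun: best=r
    return best
E
python3 - <<'E'
from h import *
np.set_printoptions(precision=4,suppress=True)
a=snap('top','t3.png');b=snap('side','s3.png')
A=(( 200,188,45,35),(212,244,30,48)); B=((315,240,45,35),(320,206,22,44))
mB=np.ones((44,22)); mB[28:,:9]=0
for nm,bx,x0,mm in(('A',A,(.61,.184),None),('B',B,(.435,-.168),mB)):
    r=fitw([(a,bx[0],None),(b,bx[1],mm)],x0,[-1.2,-.6,0,.6,1.2])
    print(nm,r.x,r.fun)
    pose=(r.x[0],r.x[1],0,r.x[2])
    i1=over(a,WPARTS,pose,'',bx[0][0],bx[0][1],45,45,9); i2=over(b,WPARTS,pose,'',bx[1][0]-8,bx[1][1]-1,43,50,8)
    i2=cv2.resize(i2,(int(i2.shape[1]*405/i2.shape[0]),405)); cv2.imwrite('pics/f%s.png'%nm,np.hstack([i1,i2]))
E
```

```text
A [0.6115 0.1832 0.0008] 159.4095238095238
B [ 0.4356 -0.1694 -0.6111] 569.4518207282913
```

View pics/fA.png

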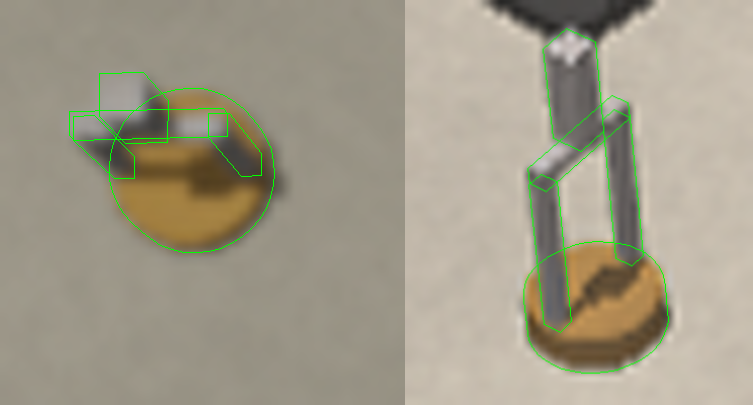

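View pics/fB.png

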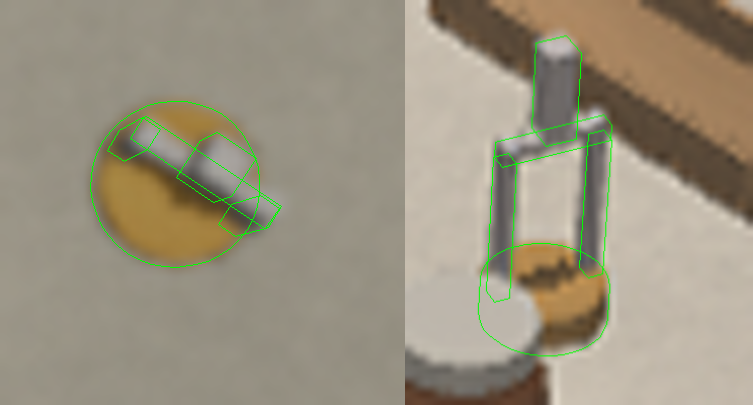

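```bash
python3 - <<'E'
from h import *
np.set_printoptions(precision=4,suppress=True)
a=snap('top','t4.png');b=snap('side','s4.png')
print('jar',atz(a,292,271,.1))
T=[disc(.046,0,.039),disc(.024,.045,.053)]
c=(.464,.3265)
ims=[]
for p,bx in((a,(150,230,50,50)),(b,(210,300,50,50))):
    im=over(p,T,(c[0],c[1],0,0),'',*bx,8)
    for ang,L,w,z,col in((-1.35,.046,0,.039,(0,0,255)),(.0,.023,.012,.079,(255,255,0)),(.0,.023,.012,.053,(255,0,255))):
        P=np.array([[0,0,z],[L,0,z]]) if w==0 else np.array([[-L,-w/2,z],[L,-w/2,z],[L,w/2,z],[-L,w/2,z]])
        uv=np.array([proj(p,q) for q in xf(P,c[0],c[1],0,ang)]); uv=np.round((uv+.5-bx[:2])*8).astype(int)
        cv2.polylines(im,[uv],True,col,1)
    ims.append(im)
cv2.imwrite('pics/ft.png',np.hstack(ims))
ARM=[box((-.115,0,-.004),(.23,.01,.008)),box((-.234,0,.003),(.008,.01,.022)),box((.02,0,-.01),(.04,.062,.05))]
pose=(.7195,-.027,.25,-.102)
i1=over(a,ARM,pose,'',255,110,60,135,4.4 and 4);i2=over(b,ARM,pose,'',210,130,100,90,6)
cv2.imwrite('pics/fg.png',np.hstack([i1,i2]))if i1.shape[0]==i2.shape[0] else print(i1.shape,i2.shape)
E
```

```text
jar [ 0.4023 -0.0383  0.1   ]
```

View pics/ft.png

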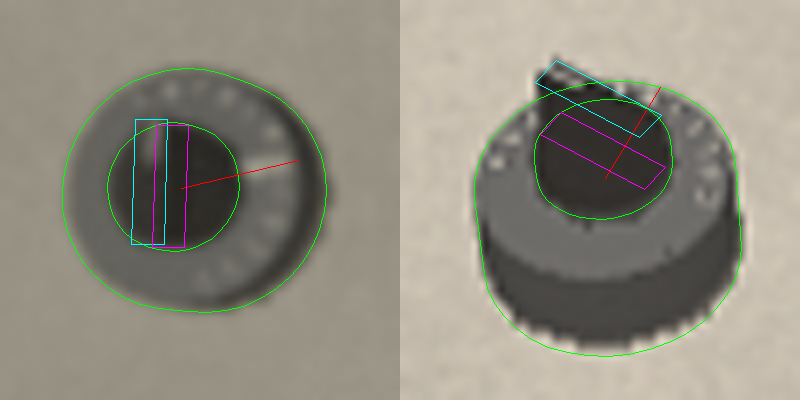

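View pics/fg.png

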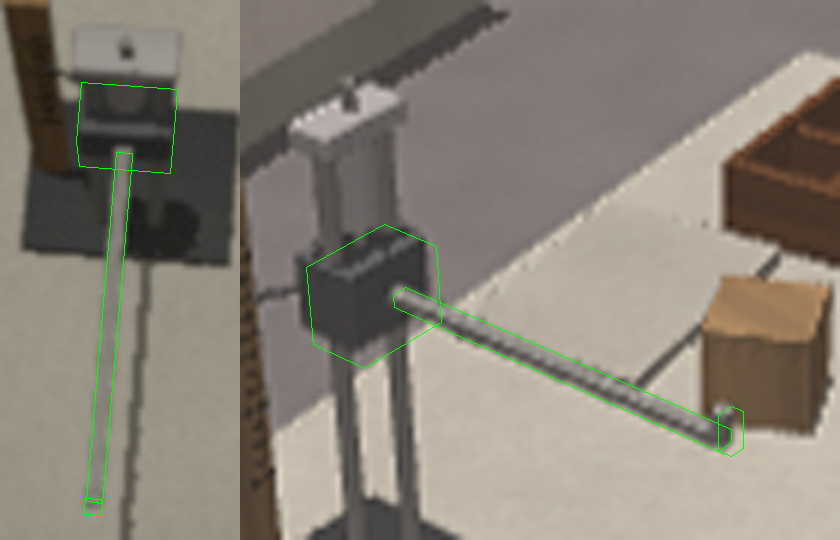

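```bash
python3 -m creep '[{"dx":0.4,"dy":1,"dz":0.3,"rz":-0.04,"hand":60},{"dx":0.4,"dy":1,"dz":0.3,"rz":-0.04},{"dx":0.4,"dy":1,"dz":0.3,"rz":-0.04},{"dx":0.4,"dy":1,"dz":0.3,"rz":-0.04},{"dx":0.4,"dy":1,"dz":0.3,"rz":-0.04},{"dx":0.4,"dy":1,"dz":0.3,"rz":-0.04},{"dx":0.4,"dy":1,"dz":0.3,"rz":-0.04},{"dx":0.4,"dy":1,"dz":0.3,"rz":-0.04},{"dx":0.4,"dy":1,"dz":0.3,"rz":-0.04},{"dx":0.4,"dy":1,"dz":0.3,"rz":-0.04}]' 40
```

```text
$[0]: bad value
```

```bash
python3 -m creep '[{"dx":0.4,"dy":1,"dz":0.3,"rx":0,"ry":0,"rz":-0.04,"hand":60}]' 40;  python3 -m creep '[{"dx":0.4,"dy":0.99,"dz":0.3,"rx":0,"ry":0,"rz":-0.04,"hand":60.0}]' 40
```

```text
clock: 1.72
ee_pos: [0.2362, -0.5306, 0.2252]
tcp_rot: [2.034, 0.356, -2.035]
wrist_force: [0.6, 0.3, -0.6]
gripper_width: 0.934
clock: 1.85
ee_pos: [0.2462, -0.5053, 0.2328]
tcp_rot: [2.058, 0.317, -2.059]
wrist_force: [0.5, -0.2, 0.6]
gripper_width: 0.831
```

```bash
python3 -m creep '[{"dx":0.4,"dy":1,"dz":0.3,"rx":0,"ry":0,"rz":-0.04,"hand":60},{"dx":0.4,"dy":1,"dz":0.3,"rx":0,"ry":0,"rz":-0.04,"hand":60},{"dx":0.4,"dy":1,"dz":0.3,"rx":0,"ry":0,"rz":-0.04,"hand":60},{"dx":0.4,"dy":1,"dz":0.3,"rx":0,"ry":0,"rz":-0.04,"hand":60},{"dx":0.4,"dy":1,"dz":0.3,"rx":0,"ry":0,"rz":-0.04,"hand":60},{"dx":0.4,"dy":1,"dz":0.3,"rx":0,"ry":0,"rz":-0.04,"hand":60},{"dx":0.4,"dy":1,"dz":0.3,"rx":0,"ry":0,"rz":-0.04,"hand":60},{"dx":0.4,"dy":1,"dz":0.3,"rx":0,"ry":0,"rz":-0.04,"hand":60},{"dx":0.4,"dy":1,"dz":0.2,"rx":0,"ry":0,"rz":-0.0,"hand":60},{"dx":0.4,"dy":1,"dz":0.2,"rx":0,"ry":0,"rz":-0.0,"hand":60}]' 40; python3 -c "
from h import *
o=robot.observe();print(o['qpos'],Rn.from_rotvec(o['tcp_rot']).as_matrix().round(3))"
```

```text
clock: 3.1
ee_pos: [0.3488, -0.2471, 0.3063]
tcp_rot: [-2.21, 0.033, 2.205]
wrist_force: [0.2, -0.2, -0.2]
gripper_width: 0.646
[-7.37241046e-01 -3.68416409e-01  1.78997260e+00  9.30401152e-04
  1.71778607e+00  8.62983809e-01] [[ 0.002 -0.029 -1.   ]
 [-0.001 -1.     0.029]
 [-1.     0.001 -0.002]]
```

```bash
python3 -m creep '[{"dx":0.25,"dy":1,"dz":0,"rx":0,"ry":0,"rz":0.01,"hand":60},{"dx":0.25,"dy":1,"dz":0,"rx":0,"ry":0,"rz":0.01,"hand":60},{"dx":0.25,"dy":1,"dz":0,"rx":0,"ry":0,"rz":0.01,"hand":60},{"dx":0.25,"dy":1,"dz":0,"rx":0,"ry":0,"rz":0,"hand":60},{"dx":0.25,"dy":1,"dz":0,"rx":0,"ry":0,"rz":0,"hand":60},{"dx":0.25,"dy":1,"dz":0,"rx":0,"ry":0,"rz":0,"hand":60},{"dx":0.25,"dy":1,"dz":0,"rx":0,"ry":0,"rz":0,"hand":60},{"dx":0.25,"dy":1,"dz":0,"rx":0,"ry":0,"rz":0,"hand":60},{"dx":0.25,"dy":1,"dz":0,"rx":0,"ry":0,"rz":0,"hand":60},{"dx":0.25,"dy":1,"dz":0,"rx":0,"ry":0,"rz":0,"hand":60}]';python3 -m creep '[{"dx":0.5,"dy":1,"dz":0,"rx":0,"ry":0,"rz":0,"hand":60},{"dx":0.5,"dy":1,"dz":0,"rx":0,"ry":0,"rz":0,"hand":60},{"dx":0.5,"dy":1,"dz":0,"rx":0,"ry":0,"rz":0,"hand":60},{"dx":1,"dy":1,"dz":0,"rx":0,"ry":0,"rz":0,"hand":60},{"dx":1,"dy":1,"dz":0,"rx":0,"ry":0,"rz":0,"hand":60},{"dx":1,"dy":0.75,"dz":0,"rx":0,"ry":0,"rz":0,"hand":60},{"dx":1,"dy":0.75,"dz":-0.5,"rx":0,"ry":0,"rz":0,"hand":60},{"dx":1,"dy":0.3,"dz":-1,"rx":0,"ry":0,"rz":0,"hand":60}]'
python3 - <<'E'
from h import *
np.set_printoptions(precision=4,suppress=True)
a=snap('top','t5.png');b=snap('side','s5.png')
E
```

```text
clock: 4.35
ee_pos: [0.4131, 0.0113, 0.3089]
tcp_rot: [2.228, -0.002, -2.21]
wrist_force: [-1.3, 0.6, 0.9]
gripper_width: 0.647
clock: 5.35
ee_pos: [0.581, 0.1897, 0.2749]
tcp_rot: [2.238, 0.003, -2.199]
wrist_force: [-0.1, 0.0, -0.7]
gripper_width: 0.649
```

View pics/t5.png

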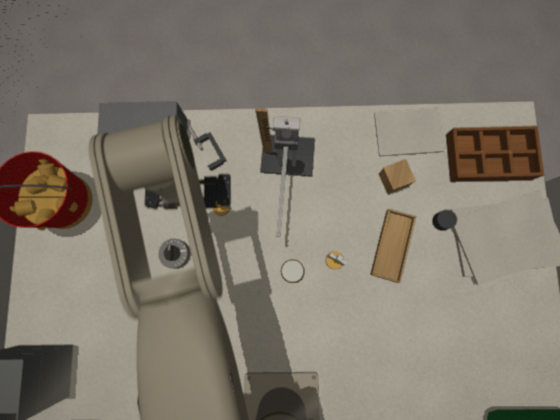

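View pics/s5.png

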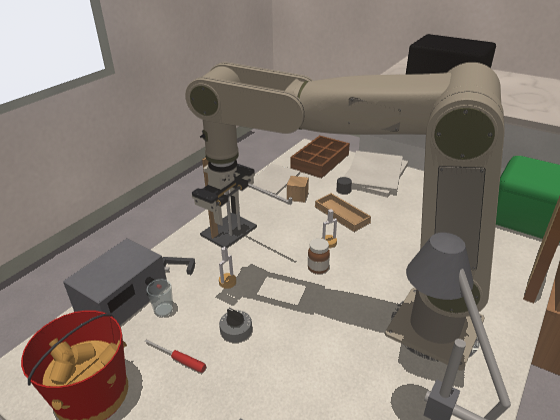

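```bash
cat >> h.py <<'E'
def st():
    o=robot.observe(); R=Rn.from_rotvec(o['tcp_rot']).as_matrix()
    # tilt correction rotvec bringing tool x to -z
    t=np.cross(R[:,0],[0,0,-1])
    print('t%.2f'%o['clock'],'pos',np.round(o['ee_pos'],4),'jawyaw %.3f'%np.arctan2(R[1,1],R[0,1]),'tiltfix',np.round(t,3),'F',np.round(o['wrist_force'],1),'T',np.round(o['wrist_torque'],2),'w',round(o['gripper_width']*93,1),'q',np.round(o['qpos'],2))
    return o
E
python3 -c "
from h import *
st()"
python3 -m creep '[{"dx":0.6,"dy":-0.13,"dz":-0.5,"rx":0,"ry":0,"rz":0,"hand":60},{"dx":0.5,"dy":-0.13,"dz":-1,"rx":0,"ry":0,"rz":0,"hand":60},{"dx":0,"dy":0,"dz":-1,"rx":0,"ry":0,"rz":0,"hand":60},{"dx":0,"dy":0,"dz":0,"rx":0,"ry":0,"rz":0,"hand":60}]'
python3 -c "
from h import *
st()"
```

```text
t5.45 pos [0.5795 0.1886 0.2697] jawyaw -1.567 tiltfix [0.004 0.01  0.   ] F [-0.8 -0.4  0.1] T [-0.    0.02  0.01] w 60.2 q [ 0.23  0.13  1.39 -0.01  1.61  1.8 ]
clock: 5.95
ee_pos: [0.6073, 0.1816, 0.2081]
tcp_rot: [2.229, 0.0, -2.206]
wrist_force: [-0.0, -0.2, -0.6]
gripper_width: 0.645
t5.95 pos [0.6073 0.1816 0.2081] jawyaw -1.567 tiltfix [0.004 0.011 0.   ] F [-0.  -0.2 -0.6] T [0.02 0.01 0.01] w 60.0 q [ 0.21  0.22  1.41 -0.01  1.5   1.78]
```

```bash

python3 -m creep '[{"dx":0.1,"dy":0.05,"dz":-1,"rx":0.004,"ry":0.01,"rz":0,"hand":60},{"dx":0,"dy":0,"dz":-1,"rx":0,"ry":0,"rz":0,"hand":60},{"dx":0,"dy":0,"dz":-1,"rx":0,"ry":0,"rz":0,"hand":60},{"dx":0,"dy":0,"dz":-0.7,"rx":0,"ry":0,"rz":0,"hand":60},{"dx":0,"dy":0,"dz":0,"rx":0,"ry":0,"rz":0,"hand":60}]'
python3 - <<'E'
from h import *
st()
b=snap('side','s6.png')
a=snap('top','t6.png')
cv2.imwrite('pics/c6.png',np.hstack([crop(b['img'],180,210,80,90,6)[:540],crop(a['img'],190,170,54,90,6)]))
E
```

```text
clock: 6.58
ee_pos: [0.6111, 0.1833, 0.1148]
tcp_rot: [2.226, 0.007, -2.216]
wrist_force: [0.9, -0.1, -1.0]
gripper_width: 0.647
t6.58 pos [0.6111 0.1833 0.1148] jawyaw -1.567 tiltfix [-0.002  0.004  0.   ] F [ 0.9 -0.1 -1. ] T [ 0.01 -0.02  0.03] w 60.1 q [0.21 0.29 1.49 0.   1.35 1.78]
```

View pics/c6.png

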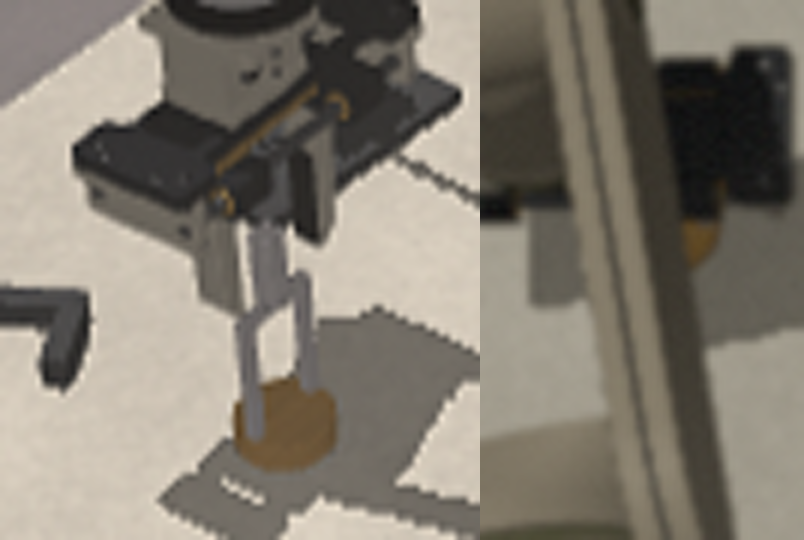

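```bash

python3 -m creep '[{"dx":0,"dy":0,"dz":-0.4,"rx":0,"ry":0,"rz":0,"hand":30},{"dx":0,"dy":0,"dz":0,"rx":0,"ry":0,"rz":0,"hand":8},{"dx":0,"dy":0,"dz":0,"rx":0,"ry":0,"rz":0,"hand":8},{"dx":0,"dy":0,"dz":0,"rx":0,"ry":0,"rz":0,"hand":8},{"dx":0,"dy":0,"dz":0,"rx":0,"ry":0,"rz":0,"hand":8},{"dx":0,"dy":0,"dz":0,"rx":0,"ry":0,"rz":0,"hand":8}]' 45
python3 -c "
from h import *
st()"
```

```text
clock: 7.42
ee_pos: [0.6144, 0.184, 0.1099]
tcp_rot: [-2.236, -0.009, 2.207]
wrist_force: [-0.3, -1.0, -2.1]
gripper_width: 0.144
t7.42 pos [0.6144 0.184  0.1099] jawyaw -1.567 tiltfix [-0.004  0.013  0.   ] F [-0.3 -1.  -2.1] T [ 0.03 -0.06 -0.01] w 13.4 q [0.21 0.3  1.5  0.   1.33 1.78]
```

```bash

python3 -m creep '[{"dx":0,"dy":0,"dz":0.5,"rx":0,"ry":0,"rz":0,"hand":8},{"dx":0,"dy":0,"dz":1,"rx":0,"ry":-0.01,"rz":0,"hand":8},{"dx":-0.5,"dy":0,"dz":1,"rx":0,"ry":0,"rz":0,"hand":8},{"dx":-1,"dy":0,"dz":1,"rx":0,"ry":0,"rz":-0.02,"hand":8},{"dx":-1,"dy":0,"dz":1,"rx":0,"ry":0,"rz":-0.02,"hand":8},{"dx":-1,"dy":0,"dz":1,"rx":0,"ry":0,"rz":-0.02,"hand":8},{"dx":-1,"dy":-0.5,"dz":1,"rx":0,"ry":0,"rz":-0.02,"hand":8},{"dx":-1,"dy":-1,"dz":1,"rx":0,"ry":0,"rz":-0.02,"hand":8},{"dx":-0.8,"dy":-1,"dz":0.3,"rx":0,"ry":0,"rz":0,"hand":8},{"dx":0,"dy":-1,"dz":0,"rx":0,"ry":0,"rz":0,"hand":8}]' 45
python3 - <<'E'
from h import *
st()
b=snap('side','s7.png')
E
```

```text
clock: 8.68
ee_pos: [0.4511, 0.0959, 0.3274]
tcp_rot: [-2.213, 0.097, 2.124]
wrist_force: [0.2, -0.4, -3.6]
gripper_width: 0.148
t8.68 pos [0.4511 0.0959 0.3274] jawyaw -1.667 tiltfix [-0.005  0.041  0.   ] F [ 0.2 -0.4 -3.6] T [ 0.03 -0.02 -0.01] w 13.8 q [ 0.1  -0.31  1.71  0.    1.7   1.76]
```

View pics/s7.png

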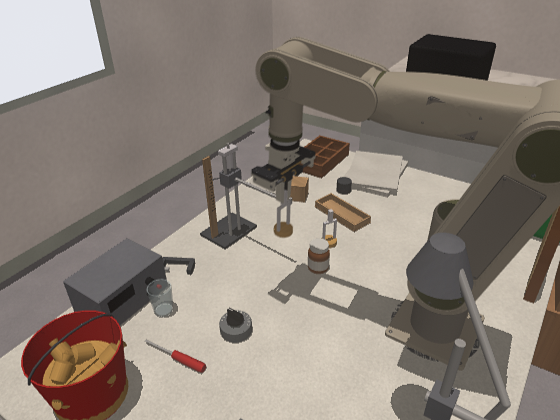

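```bash

python3 -m creep '[{"dx":0,"dy":-1,"dz":-0.3,"rx":0,"ry":0.02,"rz":0,"hand":8},{"dx":0,"dy":-1,"dz":-0.3,"rx":0,"ry":0.02,"rz":0,"hand":8},{"dx":0,"dy":-1,"dz":0,"rx":0,"ry":0,"rz":0,"hand":8},{"dx":0,"dy":-0.6,"dz":0,"rx":0,"ry":0,"rz":0,"hand":8},{"dx":0,"dy":0,"dz":0,"rx":0,"ry":0,"rz":0,"hand":8}]' 45
python3 - <<'E'
from h import *
st()
b=snap('side','s8.png');a=snap('top','t8.png')
cv2.imwrite('pics/c8.png',np.hstack([crop(b['img'],200,140,130,130,4),crop(a['img'],250,140,65,130,4)]))
E
```

```text
clock: 9.35
ee_pos: [0.4515, 0.0006, 0.3211]
tcp_rot: [-2.184, 0.104, 2.155]
wrist_force: [-0.0, 0.7, -3.9]
gripper_width: 0.147
t9.35 pos [0.4515 0.0006 0.3211] jawyaw -1.670 tiltfix [-0.002  0.013  0.   ] F [-0.   0.7 -3.9] T [ 0.1  -0.01 -0.01] w 13.6 q [-0.12 -0.31  1.72  0.    1.72  1.55]
```

View pics/c8.png

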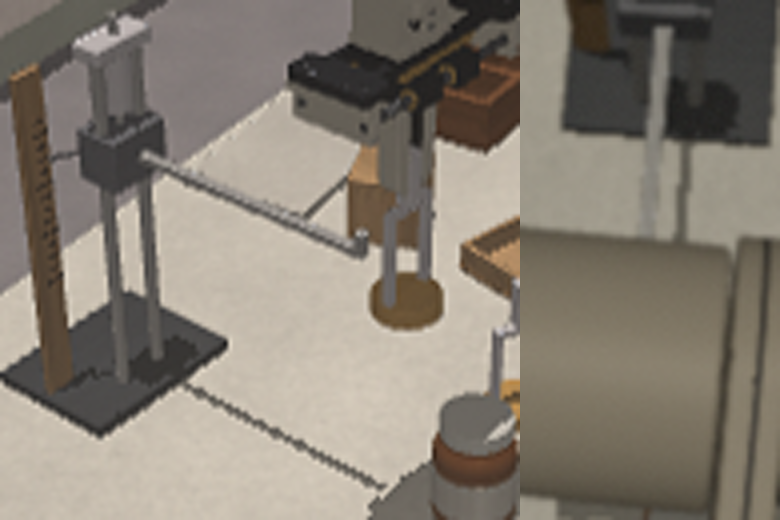

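```bash

python3 -m creep '[{"dx":0,"dy":0,"dz":-0.5,"rx":0,"ry":0.01,"rz":0,"hand":8},{"dx":0.9,"dy":-0.09,"dz":0,"rx":0,"ry":0,"rz":0,"hand":8},{"dx":0.9,"dy":-0.09,"dz":0,"rx":0,"ry":0,"rz":0,"hand":8},{"dx":0.9,"dy":-0.09,"dz":0,"rx":0,"ry":0,"rz":0,"hand":8},{"dx":0,"dy":0,"dz":0,"rx":0,"ry":0,"rz":0,"hand":8}]' 45
python3 - <<'E'
from h import *
st()
b=snap('side','s9.png')
cv2.imwrite('pics/c9.png',crop(b['img'],200,140,130,130,5))
E
```

```text
clock: 10.07
ee_pos: [0.5198, -0.0011, 0.3034]
tcp_rot: [-2.169, 0.096, 2.175]
wrist_force: [-0.2, 0.1, -4.4]
gripper_width: 0.153
t10.07 pos [ 0.5198 -0.0011  0.3034] jawyaw -1.663 tiltfix [-0.004 -0.003 -0.   ] F [-0.2  0.1 -4.4] T [ 0.05 -0.07  0.02] w 14.2 q [-0.1  -0.1   1.57  0.    1.68  1.56]
```

View pics/c9.png

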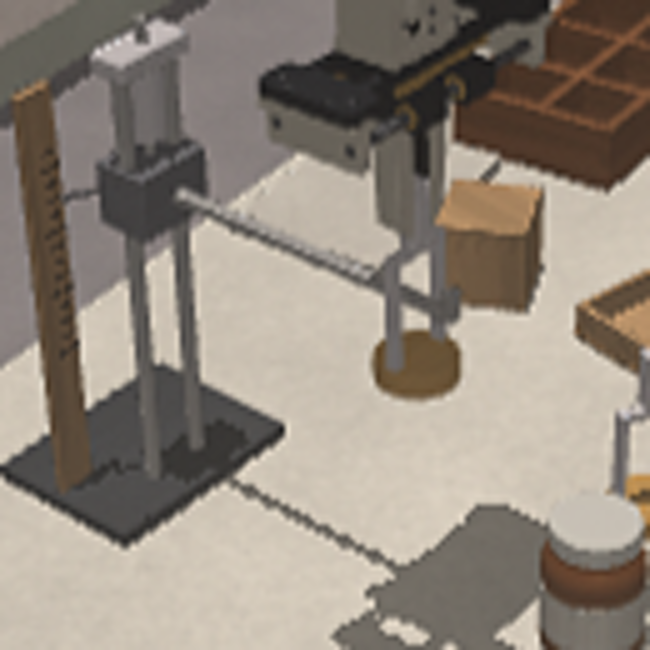

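```bash

python3 -m creep '[{"dx":0.9,"dy":-0.2,"dz":0,"rx":0,"ry":0,"rz":-0.008,"hand":8},{"dx":0.9,"dy":-0.2,"dz":0,"rx":0,"ry":0,"rz":0,"hand":8},{"dx":0.8,"dy":-0.2,"dz":0,"rx":0,"ry":0,"rz":0,"hand":8},{"dx":0,"dy":0,"dz":0,"rx":0,"ry":0,"rz":0,"hand":8}]' 45
python3 - <<'E'
from h import *
st()
b=snap('side','s10.png')
cv2.imwrite('pics/c10.png',crop(b['img'],200,140,130,130,5))
E
```

```text
clock: 10.62
ee_pos: [0.5829, -0.0138, 0.3015]
tcp_rot: [-2.161, 0.101, 2.177]
wrist_force: [-0.3, 0.9, -3.8]
gripper_width: 0.145
t10.62 pos [ 0.5829 -0.0138  0.3015] jawyaw -1.668 tiltfix [-0.005 -0.007 -0.   ] F [-0.3  0.9 -3.8] T [ 0.02  0.02 -0.02] w 13.5 q [-0.11  0.07  1.4   0.    1.68  1.55]
```

View pics/c10.png

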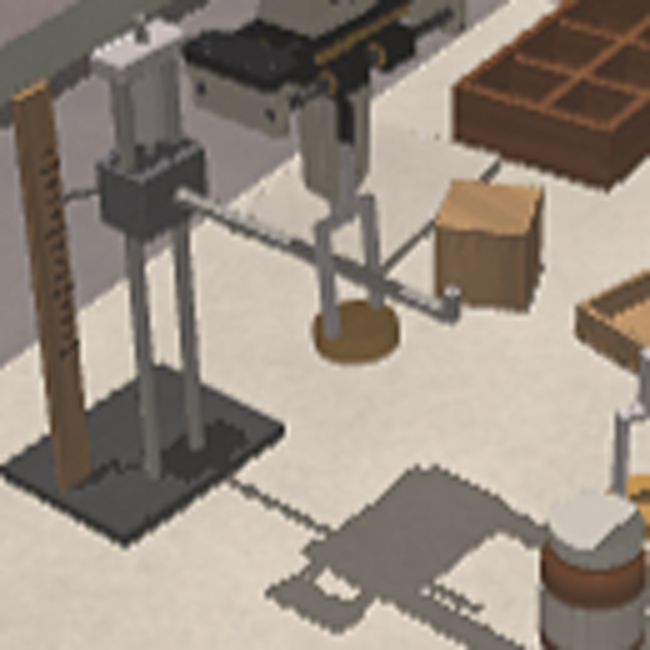

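```bash

python3 -m creep '[{"dx":0.2,"dy":0,"dz":-0.5,"rx":0,"ry":0,"rz":0,"hand":8},{"dx":0,"dy":0,"dz":-0.5,"rx":0,"ry":0,"rz":0,"hand":8},{"dx":0,"dy":0,"dz":-0.3,"rx":0,"ry":0,"rz":0,"hand":8},{"dx":0,"dy":0,"dz":-0.2,"rx":0,"ry":0,"rz":0,"hand":8},{"dx":0,"dy":0,"dz":0,"rx":0,"ry":0,"rz":0,"hand":8}]' 45
python3 - <<'E'
from h import *
st()
E
```

```text
clock: 11.3
ee_pos: [0.5857, -0.0127, 0.2612]
tcp_rot: [-2.16, 0.099, 2.179]
wrist_force: [-0.1, -0.5, -1.5]
gripper_width: 0.151
t11.30 pos [ 0.5857 -0.0127  0.2612] jawyaw -1.667 tiltfix [-0.006 -0.008 -0.   ] F [-0.1 -0.5 -1.5] T [0.01 0.01 0.03] w 14.0 q [-0.11  0.09  1.46  0.    1.61  1.56]
```

Force went from about −3.9 to −1.5 N, so the arm is carrying. Lower the rest, then release.

```bash

python3 -m creep '[{"dx":0,"dy":0,"dz":-0.3,"rx":0,"ry":0,"rz":0,"hand":8},{"dx":0,"dy":0,"dz":-0.2,"rx":0,"ry":0,"rz":0,"hand":8},{"dx":0,"dy":0,"dz":0,"rx":0,"ry":0,"rz":0,"hand":8},{"dx":0,"dy":0,"dz":0,"rx":0,"ry":0,"rz":0,"hand":8}]' 45
python3 - <<'E'
from h import *
st()
b=snap('side','s11.png')
cv2.imwrite('pics/c11.png',crop(b['img'],200,140,130,130,5))
E
```

```text
clock: 11.8
ee_pos: [0.5862, -0.0127, 0.2497]
tcp_rot: [-2.163, 0.099, 2.176]
wrist_force: [-0.9, -0.2, -0.1]
gripper_width: 0.149
t11.80 pos [ 0.5862 -0.0127  0.2497] jawyaw -1.667 tiltfix [-0.005 -0.006 -0.   ] F [-0.9 -0.2 -0.1] T [ 0.11  0.17 -0.07] w 13.9 q [-0.11  0.09  1.48  0.    1.58  1.56]
```

View pics/c11.png

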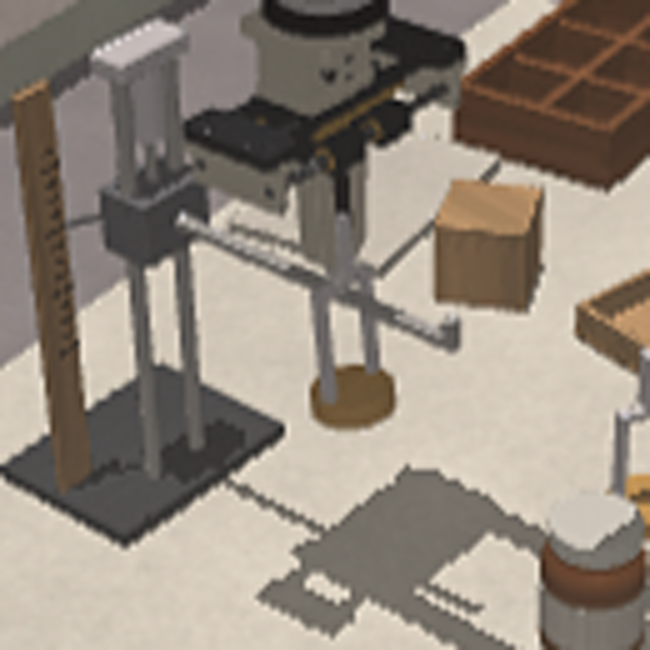

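```bash

python3 -m creep '[{"dx":0,"dy":0,"dz":0,"rx":0,"ry":0,"rz":0,"hand":50},{"dx":0,"dy":0,"dz":0,"rx":0,"ry":0,"rz":0,"hand":50},{"dx":0,"dy":0,"dz":0,"rx":0,"ry":0,"rz":0,"hand":50},{"dx":0,"dy":0,"dz":0,"rx":0,"ry":0,"rz":0,"hand":50},{"dx":0,"dy":0,"dz":0.5,"rx":0,"ry":0,"rz":0,"hand":50},{"dx":0,"dy":0,"dz":1,"rx":0,"ry":0,"rz":0,"hand":50},{"dx":0,"dy":0,"dz":1,"rx":0,"ry":0,"rz":0,"hand":50},{"dx":0,"dy":0,"dz":1,"rx":0,"ry":0,"rz":0,"hand":50}]' 45
python3 - <<'E'
from h import *
st()
b=snap('side','s12.png');a=snap('top','t12.png')
cv2.imwrite('pics/c12.png',crop(b['img'],200,140,130,130,5))
E
```

```text
clock: 12.85
ee_pos: [0.5855, -0.0127, 0.3407]
tcp_rot: [-2.161, 0.099, 2.178]
wrist_force: [1.1, 0.6, -0.5]
gripper_width: 0.536
t12.85 pos [ 0.5855 -0.0127  0.3407] jawyaw -1.667 tiltfix [-0.006 -0.007 -0.   ] F [ 1.1  0.6 -0.5] T [ 0.01 -0.02 -0.02] w 49.9 q [-0.11  0.08  1.32  0.    1.75  1.56]
```

View pics/c12.png

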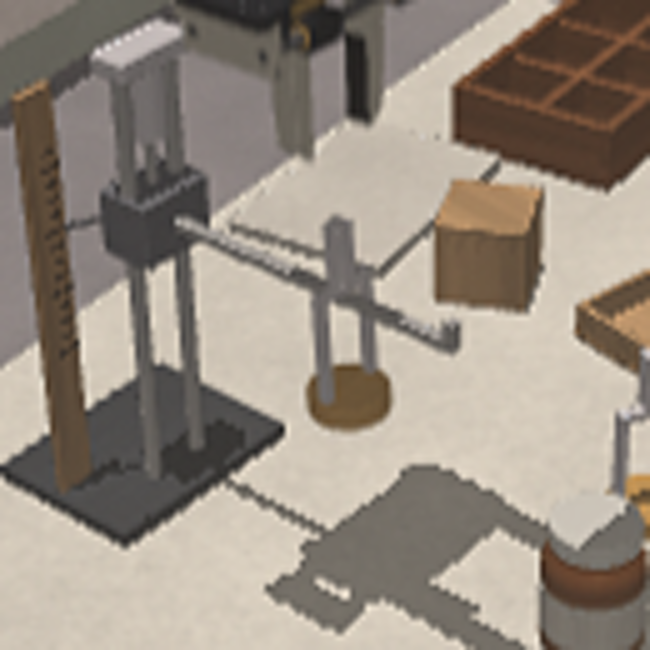

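View pics/t12.png

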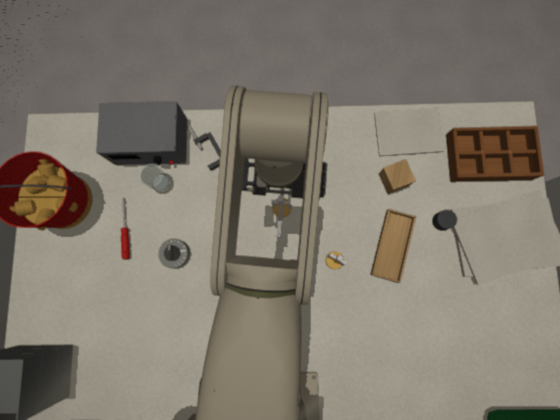

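```bash

python3 -m creep '[{"dx":-0.75,"dy":-0.78,"dz":0,"rx":0,"ry":0,"rz":-0.065,"hand":60},{"dx":-0.75,"dy":-0.78,"dz":0,"rx":0,"ry":0,"rz":-0.065,"hand":60},{"dx":-0.75,"dy":-0.78,"dz":0,"rx":0,"ry":0,"rz":-0.065,"hand":60},{"dx":-0.75,"dy":-0.78,"dz":-0.3,"rx":0,"ry":0,"rz":-0.065,"hand":60},{"dx":-0.75,"dy":-0.78,"dz":-0.3,"rx":0,"ry":0,"rz":-0.065,"hand":60},{"dx":-0.75,"dy":-0.78,"dz":-0.3,"rx":0,"ry":0,"rz":-0.065,"hand":60},{"dx":-0.75,"dy":-0.78,"dz":-0.5,"rx":0,"ry":0,"rz":-0.065,"hand":60},{"dx":-0.5,"dy":-0.6,"dz":-0.5,"rx":0,"ry":0,"rz":-0.065,"hand":60},{"dx":0,"dy":0,"dz":-1,"rx":0,"ry":0,"rz":0,"hand":60}]' 45
python3 - <<'E'
from h import *
st()
b=snap('side','s13.png');a=snap('top','t13.png')
cv2.imwrite('pics/c13.png',np.hstack([crop(b['img'],290,160,80,110,5),crop(a['img'],300,200,80,110,5)]))
E
```

```text
clock: 14.08
ee_pos: [0.4382, -0.1683, 0.2653]
tcp_rot: [-1.857, 0.604, 1.857]
wrist_force: [1.1, -0.5, 0.5]
gripper_width: 0.648
t14.07 pos [ 0.4382 -0.1683  0.2653] jawyaw -2.204 tiltfix [-0.004  0.002  0.   ] F [ 1.1 -0.5  0.5] T [0.1  0.03 0.  ] w 60.2 q [-0.48 -0.24  1.76  0.    1.62  1.72]
```

View pics/c13.png

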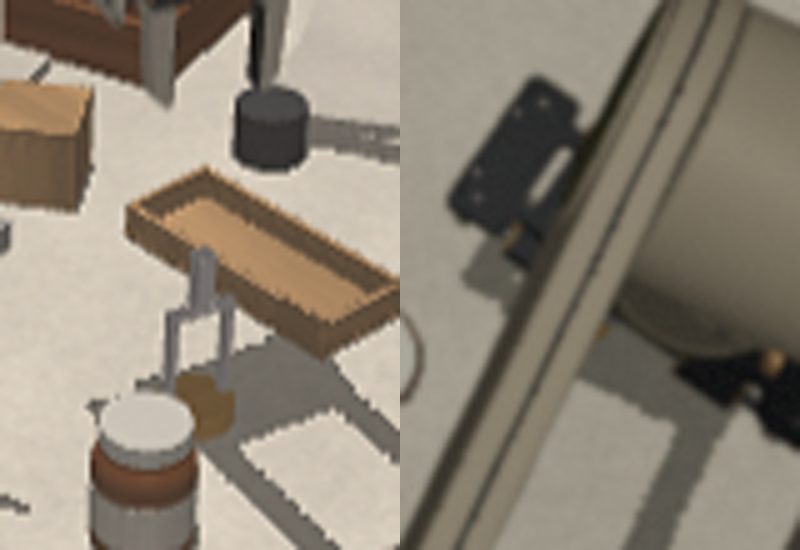

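```bash

python3 -m creep '[{"dx":-0.1,"dy":-0.04,"dz":-1,"rx":0,"ry":0,"rz":0.02,"hand":60},{"dx":0,"dy":0,"dz":-1,"rx":0,"ry":0,"rz":0,"hand":60},{"dx":0,"dy":0,"dz":-1,"rx":0,"ry":0,"rz":0,"hand":60},{"dx":0,"dy":0,"dz":-1,"rx":0,"ry":0,"rz":0,"hand":60},{"dx":0,"dy":0,"dz":-0.8,"rx":0,"ry":0,"rz":0,"hand":60},{"dx":0,"dy":0,"dz":0,"rx":0,"ry":0,"rz":0,"hand":60}]' 45
python3 - <<'E'
from h import *
st()
b=snap('side','s14.png');a=snap('top','t14.png')
cv2.imwrite('pics/c14.png',np.hstack([crop(b['img'],290,160,80,110,5),crop(a['img'],300,200,80,110,5)]))
E
```

```text
clock: 14.92
ee_pos: [0.4358, -0.1666, 0.142]
tcp_rot: [-1.869, 0.581, 1.877]
wrist_force: [0.2, -0.2, 0.2]
gripper_width: 0.645
t14.93 pos [ 0.4358 -0.1666  0.142 ] jawyaw -2.178 tiltfix [-0.007 -0.002 -0.   ] F [ 0.2 -0.2  0.2] T [ 0.06  0.04 -0.04] w 60.0 q [-0.48 -0.18  1.94  0.01  1.39  1.7 ]
```

View pics/c14.png

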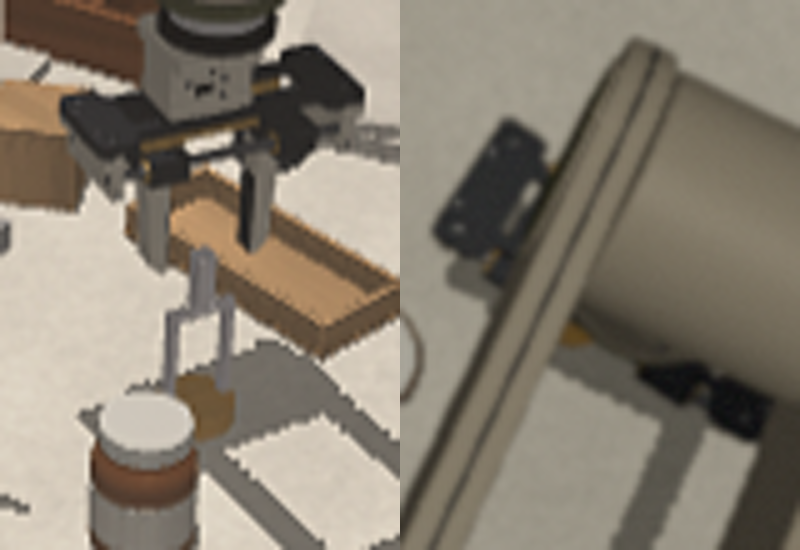

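```bash

python3 -m creep '[{"dx":0,"dy":-0.1,"dz":-0.8,"rx":0,"ry":0,"rz":0,"hand":60},{"dx":0,"dy":0,"dz":-0.6,"rx":0,"ry":0,"rz":0,"hand":60},{"dx":0,"dy":0,"dz":0,"rx":0,"ry":0,"rz":0,"hand":60}]' 45
python3 - <<'E'
from h import *
st()
b=snap('side','s15.png')
cv2.imwrite('pics/c15.png',np.hstack([crop(b['img'],290,160,80,110,5)]))
E
```

```text
clock: 15.4
ee_pos: [0.4398, -0.171, 0.1124]
tcp_rot: [-1.879, 0.582, 1.868]
wrist_force: [-0.0, 0.1, 0.6]
gripper_width: 0.649
t15.40 pos [ 0.4398 -0.171   0.1124] jawyaw -2.177 tiltfix [-0.002  0.007  0.   ] F [-0.   0.1  0.6] T [ 0.13 -0.   -0.01] w 60.4 q [-0.48 -0.15  1.96  0.01  1.32  1.69]
```

View pics/c15.png

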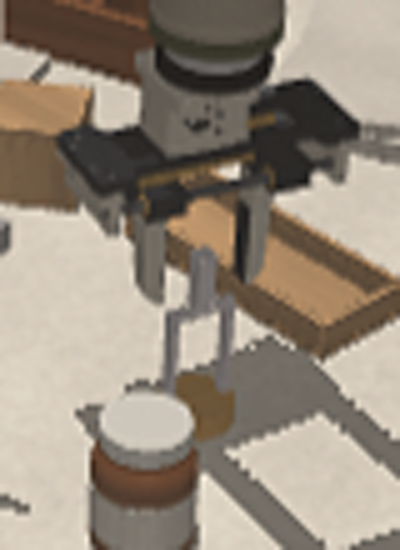

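```bash

python3 -m creep '[{"dx":-0.16,"dy":0.05,"dz":-0.12,"rx":0,"ry":0,"rz":0,"hand":40},{"dx":0,"dy":0,"dz":0,"rx":0,"ry":0,"rz":0,"hand":8},{"dx":0,"dy":0,"dz":0,"rx":0,"ry":0,"rz":0,"hand":8},{"dx":0,"dy":0,"dz":0,"rx":0,"ry":0,"rz":0,"hand":8},{"dx":0,"dy":0,"dz":0,"rx":0,"ry":0,"rz":0,"hand":8},{"dx":0,"dy":0,"dz":0,"rx":0,"ry":0,"rz":0,"hand":8}]' 45
python3 - <<'E'
from h import *
st()
b=snap('side','s16.png')
cv2.imwrite('pics/c16.png',np.hstack([crop(b['img'],290,160,80,110,5)]))
E
```

```text
clock: 16.2
ee_pos: [0.4371, -0.1704, 0.1123]
tcp_rot: [-1.884, 0.583, 1.865]
wrist_force: [-0.9, -0.4, -0.2]
gripper_width: 0.148
t16.20 pos [ 0.4371 -0.1704  0.1123] jawyaw -2.177 tiltfix [-0.    0.01  0.  ] F [-0.9 -0.4 -0.2] T [ 0.1   0.12 -0.06] w 13.8 q [-0.49 -0.16  1.98  0.01  1.32  1.69]
```

View pics/c16.png

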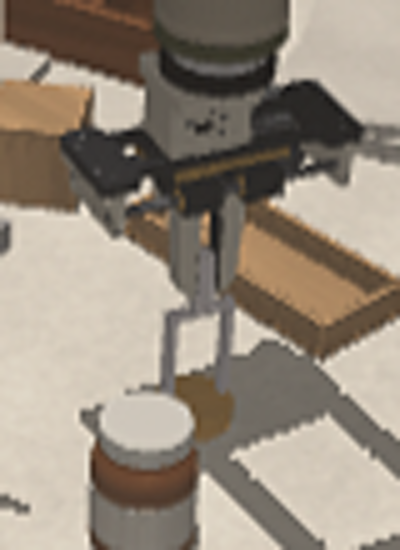

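```bash

python3 -m creep '[{"dx":0,"dy":0,"dz":0.5,"rx":0,"ry":0,"rz":0,"hand":8},{"dx":0,"dy":0,"dz":1,"rx":0,"ry":0,"rz":0.05,"hand":8},{"dx":0,"dy":0,"dz":1,"rx":0,"ry":0,"rz":0.05,"hand":8},{"dx":0,"dy":0,"dz":1,"rx":0,"ry":0,"rz":0.05,"hand":8},{"dx":0,"dy":0,"dz":1,"rx":0,"ry":0,"rz":0.05,"hand":8},{"dx":0,"dy":0.5,"dz":1,"rx":0,"ry":0,"rz":0.05,"hand":8},{"dx":0,"dy":1,"dz":1,"rx":0,"ry":0,"rz":0.05,"hand":8},{"dx":0,"dy":1,"dz":0.3,"rx":0,"ry":0,"rz":0.05,"hand":8},{"dx":0,"dy":1,"dz":0,"rx":0,"ry":0,"rz":0.05,"hand":8},{"dx":0,"dy":1,"dz":0,"rx":0,"ry":0,"rz":0.05,"hand":8}]' 45
python3 - <<'E'
from h import *
st()
E
```

```text
clock: 17.5
ee_pos: [0.4337, -0.0548, 0.2911]
tcp_rot: [-2.15, 0.152, 2.138]
wrist_force: [-0.3, 0.4, -4.3]
gripper_width: 0.144
t17.50 pos [ 0.4337 -0.0548  0.2911] jawyaw -1.716 tiltfix [-0.004  0.005  0.   ] F [-0.3  0.4 -4.3] T [ 0.07  0.02 -0.03] w 13.4 q [-0.25 -0.34  1.8   0.01  1.68  1.47]
```

```bash

python3 -m creep '[{"dx":0.2,"dy":0.9,"dz":-0.2,"rx":0,"ry":0,"rz":0.02,"hand":8},{"dx":0.2,"dy":0.9,"dz":-0.1,"rx":0,"ry":0,"rz":0.02,"hand":8},{"dx":0.1,"dy":0.4,"dz":0,"rx":0,"ry":0,"rz":0,"hand":8},{"dx":0,"dy":0,"dz":0,"rx":0,"ry":0,"rz":0,"hand":8}]' 45
python3 - <<'E'
from h import *
st()
b=snap('side','s17.png')
cv2.imwrite('pics/c17.png',crop(b['img'],200,140,130,130,5))
E
```

```text
clock: 18.0
ee_pos: [0.4458, 0.0031, 0.2854]
tcp_rot: [-2.174, 0.106, 2.161]
wrist_force: [1.1, 0.2, -3.8]
gripper_width: 0.147
t18.00 pos [0.4458 0.0031 0.2854] jawyaw -1.672 tiltfix [-0.004  0.006  0.   ] F [ 1.1  0.2 -3.8] T [-0.    0.05 -0.03] w 13.7 q [-0.11 -0.32  1.79  0.    1.67  1.56]
```

View pics/c17.png

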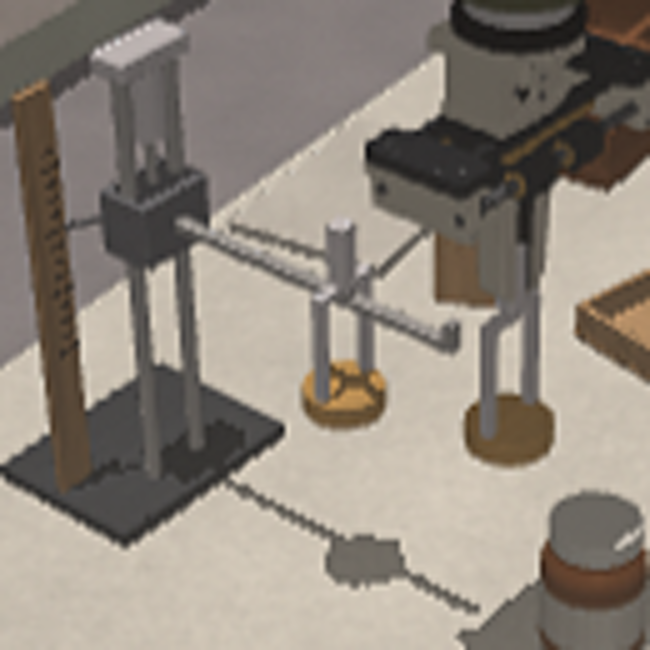

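```bash

python3 -m creep '[{"dx":0.9,"dy":-0.15,"dz":0,"rx":0,"ry":0,"rz":0,"hand":8},{"dx":0.9,"dy":-0.12,"dz":0,"rx":0,"ry":0,"rz":0,"hand":8},{"dx":0.9,"dy":-0.12,"dz":0,"rx":0,"ry":0,"rz":0,"hand":8},{"dx":0.3,"dy":-0.05,"dz":0,"rx":0,"ry":0,"rz":0,"hand":8},{"dx":0,"dy":0,"dz":0,"rx":0,"ry":0,"rz":0,"hand":8}]' 45
python3 - <<'E'
from h import *
st()
b=snap('side','s18.png')
cv2.imwrite('pics/c18.png',crop(b['img'],200,140,130,130,5))
E
```

```text
clock: 18.68
ee_pos: [0.522, -0.0131, 0.2862]
tcp_rot: [-2.171, 0.114, 2.159]
wrist_force: [-0.2, -0.3, -4.0]
gripper_width: 0.146
t18.68 pos [ 0.522  -0.0131  0.2862] jawyaw -1.678 tiltfix [-0.002  0.006  0.   ] F [-0.2 -0.3 -4. ] T [ 0.07  0.01 -0.01] w 13.6 q [-0.13 -0.11  1.6   0.    1.64  1.55]
```

View pics/c18.png

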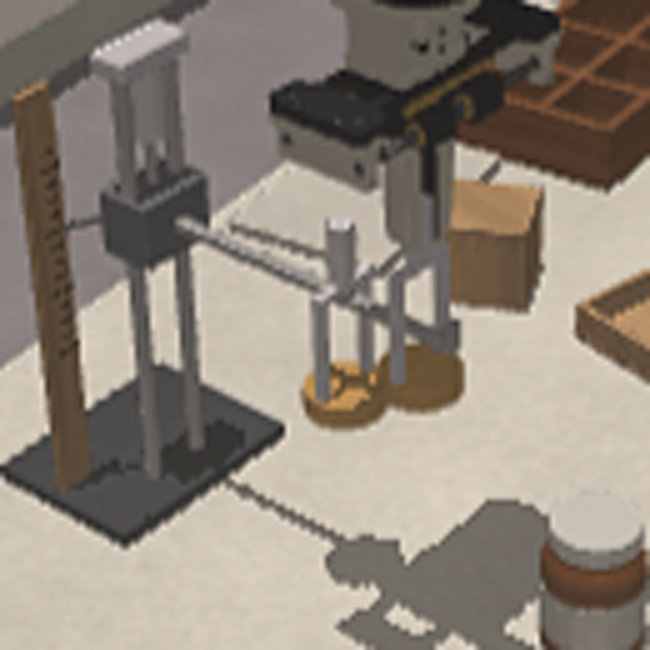

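```bash

python3 -m creep '[{"dx":0.16,"dy":0.22,"dz":-0.5,"rx":0,"ry":0,"rz":0,"hand":8},{"dx":0,"dy":0,"dz":-0.5,"rx":0,"ry":0,"rz":0,"hand":8},{"dx":0,"dy":0,"dz":-0.4,"rx":0,"ry":0,"rz":0,"hand":8},{"dx":0,"dy":0,"dz":-0.3,"rx":0,"ry":0,"rz":0,"hand":8},{"dx":0,"dy":0,"dz":0,"rx":0,"ry":0,"rz":0,"hand":8}]' 45
python3 - <<'E'
from h import *
st()
b=snap('side','s19.png')
cv2.imwrite('pics/c19.png',crop(b['img'],200,140,130,130,5))
E
```

```text
clock: 19.35
ee_pos: [0.5242, -0.0067, 0.2403]
tcp_rot: [-2.171, 0.114, 2.16]
wrist_force: [-1.3, 0.4, -2.0]
gripper_width: 0.149
t19.35 pos [ 0.5242 -0.0067  0.2403] jawyaw -1.678 tiltfix [-0.002  0.005  0.   ] F [-1.3  0.4 -2. ] T [0.03 0.26 0.04] w 13.8 q [-0.11 -0.09  1.67  0.    1.55  1.57]
```

View pics/c19.png

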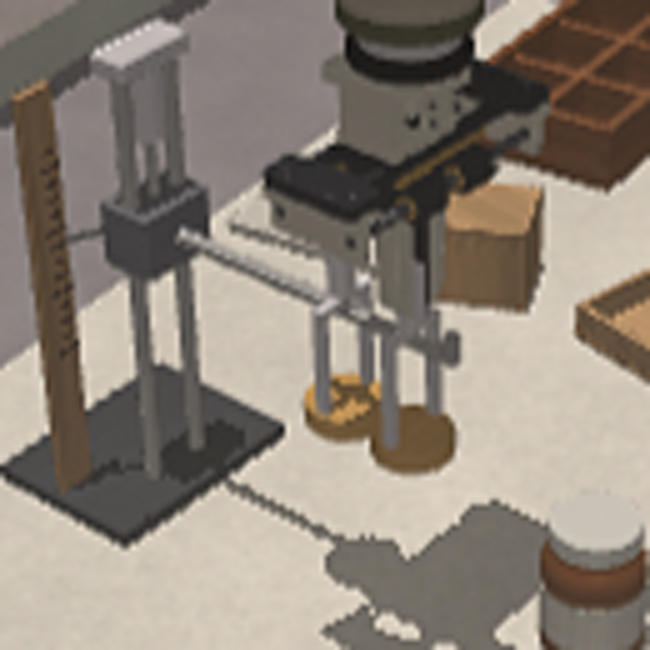

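```bash

python3 -m creep '[{"dx":0,"dy":0,"dz":-0.35,"rx":0,"ry":0,"rz":0,"hand":8},{"dx":0,"dy":0,"dz":-0.25,"rx":0,"ry":0,"rz":0,"hand":8},{"dx":0,"dy":0,"dz":0,"rx":0,"ry":0,"rz":0,"hand":8},{"dx":0,"dy":0,"dz":0,"rx":0,"ry":0,"rz":0,"hand":8}]' 45
python3 - <<'E'
from h import *
st()
E
```

```text
clock: 19.9
ee_pos: [0.5251, -0.0068, 0.2266]
tcp_rot: [-2.174, 0.114, 2.157]
wrist_force: [-1.4, 0.9, 0.5]
gripper_width: 0.147
t19.90 pos [ 0.5251 -0.0068  0.2266] jawyaw -1.678 tiltfix [-0.002  0.008  0.   ] F [-1.4  0.9  0.5] T [0.06 0.3  0.01] w 13.6 q [-0.11 -0.08  1.69  0.    1.53  1.57]
```

```bash

python3 -m creep '[{"dx":0,"dy":0,"dz":0,"rx":0,"ry":0,"rz":0,"hand":50},{"dx":0,"dy":0,"dz":0,"rx":0,"ry":0,"rz":0,"hand":50},{"dx":0,"dy":0,"dz":0,"rx":0,"ry":0,"rz":0,"hand":50},{"dx":0,"dy":0,"dz":0,"rx":0,"ry":0,"rz":0,"hand":50},{"dx":0,"dy":0,"dz":0.5,"rx":0,"ry":0,"rz":0,"hand":50},{"dx":0,"dy":0,"dz":1,"rx":0,"ry":0,"rz":0,"hand":50},{"dx":0,"dy":0,"dz":1,"rx":0,"ry":0,"rz":0,"hand":50},{"dx":0,"dy":0,"dz":1,"rx":0,"ry":0,"rz":0,"hand":50},{"dx":0,"dy":0,"dz":0.5,"rx":0,"ry":0,"rz":0,"hand":50}]' 45
python3 - <<'E'
from h import *
st()
b=snap('side','s20.png')
cv2.imwrite('pics/c20.png',crop(b['img'],200,140,130,130,5))
E
```

```text
clock: 21.02
ee_pos: [0.5252, -0.0069, 0.333]
tcp_rot: [-2.176, 0.114, 2.155]
wrist_force: [0.2, 0.2, -0.2]
gripper_width: 0.536
t21.02 pos [ 0.5252 -0.0069  0.333 ] jawyaw -1.678 tiltfix [-0.001  0.01   0.   ] F [ 0.2  0.2 -0.2] T [ 0.03  0.02 -0.01] w 49.8 q [-0.11 -0.1   1.52  0.    1.72  1.57]
```

View pics/c20.png

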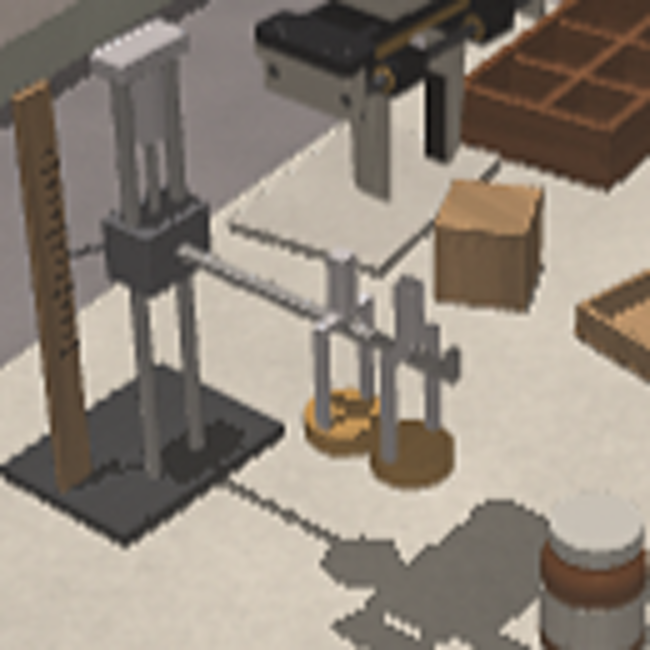

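```bash

python3 -m creep '[{"dx":0,"dy":0.3,"dz":0.3,"rx":0,"ry":0,"rz":0.17,"hand":50},{"dx":0,"dy":1,"dz":0,"rx":0,"ry":0,"rz":0.17,"hand":50},{"dx":0,"dy":1,"dz":0,"rx":0,"ry":0,"rz":0.17,"hand":50},{"dx":-0.2,"dy":1,"dz":0,"rx":0,"ry":0,"rz":0.17,"hand":50},{"dx":-0.2,"dy":1,"dz":0,"rx":0,"ry":0,"rz":0.17,"hand":50},{"dx":-0.2,"dy":1,"dz":0,"rx":0,"ry":0,"rz":0.17,"hand":50},{"dx":-0.2,"dy":1,"dz":0,"rx":0,"ry":0,"rz":0.17,"hand":50},{"dx":-0.2,"dy":1,"dz":0,"rx":0,"ry":0,"rz":0.17,"hand":50},{"dx":-0.2,"dy":1,"dz":-0.5,"rx":0,"ry":0,"rz":0.17,"hand":50},{"dx":-0.2,"dy":1,"dz":-0.5,"rx":0,"ry":0,"rz":0.17,"hand":50}]' 45
python3 - <<'E'
from h import *
st()
b=snap('side','s21.png');a=snap('top','t21.png')
cv2.imwrite('pics/c21.png',np.hstack([crop(a['img'],150,230,50,50,8),crop(b['img'],210,300,50,50,8)]))
E
```

```text
clock: 22.32
ee_pos: [0.4882, 0.2306, 0.3116]
tcp_rot: [1.158, 1.252, -1.156]
wrist_force: [0.7, -0.2, -0.2]
gripper_width: 0.535
t22.32 pos [0.4882 0.2306 0.3116] jawyaw 0.073 tiltfix [-0.007 -0.006 -0.   ] F [ 0.7 -0.2 -0.2] T [-0.05 -0.13  0.03] w 49.7 q [ 0.34 -0.05  1.51  0.01  1.69  0.27]
```

View pics/c21.png

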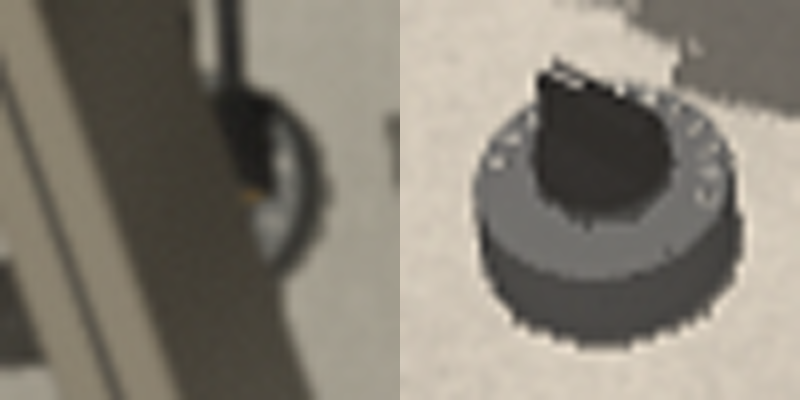

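View pics/t21.png

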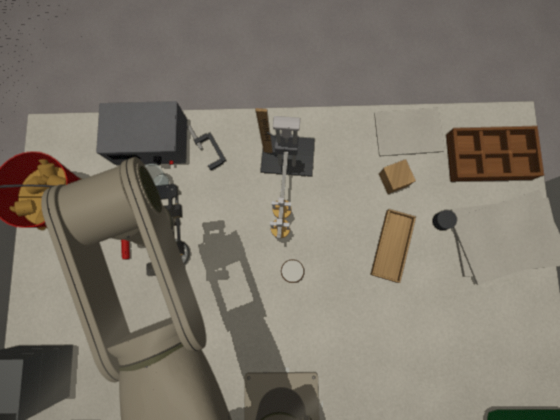

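```bash

python3 -m creep '[{"dx":-0.1,"dy":0.5,"dz":-0.7,"rx":0,"ry":0,"rz":0.175,"hand":50},{"dx":-0.1,"dy":0.5,"dz":-0.7,"rx":0,"ry":0,"rz":0.175,"hand":50},{"dx":-0.1,"dy":0.5,"dz":-0.7,"rx":0,"ry":0,"rz":0.175,"hand":50},{"dx":-0.1,"dy":0.5,"dz":-0.7,"rx":0,"ry":0,"rz":0.175,"hand":50},{"dx":-0.1,"dy":0.5,"dz":-0.7,"rx":0,"ry":0,"rz":0.175,"hand":50},{"dx":-0.1,"dy":0.5,"dz":-0.7,"rx":0,"ry":0,"rz":0.175,"hand":50},{"dx":-0.1,"dy":0.5,"dz":-0.7,"rx":0,"ry":0,"rz":0.175,"hand":50},{"dx":-0.1,"dy":0.3,"dz":-0.5,"rx":0,"ry":0,"rz":0.175,"hand":50},{"dx":0,"dy":0,"dz":0,"rx":0,"ry":0,"rz":0,"hand":50}]' 45
python3 - <<'E'
from h import *
st()
E
```

```text
clock: 23.55
ee_pos: [0.4682, 0.3228, 0.1705]
tcp_rot: [0.058, 1.578, -0.074]
wrist_force: [-0.4, -0.2, -0.4]
gripper_width: 0.538
t23.55 pos [0.4682 0.3228 0.1705] jawyaw 1.487 tiltfix [ 0.01  -0.009  0.   ] F [-0.4 -0.2 -0.4] T [ 0.03 -0.13  0.04] w 50.1 q [ 0.52  0.09  1.62 -0.    1.44 -0.97]
```

```bash

python3 -m creep '[{"dx":-0.2,"dy":0.14,"dz":-0.9,"rx":0.01,"ry":-0.01,"rz":0,"hand":50},{"dx":0,"dy":0,"dz":-0.9,"rx":0,"ry":0,"rz":0,"hand":50},{"dx":0,"dy":0,"dz":-0.7,"rx":0,"ry":0,"rz":0,"hand":50},{"dx":0,"dy":0,"dz":0,"rx":0,"ry":0,"rz":0,"hand":50}]' 45
python3 - <<'E'
from h import *
st()
b=snap('side','s22.png');a=snap('top','t22.png')
cv2.imwrite('pics/c22.png',np.hstack([crop(a['img'],140,220,70,70,6),crop(b['img'],200,285,70,70,6)]))
E
```

```text
clock: 24.05
ee_pos: [0.466, 0.3245, 0.1097]
tcp_rot: [0.085, 1.564, -0.082]
wrist_force: [-0.5, -0.7, 0.4]
gripper_width: 0.537
t24.05 pos [0.466  0.3245 0.1097] jawyaw 1.464 tiltfix [-0.001  0.005  0.   ] F [-0.5 -0.7  0.4] T [ 0.04 -0.21  0.02] w 49.9 q [ 0.52  0.12  1.71 -0.    1.31 -0.94]
```

View pics/c22.png

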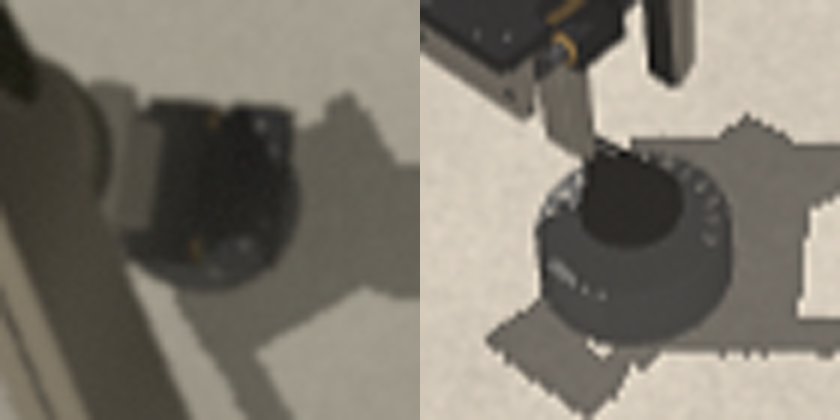

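```bash
python3 - <<'E'
from h import *
import h
a=robot.get_image('top');b=robot.get_image('side')
a=dict(a,img=cv2.imread('pics/t0.png'));b=dict(b,img=cv2.imread('pics/s0.png'))
bt=(145,225,60,60);bs=(205,295,60,55)
for vs in([(a,bt)],[(b,bs)],[(a,bt),(b,bs)]):
    F=[(p,x,(fg(p,x,24))) for p,x in vs]
    def cost(q):
        s=0
        for p,x,f in F:
            parts=[disc(.046,0,.039),disc(.024,.039,.053)]
            K=xf(box((0,0,.066),(.046,.012,.026)),0,0,0,q[2])
            r=sil(p,parts+[K],(q[0],q[1],0,0),off=x[:2],size=(x[3],x[2])); s+=np.abs(r-f).sum()
        return s
    for y0 in(-.3,.1):
        r=minimize(cost,[.464,.3265,y0],method='Nelder-Mead',options=dict(initial_simplex=[[.464,.3265,y0],[.469,.3265,y0],[.464,.3315,y0],[.464,.3265,y0+.2]]))
        print(r.x.round(4),round(r.fun,1))
# bright pixels: dark (knob) mask in top => pca
x,y,w,h_=bt; g=cv2.cvtColor(a['img'],cv2.COLOR_BGR2GRAY)[y:y+h_,x:x+w]
E
```

```text
[ 0.4645  0.3246 -0.2055] 27.8
[0.4645 0.3246 0.1945] 27.8
[0.4654 0.3253 0.0046] 38.4
[ 0.4653  0.3258 -0.0293] 38.4
[ 0.4647  0.3248 -0.0199] 73.1
[0.4648 0.3246 0.0535] 72.3
```

```bash

python3 -m creep '[{"dx":-0.05,"dy":0.02,"dz":-0.2,"rx":0,"ry":0.005,"rz":0.065,"hand":28},{"dx":0,"dy":0,"dz":0,"rx":0,"ry":0,"rz":0,"hand":28},{"dx":0,"dy":0,"dz":0,"rx":0,"ry":0,"rz":0,"hand":28}]' 45
python3 - <<'E'
from h import *
st()
b=snap('side','s23.png')
cv2.imwrite('pics/c23.png',np.hstack([crop(b['img'],200,275,70,80,6)]))
E
```

```text
clock: 24.62
ee_pos: [0.4677, 0.3272, 0.11]
tcp_rot: [0.037, 1.563, -0.027]
wrist_force: [0.1, -0.2, 0.5]
gripper_width: 0.313
t24.62 pos [0.4677 0.3272 0.11  ] jawyaw 1.530 tiltfix [-0.006  0.008  0.   ] F [ 0.1 -0.2  0.5] T [ 0.02 -0.2  -0.03] w 29.1 q [ 0.52  0.12  1.7   0.    1.31 -1.01]
```

View pics/c23.png

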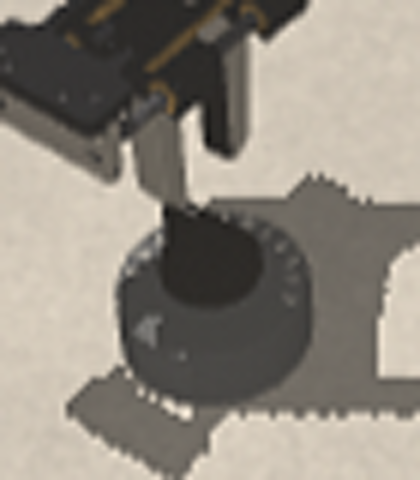

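```bash

python3 -m creep '[{"dx":-0.1,"dy":-0.09,"dz":-0.5,"rx":0,"ry":0.006,"rz":0,"hand":28},{"dx":0,"dy":0,"dz":-0.3,"rx":0,"ry":0,"rz":0,"hand":28},{"dx":0,"dy":0,"dz":0,"rx":0,"ry":0,"rz":0,"hand":28}]' 45
python3 - <<'E'
from h import *
st()
b=snap('side','s24.png')
cv2.imwrite('pics/c24.png',np.hstack([crop(b['img'],200,275,70,80,6)]))
st()
E
```

```text
clock: 25.05
ee_pos: [0.4647, 0.3246, 0.0883]
tcp_rot: [0.037, 1.57, -0.028]
wrist_force: [-0.4, -0.7, 0.5]
gripper_width: 0.302
t25.05 pos [0.4647 0.3246 0.0883] jawyaw 1.529 tiltfix [-0.006  0.001  0.   ] F [-0.4 -0.7  0.5] T [ 0.12 -0.18 -0.  ] w 28.1 q [ 0.52  0.14  1.72  0.    1.28 -1.01]
t25.10 pos [0.4649 0.3247 0.0886] jawyaw 1.529 tiltfix [-0.006  0.001  0.   ] F [ 0.7 -0.2 -0.2] T [ 0.04 -0.15 -0.03] w 27.8 q [ 0.52  0.14  1.72  0.    1.28 -1.01]
```

View pics/c24.png

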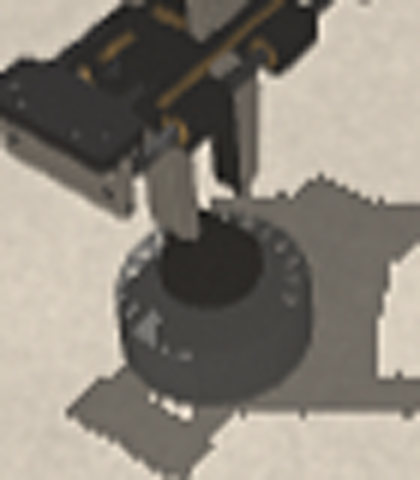

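```bash

python3 -m creep '[{"dx":0,"dy":0,"dz":-0.4,"rx":0,"ry":0,"rz":0,"hand":28},{"dx":0,"dy":0,"dz":-0.3,"rx":0,"ry":0,"rz":0,"hand":28},{"dx":0,"dy":0,"dz":-0.3,"rx":0,"ry":0,"rz":0,"hand":28},{"dx":0,"dy":0,"dz":0,"rx":0,"ry":0,"rz":0,"hand":28}]' 45
python3 - <<'E'
from h import *
st()
b=snap('side','s25.png')
cv2.imwrite('pics/c25.png',np.hstack([crop(b['img'],200,275,70,80,6)]))
E
```

```text
clock: 25.6
ee_pos: [0.4647, 0.3246, 0.0617]
tcp_rot: [0.037, 1.57, -0.028]
wrist_force: [0.2, 0.4, -0.7]
gripper_width: 0.304
t25.60 pos [0.4647 0.3246 0.0617] jawyaw 1.529 tiltfix [-0.006  0.001  0.   ] F [ 0.2  0.4 -0.7] T [ 0.07 -0.12 -0.02] w 28.3 q [ 0.52  0.17  1.74  0.01  1.23 -1.01]
```

View pics/c25.png

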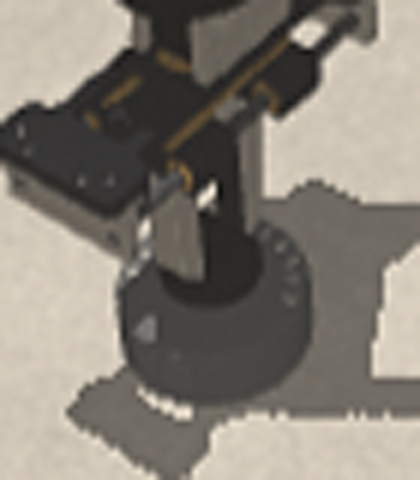

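```bash

python3 -m creep '[{"dx":0,"dy":0,"dz":-0.2,"rx":0,"ry":0,"rz":0,"hand":20},{"dx":0,"dy":0,"dz":-0.15,"rx":0,"ry":0,"rz":0,"hand":20},{"dx":0,"dy":0,"dz":-0.15,"rx":0,"ry":0,"rz":0,"hand":20},{"dx":0,"dy":0,"dz":0,"rx":0,"ry":0,"rz":0,"hand":20}]' 20
python3 - <<'E'
from h import *
st()
E
```

```text
clock: 26.15
ee_pos: [0.4658, 0.3251, 0.0503]
tcp_rot: [0.038, 1.568, -0.027]
wrist_force: [-2.5, -0.6, 5.6]
gripper_width: 0.217
t26.15 pos [0.4658 0.3251 0.0503] jawyaw 1.529 tiltfix [-0.007  0.003  0.   ] F [-2.5 -0.6  5.6] T [-0.24  0.33 -0.03] w 20.2 q [ 0.52  0.18  1.75  0.    1.2  -1.01]
```

```bash

python3 -m creep '[{"dx":-0.04,"dy":0,"dz":-0.2,"rx":0,"ry":0,"rz":0,"hand":20},{"dx":0,"dy":0,"dz":-0.1,"rx":0,"ry":0,"rz":0,"hand":20}]' 20
python3 - <<'E'
from h import *
st()
E
```

```text
clock: 26.4
ee_pos: [0.466, 0.3252, 0.0452]
tcp_rot: [0.038, 1.566, -0.027]
wrist_force: [-9.9, -4.9, 22.1]
gripper_width: 0.213
t26.40 pos [0.466  0.3252 0.0452] jawyaw 1.529 tiltfix [-0.007  0.005  0.   ] F [-9.9 -4.9 22.1] T [-1.12  1.69 -0.02] w 19.8 q [ 0.52  0.19  1.75  0.    1.19 -1.01]
```

```bash

python3 -m creep '[{"dx":-0.1,"dy":-0.05,"dz":0.12,"rx":0,"ry":0,"rz":0,"hand":20}]' 20
python3 - <<'E'
from h import *
st()
E
```

```text
clock: 26.52
ee_pos: [0.4655, 0.325, 0.0501]
tcp_rot: [0.04, 1.562, -0.025]
wrist_force: [3.8, 1.7, 6.1]
gripper_width: 0.219
t26.52 pos [0.4655 0.325  0.0501] jawyaw 1.529 tiltfix [-0.009  0.009  0.   ] F [3.8 1.7 6.1] T [ 0.27 -0.93  0.02] w 20.4 q [ 0.52  0.18  1.76  0.    1.2  -1.01]
```

```bash

python3 -m creep '[{"dx":0,"dy":0,"dz":-0.06,"rx":0,"ry":0,"rz":0,"hand":16},{"dx":0,"dy":0,"dz":0,"rx":0,"ry":0,"rz":0,"hand":12}]' 20
python3 - <<'E'
from h import *
st()
b=snap('side','s26.png')
cv2.imwrite('pics/c26.png',np.hstack([crop(b['img'],200,275,70,80,6)]))
E
```

```text
clock: 26.78
ee_pos: [0.4668, 0.3251, 0.0508]
tcp_rot: [0.041, 1.559, -0.025]
wrist_force: [-1.9, 1.4, 4.8]
gripper_width: 0.14
t26.77 pos [0.4668 0.3251 0.0508] jawyaw 1.529 tiltfix [-0.01   0.012  0.   ] F [-1.9  1.4  4.8] T [0.09 0.3  0.07] w 13.0 q [ 0.52  0.18  1.76  0.    1.19 -1.01]
```

View pics/c26.png

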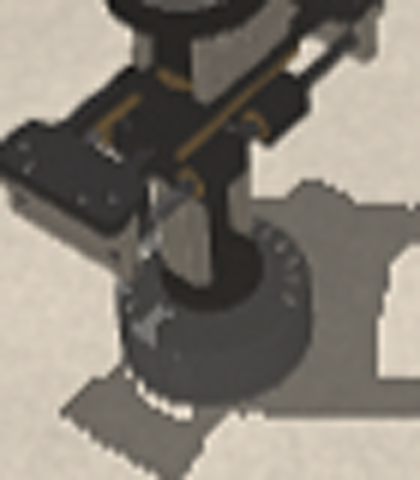

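```bash

python3 -m creep '[{"dx":-0.07,"dy":-0.02,"dz":-0.05,"rx":-0.005,"ry":0.008,"rz":0,"hand":14},{"dx":0,"dy":0,"dz":-0.08,"rx":0,"ry":0,"rz":0,"hand":8},{"dx":0,"dy":0,"dz":0,"rx":0,"ry":0,"rz":0,"hand":8}]' 25
python3 - <<'E'
from h import *
st()
E
```

```text
clock: 27.2
ee_pos: [0.4668, 0.3256, 0.0496]
tcp_rot: [0.038, 1.564, -0.028]
wrist_force: [-1.5, -0.7, 7.1]
gripper_width: 0.125
t27.20 pos [0.4668 0.3256 0.0496] jawyaw 1.529 tiltfix [-0.006  0.007  0.   ] F [-1.5 -0.7  7.1] T [-0.13  0.22  0.07] w 11.6 q [ 0.52  0.18  1.75  0.    1.2  -1.01]
```

```bash

python3 -m creep '[{"dx":0,"dy":0,"dz":-0.1,"rx":0,"ry":0,"rz":0,"hand":8},{"dx":0,"dy":0,"dz":-0.03,"rx":0,"ry":0,"rz":-0.08,"hand":8},{"dx":0,"dy":0,"dz":-0.03,"rx":0,"ry":0,"rz":-0.08,"hand":8}]' 25
python3 - <<'E'
from h import *
st()
E
```

```text
clock: 27.58
ee_pos: [0.4668, 0.3255, 0.0472]
tcp_rot: [0.164, 1.558, -0.157]
wrist_force: [-3.2, -2.2, 9.4]
gripper_width: 0.129
t27.57 pos [0.4668 0.3255 0.0472] jawyaw 1.366 tiltfix [-0.004  0.007  0.   ] F [-3.2 -2.2  9.4] T [-0.42  0.4   0.08] w 12.0 q [ 0.52  0.19  1.75 -0.    1.2  -0.85]
```

```bash

python3 -m creep '[{"dx":-0.04,"dy":-0.02,"dz":-0.05,"rx":0,"ry":0,"rz":-0.1,"hand":8},{"dx":-0.02,"dy":-0.01,"dz":-0.02,"rx":0,"ry":0,"rz":-0.1,"hand":8},{"dx":-0.02,"dy":-0.01,"dz":-0.02,"rx":0,"ry":0,"rz":-0.1,"hand":8}]' 25
python3 - <<'E'
from h import *
st()
b=snap('side','s27.png')
cv2.imwrite('pics/c27.png',np.hstack([crop(b['img'],200,275,70,80,6)]))
E
```

```text
clock: 27.95
ee_pos: [0.4666, 0.325, 0.0478]
tcp_rot: [0.406, 1.522, -0.399]
wrist_force: [-1.8, -0.7, 9.6]
gripper_width: 0.125
t27.95 pos [0.4666 0.325  0.0478] jawyaw 1.057 tiltfix [-0.002  0.011  0.   ] F [-1.8 -0.7  9.6] T [-0.31  0.17  0.14] w 11.6 q [ 0.52  0.18  1.75 -0.    1.19 -0.53]
```

View pics/c27.png

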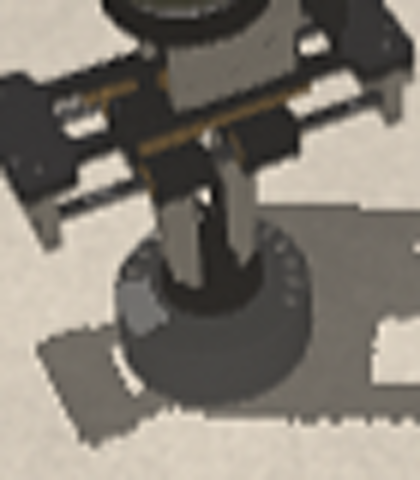

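```bash

python3 -m creep '[{"dx":-0.03,"dy":-0.02,"dz":-0.05,"rx":0,"ry":0.005,"rz":-0.1,"hand":8},{"dx":-0.02,"dy":-0.01,"dz":-0.03,"rx":0,"ry":0,"rz":-0.1,"hand":8},{"dx":-0.02,"dy":-0.01,"dz":-0.03,"rx":0,"ry":0,"rz":-0.1,"hand":8}]' 25
python3 - <<'E'
from h import *
st()
E
python3 -m creep '[{"dx":-0.03,"dy":-0.01,"dz":-0.04,"rx":0,"ry":0,"rz":-0.1,"hand":8},{"dx":-0.02,"dy":-0.01,"dz":-0.03,"rx":0,"ry":0,"rz":-0.1,"hand":8}]' 25
python3 - <<'E'
from h import *
st()
E
```

```text
clock: 28.38
ee_pos: [0.4664, 0.3247, 0.0478]
tcp_rot: [0.649, 1.464, -0.643]
wrist_force: [-0.7, -1.0, 9.4]
gripper_width: 0.128
t28.38 pos [0.4664 0.3247 0.0478] jawyaw 0.743 tiltfix [0.    0.009 0.   ] F [-0.7 -1.   9.4] T [-0.23  0.24  0.11] w 11.9 q [ 0.52  0.19  1.75 -0.01  1.2  -0.22]
clock: 28.62
ee_pos: [0.4662, 0.3245, 0.0478]
tcp_rot: [0.807, 1.406, -0.802]
wrist_force: [-1.2, -1.3, 8.8]
gripper_width: 0.125
t28.62 pos [0.4662 0.3245 0.0478] jawyaw 0.536 tiltfix [0.002 0.011 0.   ] F [-1.2 -1.3  8.8] T [-0.25  0.3   0.09] w 11.6 q [ 0.52  0.19  1.75 -0.01  1.2  -0.01]
```

```bash

python3 -m creep '[{"dx":-0.03,"dy":-0.02,"dz":-0.05,"rx":0,"ry":0.005,"rz":-0.1,"hand":8},{"dx":-0.02,"dy":-0.01,"dz":-0.03,"rx":0,"ry":0,"rz":-0.1,"hand":8},{"dx":-0.02,"dy":-0.01,"dz":-0.03,"rx":0,"ry":0,"rz":-0.1,"hand":8},{"dx":0,"dy":0,"dz":0,"rx":0,"ry":0,"rz":0,"hand":8}]' 25
python3 - <<'E'
from h import *
st()
b=snap('side','s28.png');a=snap('top','t28.png')
cv2.imwrite('pics/c28.png',np.hstack([crop(b['img'],200,275,70,80,6),crop(a['img'],140,220,60,80,6)]))
E
```

```text
clock: 29.12
ee_pos: [0.4658, 0.3243, 0.0483]
tcp_rot: [1.042, 1.3, -1.039]
wrist_force: [-3.4, -2.2, 8.2]
gripper_width: 0.129
t29.12 pos [0.4658 0.3243 0.0483] jawyaw 0.225 tiltfix [0.003 0.007 0.   ] F [-3.4 -2.2  8.2] T [-0.35  0.48  0.03] w 12.0 q [ 0.52  0.19  1.75 -0.01  1.2   0.3 ]
```

View pics/c28.png

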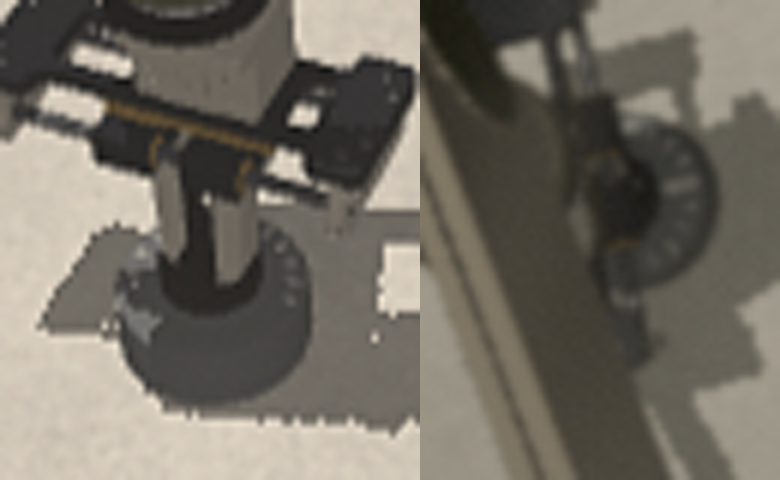

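```bash

python3 -m creep '[{"dx":0,"dy":0,"dz":0,"rx":0,"ry":0,"rz":0,"hand":24},{"dx":0,"dy":0,"dz":0,"rx":0,"ry":0,"rz":0,"hand":24},{"dx":0,"dy":0,"dz":0,"rx":0,"ry":0,"rz":0,"hand":24},{"dx":0,"dy":0,"dz":0.4,"rx":0,"ry":0,"rz":0,"hand":24},{"dx":0,"dy":0,"dz":0.8,"rx":0,"ry":0,"rz":0,"hand":24},{"dx":0,"dy":0,"dz":1,"rx":0,"ry":0,"rz":0,"hand":24},{"dx":0,"dy":0,"dz":1,"rx":0,"ry":0,"rz":0,"hand":24},{"dx":0,"dy":-0.5,"dz":1,"rx":0,"ry":0,"rz":0,"hand":24},{"dx":0,"dy":-1,"dz":1,"rx":0,"ry":0,"rz":0,"hand":24},{"dx":0,"dy":-1,"dz":1,"rx":0,"ry":0,"rz":0,"hand":24}]' 25
python3 -m creep '[{"dx":0,"dy":-1,"dz":1,"rx":0,"ry":0,"rz":0,"hand":50},{"dx":0,"dy":-1,"dz":1,"rx":0,"ry":0,"rz":0,"hand":50},{"dx":0,"dy":-1,"dz":0.5,"rx":0,"ry":0,"rz":-0.18,"hand":50},{"dx":0,"dy":-1,"dz":0,"rx":0,"ry":0,"rz":-0.18,"hand":50},{"dx":0,"dy":-1,"dz":0,"rx":0,"ry":0,"rz":-0.18,"hand":50}]' 25
python3 - <<'E'
from h import *
st()
b=snap('side','s29.png');a=snap('top','t29.png')
cv2.imwrite('pics/c29.png',np.hstack([crop(a['img'],150,230,50,50,8),crop(b['img'],210,300,50,50,8)]))
E
```

```text
clock: 30.48
ee_pos: [0.4619, 0.2598, 0.2052]
tcp_rot: [1.031, 1.306, -1.044]
wrist_force: [0.9, 0.5, -0.4]
gripper_width: 0.256
clock: 31.1
ee_pos: [0.4591, 0.1309, 0.2715]
tcp_rot: [1.435, 1.04, -1.453]
wrist_force: [0.9, -0.0, 0.4]
gripper_width: 0.54
t31.10 pos [0.4591 0.1309 0.2715] jawyaw -0.324 tiltfix [ 0.005 -0.009  0.   ] F [ 0.9 -0.   0.4] T [-0.02 -0.02 -0.01] w 50.2 q [ 0.17 -0.21  1.73 -0.    1.64  0.5 ]
```

View pics/c29.png

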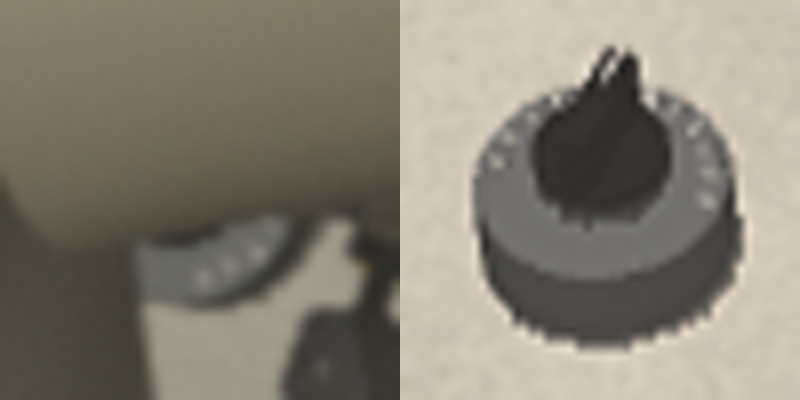

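View pics/s29.png

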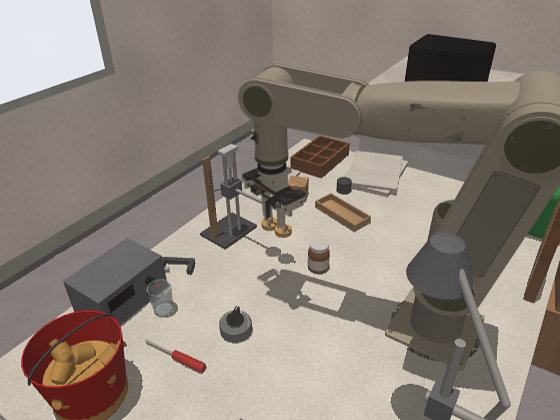

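```bash

python3 -m creep '[{"dx":0.2,"dy":-0.6,"dz":0.3,"rx":0,"ry":0,"rz":-0.165,"hand":50},{"dx":0.2,"dy":-0.6,"dz":0.3,"rx":0,"ry":0,"rz":-0.165,"hand":50},{"dx":0.2,"dy":-0.6,"dz":0.3,"rx":0,"ry":0,"rz":-0.165,"hand":50},{"dx":0.3,"dy":-0.6,"dz":0.3,"rx":0,"ry":0,"rz":-0.165,"hand":50},{"dx":0.3,"dy":-0.6,"dz":0.2,"rx":0,"ry":0,"rz":-0.165,"hand":50},{"dx":0.3,"dy":-0.6,"dz":0.2,"rx":0,"ry":0,"rz":-0.165,"hand":50},{"dx":0.3,"dy":-0.6,"dz":0.2,"rx":0,"ry":0,"rz":-0.165,"hand":50},{"dx":0.3,"dy":-0.6,"dz":0,"rx":0,"ry":0,"rz":-0.165,"hand":50}]' 45
python3 - <<'E'
from h import *
st()
b=snap('side','s30.png');a=snap('top','t30.png')
cv2.imwrite('pics/c30.png',np.hstack([crop(a['img'],150,230,50,50,8),crop(b['img'],210,300,50,50,8)]))
c=(.4647,.325);ims=[]
for p,bx in((a,(150,230,50,50)),(b,(210,300,50,50))):
    im=over(p,[],(c[0],c[1],0,0),'',*bx,8)
    for ang,L,w,z,col in((-1.35,.046,0,.039,(0,0,255)),(-1.35,.023,.012,.079,(255,255,0))):
        P=np.array([[0,0,z],[L,0,z]]) if w==0 else np.array([[-L,-w/2,z],[L,-w/2,z],[L,w/2,z],[-L,w/2,z]])
        uv=np.array([proj(p,q) for q in xf(P,c[0],c[1],0,ang)]); uv=np.round((uv+.5-bx[:2])*8).astype(int)
        cv2.polylines(im,[uv],True,col,1)
    ims.append(im)
cv2.imwrite('pics/c30b.png',np.hstack(ims))
E
```

```text
clock: 32.2
ee_pos: [0.5092, 0.0129, 0.3153]
tcp_rot: [-2.155, 0.073, 2.186]
wrist_force: [0.0, 0.1, 0.3]
gripper_width: 0.534
t32.20 pos [0.5092 0.0129 0.3153] jawyaw -1.655 tiltfix [-0.017 -0.013 -0.   ] F [0.  0.1 0.3] T [ 0.02  0.02 -0.02] w 49.7 q [-0.09 -0.12  1.57  0.02  1.71  1.57]
```

View pics/c30.png

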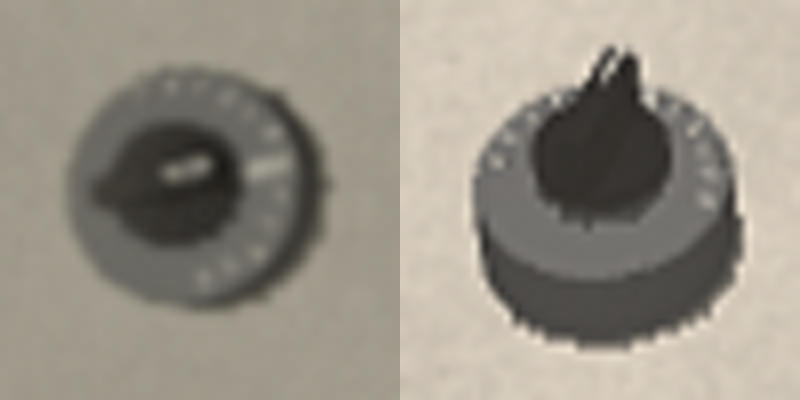

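View pics/c30b.png

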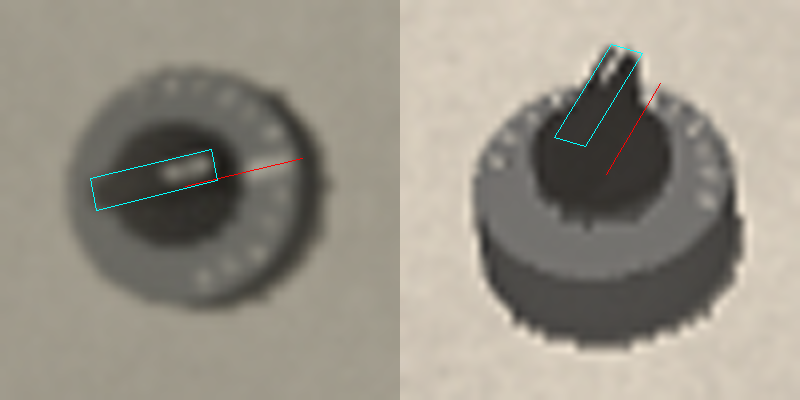

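```bash
python3 - <<'E'
from h import *
a=snap('top','t31.png'); a0=dict(a,img=cv2.imread('pics/t0.png'))
def blob(p,u0,u1,v0,v1,th):
    g=cv2.cvtColor(p['img'],cv2.COLOR_BGR2GRAY).astype(float)[v0:v1,u0:u1]; 
    w=np.clip(g-th,0,None); V,U=np.mgrid[v0:v1,u0:u1]
    m=w.sum(); u=(w*U).sum()/m; v=(w*V).sum()/m
    C=np.cov(np.vstack([U.ravel(),V.ravel()]),aweights=w.ravel()); e,E=np.linalg.eigh(C)
    print(g.round().astype(int)); return u,v,E[:,1]
for p in(a,a0):
    u,v,d=blob(p,179,187,247,255,128); X=atz(p,u,v,.039); print('tick',u,v,X, d, np.arctan2(X[1]-.325,X[0]-.4647))
u,v,d=blob(a,168,179,247,255,70); X=atz(a,u,v,.079); D=atz(a,u+d[0],v+d[1],.079)-X
print('ptr',u,v,X,np.arctan2(X[1]-.325,X[0]-.4647),'dir',np.arctan2(D[1],D[0]))
E
```

```text
[[ 98 103 105 109 119 120 103  75]
 [ 82 100 105 105 110 111 109  91]
 [ 70  98 114 121 126 128 130 109]
 [ 60 100 137 150 153 150 145 115]
 [ 57 104 147 154 146 139 128 106]
 [ 49  91 126 129 121 117 112  99]
 [ 49  79 106 109 110 116 115  95]
 [ 53  81 103 106 109 119 121  97]]
tick 182.80232558139534 250.43023255813952 [0.47128841 0.293783   0.039     ] [-0.98092441  0.19438957] -1.3627968193167233
[[ 91  97  97 102 112 113  95  69]
 [ 76  94  98 100 103 106 100  82]
 [ 68  98 111 117 123 121 120  95]
 [ 68 114 141 146 144 143 136 105]
 [ 60 107 142 144 132 130 123 101]
 [ 50  81 113 118 111 111 108  95]
 [ 45  71  97 101 101 109 108  96]
 [ 48  71  95 101 104 108 108  98]]
tick 182.4811320754717 250.33962264150944 [0.4715834  0.29478032 0.039     ] [-0.98687266  0.16150031] -1.3468385314492148
[[ 55  53  51  49  46  44  45  46  47  59  79]
 [ 55  54  50  47  47  44  42  43  39  45  58]
 [ 54  50  50  49  52  61  74  76  50  36  43]
 [ 52  53  66  84  90 101 118 119  72  32  36]
 [ 53  58  93 124 116 105 106  95  53  34  33]
 [ 54  57  73  93  86  74  66  53  38  32  37]
 [ 55  50  50  53  48  44  41  42  39  35  37]
 [ 50  45  44  42  40  42  44  45  46  45  42]]
ptr 172.90401785714286 250.61160714285714 [0.46829523 0.31250432 0.079     ] -1.2906452961546127 dir 1.8941206831624966
```

```bash

python3 -m creep '[{"dx":0.6,"dy":-0.7,"dz":0,"rx":-0.015,"ry":-0.012,"rz":-0.02,"hand":50},{"dx":0,"dy":0,"dz":0,"rx":0,"ry":0,"rz":0,"hand":50}]' 45
python3 - <<'E'
from h import *
st()
b=snap('side','s32.png')
cv2.imwrite('pics/c32.png',crop(b['img'],200,140,130,130,5))
E
```

```text
clock: 32.6
ee_pos: [0.5244, -0.0042, 0.3143]
tcp_rot: [-2.172, 0.097, 2.177]
wrist_force: [0.7, 0.5, 0.2]
gripper_width: 0.539
t32.60 pos [ 0.5244 -0.0042  0.3143] jawyaw -1.661 tiltfix [-0.002 -0.002 -0.   ] F [0.7 0.5 0.2] T [0.   0.03 0.03] w 50.1 q [-0.11 -0.09  1.54  0.    1.7   1.55]
```

View pics/c32.png

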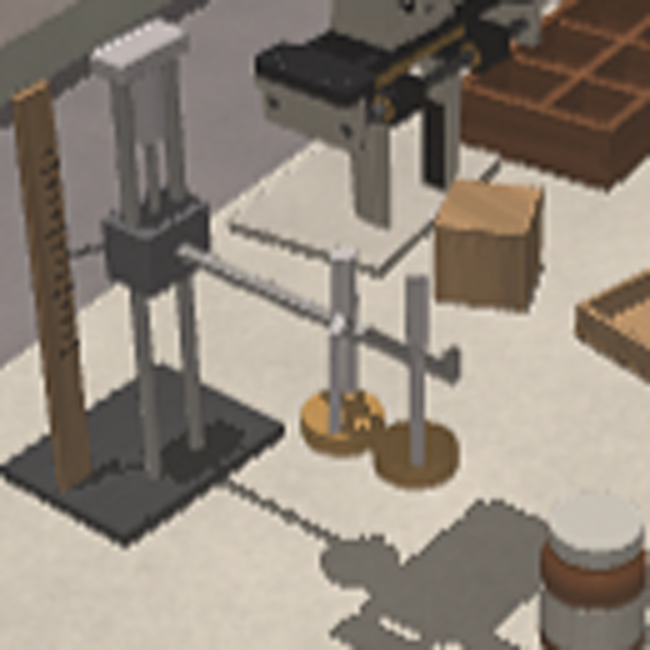

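```bash

python3 -m creep '[{"dx":-1,"dy":0,"dz":0.5,"rx":0,"ry":0,"rz":0,"hand":50},{"dx":-1,"dy":0,"dz":0.5,"rx":0,"ry":0,"rz":0,"hand":50},{"dx":-1,"dy":-0.5,"dz":0,"rx":0,"ry":0,"rz":0,"hand":50},{"dx":0,"dy":-1,"dz":0,"rx":0,"ry":0,"rz":0,"hand":50},{"dx":0,"dy":-1,"dz":0,"rx":0,"ry":0,"rz":0,"hand":50},{"dx":0,"dy":-1,"dz":0,"rx":0,"ry":0,"rz":0,"hand":50},{"dx":0,"dy":-1,"dz":0,"rx":0,"ry":0,"rz":0,"hand":50}]' 45
python3 - <<'E'
from h import *
st()
b=snap('side','s33.png');a=snap('top','t33.png')
cv2.imwrite('pics/c33.png',np.hstack([crop(b['img'],230,170,80,80,5),crop(a['img'],250,180,60,80,5)]))
E
```

```text
clock: 33.52
ee_pos: [0.4457, -0.1145, 0.3406]
tcp_rot: [-2.18, 0.075, 2.186]
wrist_force: [-0.2, -0.6, 0.2]
gripper_width: 0.536
t33.52 pos [ 0.4457 -0.1145  0.3406] jawyaw -1.643 tiltfix [-0.004 -0.002 -0.   ] F [-0.2 -0.6  0.2] T [ 0.   -0.    0.03] w 49.8 q [-0.37 -0.26  1.65  0.    1.76  1.28]
```

View pics/c33.png

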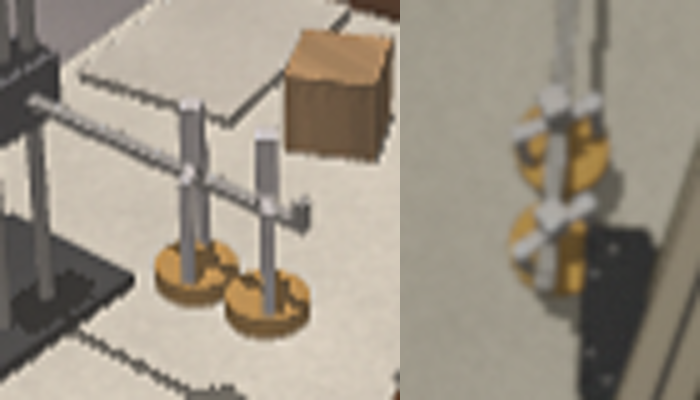

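```bash
cat > fith.py <<'E'
from h import *
def fit2(a,b,q0,bt,bs,armx):
    # joint fit: z common-ish; params A(x,y,yaw) B(x,y,yaw), z
    ARM=[xf(P,.7225,-.0273,0,-.102) for P in [box((-.115,0,-.004),(.23,.01,.008)),box((-.234,0,.003),(.008,.01,.022))]]
    F=[(p,x,fg(p,x,30)) for p,x in((a,bt),(b,bs))]
    def masks(q,p,x):
        parts=[]
        for i in range(2):
            parts+= [xf(P,q[3*i],q[3*i+1],q[6]-.09,q[3*i+2]) for P in WPARTS]
        parts+=[P+[0,0,q[6]] for P in ARM]
        return sil(p,parts,(0,0,0,0),off=x[:2],size=(x[3],x[2]),k=3)
    def cost(q): return sum(np.abs(masks(q,p,x)-f).sum() for p,x,f in F)
    n=7; S=np.tile(q0,(n+1,1))
    for i,d in enumerate([.005,.005,.2,.005,.005,.2,.004]): S[i+1,i]+=d
    r=minimize(cost,q0,method='Nelder-Mead',options=dict(initial_simplex=S,maxiter=350,xatol=2e-4,fatol=.1))
    return r,masks,F
E
python3 - <<'E'
from fith import *
a=snap('top','t34.png');b=snap('side','s34.png')
bt=(262,185,37,62);bs=(255,170,50,72)
r,mk,F=fit2(a,b,np.array([.586,-.0127,.35,.525,-.007,.5,.202]),bt,bs,0)
print(r.x.round(4),r.fun)
ims=[]
for p,x,f in F:
    m=mk(r.x,p,x); im=crop(p['img'],*x,7); c,_=cv2.findContours((cv2.resize(m,None,fx=7,fy=7)>.5).astype(np.uint8),cv2.RETR_LIST,cv2.CHAIN_APPROX_NONE)
    cv2.drawContours(im,c,-1,(0,255,0),1); ims.append(im[:430])
cv2.imwrite('pics/c34.png',np.hstack(ims))
E
```

```text
[ 0.5804 -0.0131  0.3912  0.5229 -0.0113  0.5609  0.2035] 1328.9156862745099
```

View pics/c34.png

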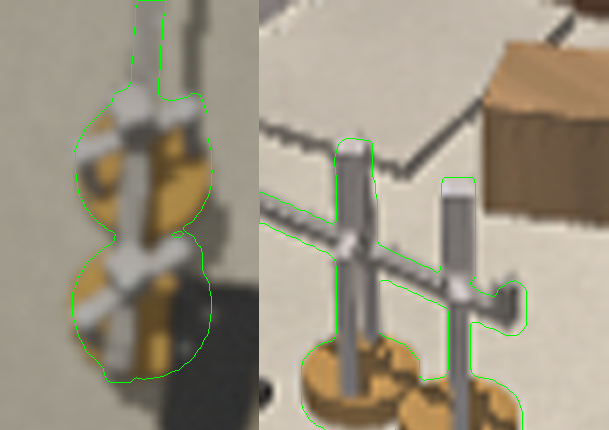

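```bash

python3 -m creep '[{"dx":0.6,"dy":0.84,"dz":0,"rx":0,"ry":0,"rz":0.126,"hand":50},{"dx":0.6,"dy":0.84,"dz":0,"rx":0,"ry":0,"rz":0.126,"hand":50},{"dx":0.6,"dy":0.84,"dz":-0.3,"rx":0,"ry":0,"rz":0.126,"hand":50},{"dx":0.6,"dy":0.84,"dz":-0.4,"rx":0,"ry":0,"rz":0.126,"hand":50},{"dx":0.6,"dy":0.7,"dz":-0.5,"rx":0,"ry":0,"rz":0.126,"hand":50},{"dx":0,"dy":0,"dz":0,"rx":0,"ry":0,"rz":0,"hand":50}]' 45
python3 - <<'E'
from h import *
st()
b=snap('side','s35.png')
cv2.imwrite('pics/c35.png',np.hstack([crop(b['img'],220,150,100,100,6)]))
E
```

```text
clock: 34.48
ee_pos: [0.522, -0.0018, 0.3105]
tcp_rot: [1.889, 0.574, -1.894]
wrist_force: [-0.2, -0.3, 0.3]
gripper_width: 0.539
t34.48 pos [ 0.522  -0.0018  0.3105] jawyaw -0.987 tiltfix [-0.004 -0.004 -0.   ] F [-0.2 -0.3  0.3] T [-0.01  0.05  0.02] w 50.1 q [-0.1  -0.1   1.55  0.    1.69  0.88]
```

View pics/c35.png

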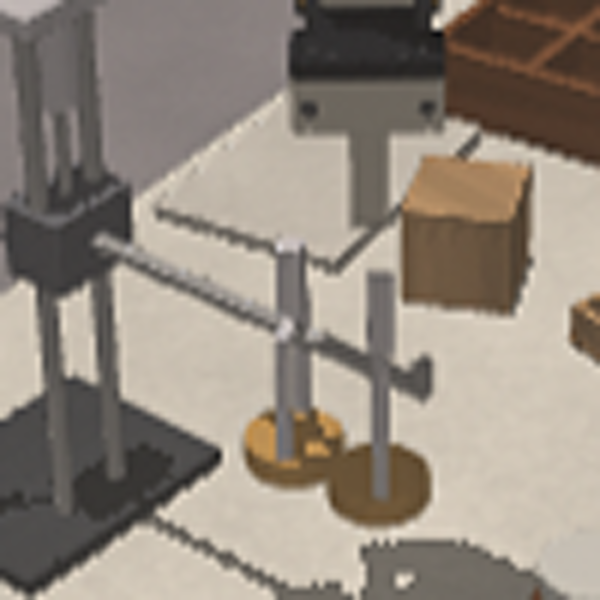

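```bash

python3 -m creep '[{"dx":0,"dy":-0.28,"dz":-0.5,"rx":0,"ry":0,"rz":-0.01,"hand":50},{"dx":0,"dy":0,"dz":-0.5,"rx":0,"ry":0,"rz":0,"hand":50},{"dx":0,"dy":0,"dz":0,"rx":0,"ry":0,"rz":0,"hand":50}]' 45
python3 - <<'E'
from h import *
st()
b=snap('side','s36.png');a=snap('top','t36.png')
cv2.imwrite('pics/c36.png',np.hstack([crop(b['img'],220,150,100,100,6)]))
E
```

```text
clock: 34.9
ee_pos: [0.5212, -0.0108, 0.2857]
tcp_rot: [1.901, 0.557, -1.902]
wrist_force: [-0.1, 0.4, 0.0]
gripper_width: 0.535
t34.90 pos [ 0.5212 -0.0108  0.2857] jawyaw -1.004 tiltfix [-0.003 -0.002 -0.   ] F [-0.1  0.4  0. ] T [-0.03  0.   -0.02] w 49.8 q [-0.12 -0.1   1.6   0.    1.64  0.88]
```

View pics/c36.png

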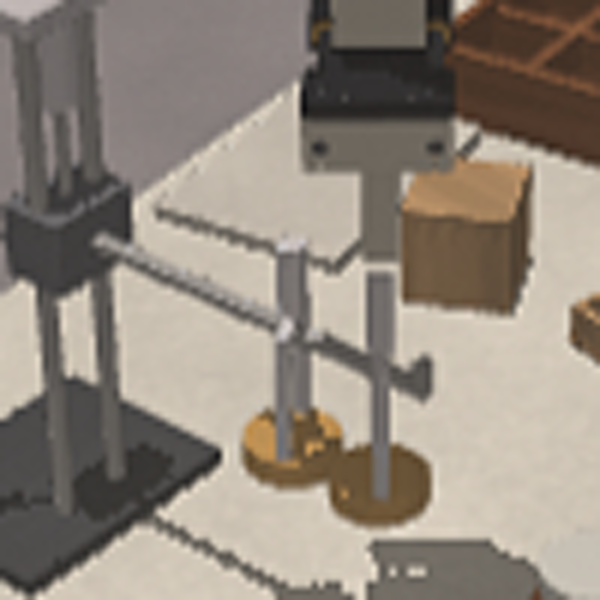

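```bash

python3 -m creep '[{"dx":0,"dy":0,"dz":-0.8,"rx":0,"ry":0,"rz":0,"hand":50},{"dx":0,"dy":0,"dz":-0.8,"rx":0,"ry":0,"rz":0,"hand":50},{"dx":0,"dy":0,"dz":-0.8,"rx":0,"ry":0,"rz":0,"hand":50},{"dx":0,"dy":0,"dz":0,"rx":0,"ry":0,"rz":0,"hand":50}]' 45
python3 - <<'E'
from h import *
st()
b=snap('side','s37.png')
cv2.imwrite('pics/c37.png',np.hstack([crop(b['img'],220,150,100,100,6)]))
E
```

```text
clock: 35.5
ee_pos: [0.5213, -0.0111, 0.2228]
tcp_rot: [1.903, 0.556, -1.901]
wrist_force: [0.1, -0.3, 0.0]
gripper_width: 0.535
t35.50 pos [ 0.5213 -0.0111  0.2228] jawyaw -1.005 tiltfix [-0.003  0.     0.   ] F [ 0.1 -0.3  0. ] T [ 0.05 -0.02  0.03] w 49.8 q [-0.12 -0.08  1.7   0.    1.53  0.88]
```

View pics/c37.png

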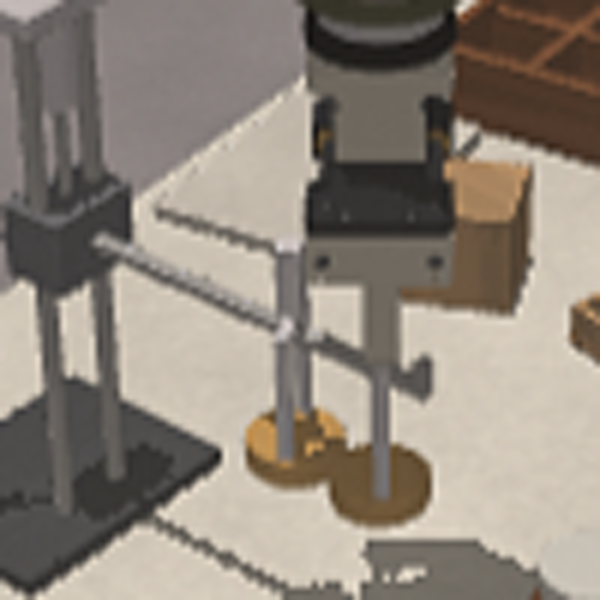

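```bash

python3 -m creep '[{"dx":0,"dy":0,"dz":0.05,"rx":0,"ry":0,"rz":0,"hand":25},{"dx":0,"dy":0,"dz":0,"rx":0,"ry":0,"rz":0,"hand":17},{"dx":0,"dy":0,"dz":0,"rx":0,"ry":0,"rz":0,"hand":8},{"dx":0,"dy":0,"dz":0,"rx":0,"ry":0,"rz":0,"hand":8},{"dx":0,"dy":0,"dz":0,"rx":0,"ry":0,"rz":0,"hand":8},{"dx":0,"dy":0,"dz":0,"rx":0,"ry":0,"rz":0,"hand":8}]' 45
python3 - <<'E'
from h import *
st()
b=snap('side','s38.png')
cv2.imwrite('pics/c38.png',np.hstack([crop(b['img'],220,150,100,100,6)]))
E
```

```text
clock: 36.3
ee_pos: [0.5233, -0.0111, 0.2284]
tcp_rot: [1.908, 0.554, -1.895]
wrist_force: [-0.3, 0.3, 0.1]
gripper_width: 0.144
t36.30 pos [ 0.5233 -0.0111  0.2284] jawyaw -1.005 tiltfix [-0.003  0.006  0.   ] F [-0.3  0.3  0.1] T [ 0.06  0.08 -0.04] w 13.4 q [-0.12 -0.09  1.69  0.    1.53  0.88]
```

View pics/c38.png

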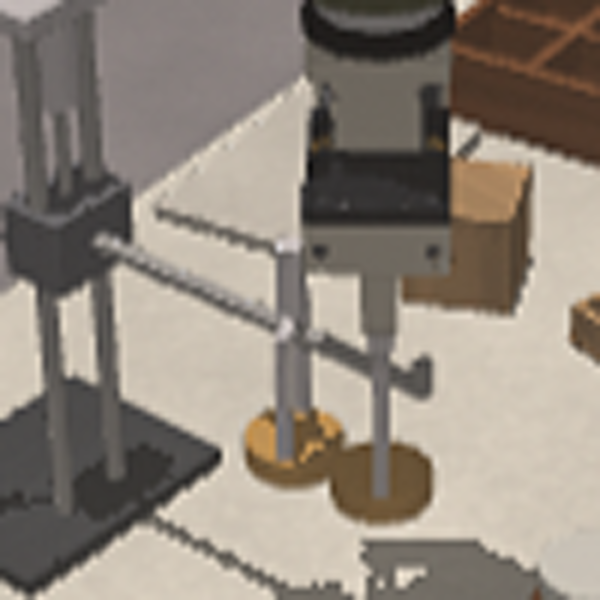

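```bash

python3 -m creep '[{"dx":0,"dy":0,"dz":0.3,"rx":0,"ry":0,"rz":0,"hand":8},{"dx":0,"dy":0,"dz":0.3,"rx":0,"ry":0,"rz":0,"hand":8},{"dx":0,"dy":0,"dz":0.3,"rx":0,"ry":0,"rz":0,"hand":8},{"dx":0,"dy":0,"dz":0.3,"rx":0,"ry":0,"rz":0,"hand":8},{"dx":0,"dy":0,"dz":0.3,"rx":0,"ry":0,"rz":0,"hand":8},{"dx":0,"dy":0,"dz":0.3,"rx":0,"ry":0,"rz":0,"hand":8},{"dx":0,"dy":0,"dz":0.3,"rx":0,"ry":0,"rz":0,"hand":8},{"dx":0,"dy":0,"dz":0.2,"rx":0,"ry":0,"rz":0,"hand":8}]' 45
python3 - <<'E'
from h import *
st()
b=snap('side','s39.png')
cv2.imwrite('pics/c39.png',np.hstack([crop(b['img'],220,150,100,100,6)]))
E
```

```text
clock: 37.35
ee_pos: [0.5227, -0.0112, 0.2887]
tcp_rot: [1.906, 0.554, -1.897]
wrist_force: [-0.0, -0.8, -2.8]
gripper_width: 0.145
t37.35 pos [ 0.5227 -0.0112  0.2887] jawyaw -1.005 tiltfix [-0.003  0.004  0.   ] F [-0.  -0.8 -2.8] T [-0.01  0.    0.01] w 13.5 q [-0.12 -0.1   1.6   0.    1.64  0.88]
```

View pics/c39.png

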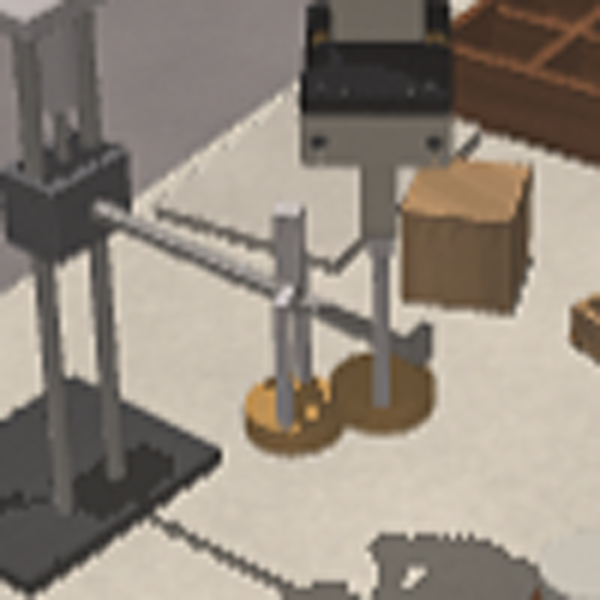

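```bash

python3 -m creep '[{"dx":0,"dy":0.05,"dz":0,"rx":0,"ry":0,"rz":-0.165,"hand":8},{"dx":0,"dy":0.05,"dz":0,"rx":0,"ry":0,"rz":-0.165,"hand":8},{"dx":-0.1,"dy":0.05,"dz":0,"rx":0,"ry":0,"rz":-0.165,"hand":8},{"dx":-0.2,"dy":0.02,"dz":0,"rx":0,"ry":0,"rz":-0.165,"hand":8},{"dx":0,"dy":0,"dz":0,"rx":0,"ry":0,"rz":0,"hand":8}]' 45
python3 - <<'E'
from h import *
st()
b=snap('side','s40.png')
cv2.imwrite('pics/c40.png',np.hstack([crop(b['img'],220,150,100,100,6)]))
E
```

```text
clock: 38.02
ee_pos: [0.5151, -0.0069, 0.2891]
tcp_rot: [-2.169, 0.123, 2.158]
wrist_force: [-0.6, -0.1, -3.3]
gripper_width: 0.149
t38.02 pos [ 0.5151 -0.0069  0.2891] jawyaw -1.684 tiltfix [0.001 0.005 0.   ] F [-0.6 -0.1 -3.3] T [ 0.03 -0.01 -0.  ] w 13.9 q [-0.11 -0.12  1.62 -0.    1.64  1.57]
```

View pics/c40.png

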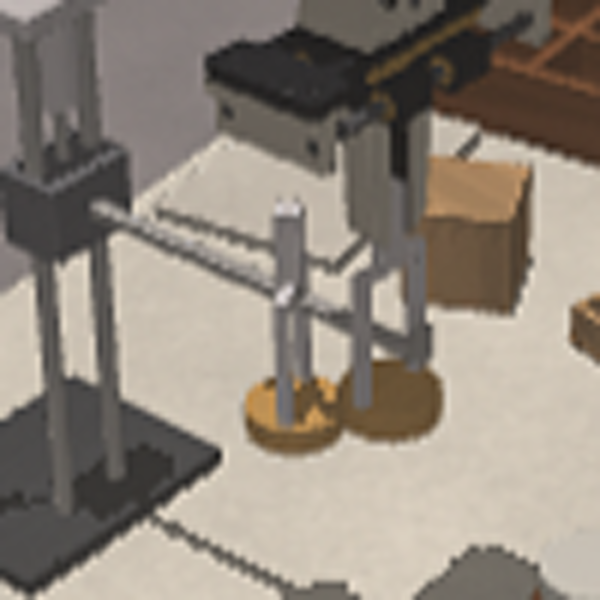

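```bash

python3 -m creep '[{"dx":-0.7,"dy":0.08,"dz":0,"rx":0,"ry":0,"rz":0,"hand":8},{"dx":-0.8,"dy":0.08,"dz":0,"rx":0,"ry":0,"rz":0,"hand":8},{"dx":-0.8,"dy":0.08,"dz":0,"rx":0,"ry":0,"rz":0,"hand":8},{"dx":-0.7,"dy":0.08,"dz":0,"rx":0,"ry":0,"rz":0,"hand":8},{"dx":0,"dy":0,"dz":0,"rx":0,"ry":0,"rz":0,"hand":8}]' 45
python3 - <<'E'
from h import *
st()
b=snap('side','s41.png')
cv2.imwrite('pics/c41.png',np.hstack([crop(b['img'],220,150,100,100,6)]))
E
```

```text
clock: 38.7
ee_pos: [0.4391, 0.0011, 0.2888]
tcp_rot: [-2.181, 0.099, 2.17]
wrist_force: [0.2, -0.5, -2.5]
gripper_width: 0.149
t38.70 pos [0.4391 0.0011 0.2888] jawyaw -1.661 tiltfix [0.001 0.005 0.   ] F [ 0.2 -0.5 -2.5] T [ 0.04  0.01 -0.02] w 13.8 q [-0.11 -0.34  1.8  -0.    1.68  1.55]
```

View pics/c41.png

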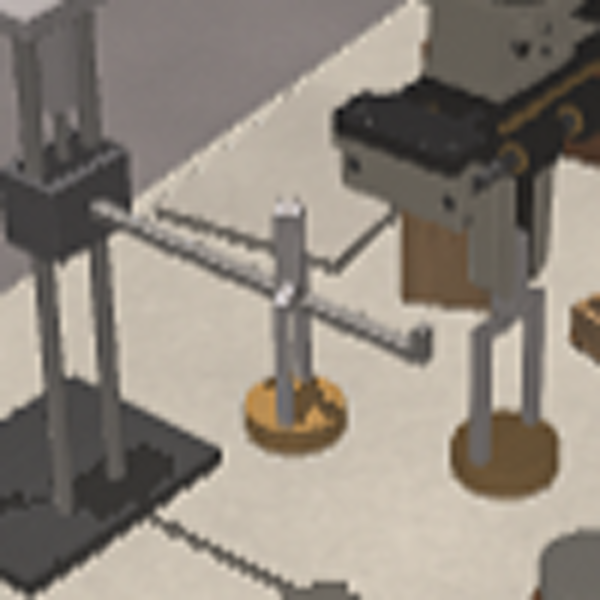

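```bash

python3 -m creep '[{"dx":-0.1,"dy":-0.6,"dz":0,"rx":0,"ry":0,"rz":0,"hand":8},{"dx":0,"dy":-1,"dz":0,"rx":0,"ry":0,"rz":-0.03,"hand":8},{"dx":0,"dy":-1,"dz":0,"rx":0,"ry":0,"rz":-0.03,"hand":8},{"dx":0,"dy":-1,"dz":0,"rx":0,"ry":0,"rz":-0.03,"hand":8},{"dx":0,"dy":-1,"dz":0,"rx":0,"ry":0,"rz":-0.03,"hand":8},{"dx":0,"dy":-1,"dz":0,"rx":0,"ry":0,"rz":-0.03,"hand":8},{"dx":0,"dy":-1,"dz":0,"rx":0,"ry":0,"rz":-0.03,"hand":8},{"dx":0,"dy":-1,"dz":0,"rx":0,"ry":0,"rz":-0.03,"hand":8},{"dx":0,"dy":-1,"dz":0,"rx":0,"ry":0,"rz":0,"hand":8},{"dx":0,"dy":-1,"dz":0,"rx":0,"ry":0,"rz":0,"hand":8}]' 45
python3 -m creep '[{"dx":0,"dy":-1,"dz":-0.3,"rx":0,"ry":0,"rz":0,"hand":8},{"dx":0,"dy":-1,"dz":-0.3,"rx":0,"ry":0,"rz":0,"hand":8},{"dx":0,"dy":-0.7,"dz":-0.3,"rx":0,"ry":0,"rz":0,"hand":8},{"dx":0,"dy":-0.3,"dz":-0.3,"rx":0,"ry":0,"rz":0,"hand":8},{"dx":0,"dy":0,"dz":0,"rx":0,"ry":0,"rz":0,"hand":8}]' 45
python3 - <<'E'
from h import *
st()
b=snap('side','s42.png')
E
```

```text
clock: 40.0
ee_pos: [0.4437, -0.2483, 0.2877]
tcp_rot: [-2.076, 0.299, 2.06]
wrist_force: [-0.2, -0.3, -3.0]
gripper_width: 0.146
clock: 40.62
ee_pos: [0.4453, -0.3288, 0.2544]
tcp_rot: [-2.077, 0.294, 2.063]
wrist_force: [0.6, 0.3, -3.1]
gripper_width: 0.148
t40.62 pos [ 0.4453 -0.3288  0.2544] jawyaw -1.853 tiltfix [0.001 0.007 0.   ] F [ 0.6  0.3 -3.1] T [ 0.08  0.02 -0.08] w 13.8 q [-0.73 -0.01  1.57  0.    1.58  1.12]
```

View pics/s42.png

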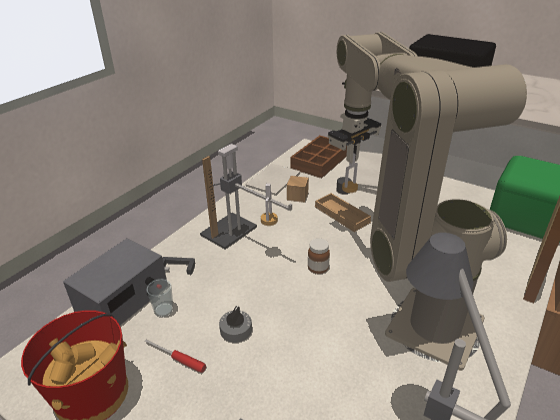

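```bash

python3 -m creep '[{"dx":-0.05,"dy":-0.35,"dz":-0.5,"rx":0,"ry":0,"rz":-0.03,"hand":8},{"dx":0,"dy":0,"dz":-0.8,"rx":0,"ry":0,"rz":0,"hand":8},{"dx":0,"dy":0,"dz":-0.8,"rx":0,"ry":0,"rz":0,"hand":8},{"dx":0,"dy":0,"dz":-0.8,"rx":0,"ry":0,"rz":0,"hand":8},{"dx":0,"dy":0,"dz":0,"rx":0,"ry":0,"rz":0,"hand":8}]' 45
python3 - <<'E'
from h import *
st()
b=snap('side','s43.png');a=snap('top','t43.png')
cv2.imwrite('pics/c43.png',np.hstack([crop(b['img'],290,130,100,120,4),crop(a['img'],350,180,100,120,4)]))
E
```

```text
clock: 41.3
ee_pos: [0.4438, -0.3352, 0.1766]
tcp_rot: [-2.059, 0.322, 2.046]
wrist_force: [0.1, 1.4, -3.1]
gripper_width: 0.15
t41.30 pos [ 0.4438 -0.3352  0.1766] jawyaw -1.883 tiltfix [-0.     0.007  0.   ] F [ 0.1  1.4 -3.1] T [0.12 0.07 0.  ] w 13.9 q [-0.74  0.03  1.67  0.    1.44  1.14]
```

View pics/c43.png

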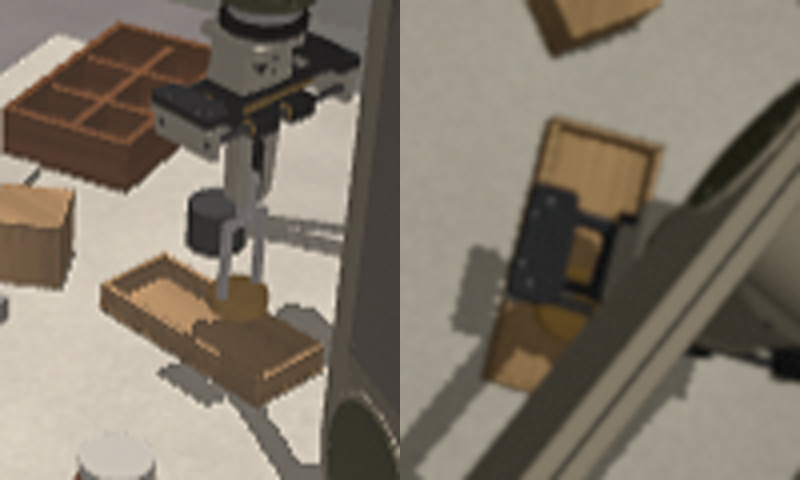

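```bash

python3 -m creep '[{"dx":0,"dy":-0.1,"dz":-0.8,"rx":0,"ry":0,"rz":0,"hand":8},{"dx":0,"dy":0,"dz":-0.6,"rx":0,"ry":0,"rz":0,"hand":8},{"dx":0,"dy":0,"dz":-0.3,"rx":0,"ry":0,"rz":0,"hand":8},{"dx":0,"dy":0,"dz":0,"rx":0,"ry":0,"rz":0,"hand":8}]' 45
python3 - <<'E'
from h import *
st()
b=snap('side','s44.png');a=snap('top','t44.png')
cv2.imwrite('pics/c44.png',np.hstack([crop(b['img'],290,130,100,120,4),crop(a['img'],350,180,100,120,4)]))
E
```

```text
clock: 41.9
ee_pos: [0.4455, -0.3394, 0.1351]
tcp_rot: [-2.066, 0.326, 2.042]
wrist_force: [-0.2, -0.3, -2.4]
gripper_width: 0.148
t41.90 pos [ 0.4455 -0.3394  0.1351] jawyaw -1.883 tiltfix [0.004 0.011 0.   ] F [-0.2 -0.3 -2.4] T [0.05 0.04 0.05] w 13.8 q [-0.75  0.07  1.71  0.    1.35  1.14]
```

View pics/c44.png

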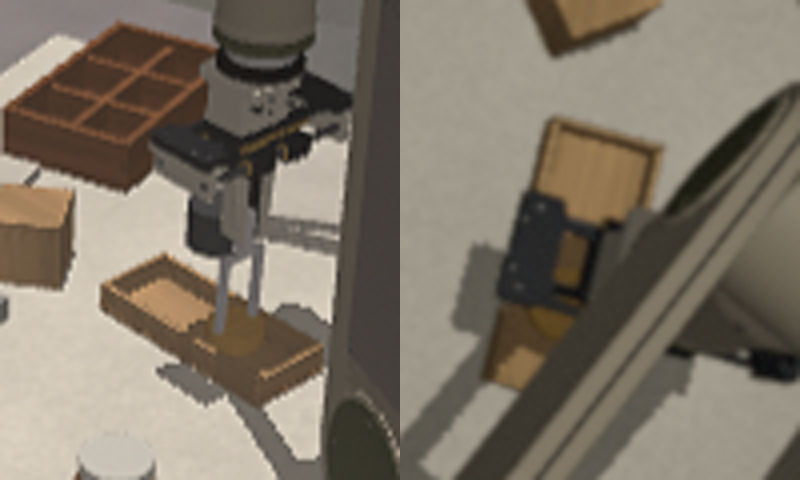

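```bash

python3 -m creep '[{"dx":-0.05,"dy":0,"dz":-0.3,"rx":0,"ry":0.005,"rz":0,"hand":8},{"dx":0,"dy":0,"dz":-0.2,"rx":0,"ry":0,"rz":0,"hand":8},{"dx":0,"dy":0,"dz":0,"rx":0,"ry":0,"rz":0,"hand":8}]' 45
python3 - <<'E'
from h import *
st()
E
```

```text
clock: 42.38
ee_pos: [0.4453, -0.3403, 0.124]
tcp_rot: [-2.065, 0.329, 2.045]
wrist_force: [-0.5, 0.4, -3.6]
gripper_width: 0.149
t42.38 pos [ 0.4453 -0.3403  0.124 ] jawyaw -1.883 tiltfix [0.007 0.009 0.   ] F [-0.5  0.4 -3.6] T [ 0.04  0.09 -0.01] w 13.9 q [-0.74  0.08  1.72  0.    1.33  1.14]
```

```bash

python3 -m creep '[{"dx":-0.03,"dy":0.02,"dz":-0.15,"rx":0,"ry":0.005,"rz":0,"hand":8},{"dx":0,"dy":0,"dz":-0.1,"rx":0,"ry":0,"rz":0,"hand":8},{"dx":0,"dy":0,"dz":0,"rx":0,"ry":0,"rz":0,"hand":8}]' 45
python3 - <<'E'
from h import *
st()
E
```

```text
clock: 42.75
ee_pos: [0.4451, -0.3405, 0.1192]
tcp_rot: [-2.062, 0.331, 2.05]
wrist_force: [0.6, 0.1, -3.0]
gripper_width: 0.15
t42.75 pos [ 0.4451 -0.3405  0.1192] jawyaw -1.883 tiltfix [0.008 0.005 0.   ] F [ 0.6  0.1 -3. ] T [0.1  0.03 0.01] w 13.9 q [-0.74  0.08  1.72 -0.    1.33  1.14]
```

```bash

python3 -m creep '[{"dx":-0.02,"dy":0.02,"dz":-0.12,"rx":0.005,"ry":0.003,"rz":0,"hand":8},{"dx":0,"dy":0,"dz":0,"rx":0,"ry":0,"rz":0,"hand":8}]' 45
python3 - <<'E'
from h import *
st()
E
python3 -m creep '[{"dx":-0.02,"dy":0.02,"dz":-0.1,"rx":0.003,"ry":0.003,"rz":0,"hand":8},{"dx":0,"dy":0,"dz":0,"rx":0,"ry":0,"rz":0,"hand":8}]' 45
python3 - <<'E'
from h import *
st()
b=snap('side','s45.png')
cv2.imwrite('pics/c45.png',np.hstack([crop(b['img'],290,130,100,120,5)]))
E
```

```text
clock: 43.0
ee_pos: [0.4461, -0.3415, 0.1195]
tcp_rot: [-2.062, 0.329, 2.049]
wrist_force: [-0.3, -0.5, -4.4]
gripper_width: 0.146
t43.00 pos [ 0.4461 -0.3415  0.1195] jawyaw -1.883 tiltfix [0.007 0.005 0.   ] F [-0.3 -0.5 -4.4] T [ 0.06  0.02 -0.05] w 13.6 q [-0.74  0.09  1.72 -0.    1.33  1.14]
clock: 43.25
ee_pos: [0.4466, -0.3421, 0.1191]
tcp_rot: [-2.061, 0.328, 2.05]
wrist_force: [0.1, -0.0, -4.8]
gripper_width: 0.144
t43.25 pos [ 0.4466 -0.3421  0.1191] jawyaw -1.883 tiltfix [0.006 0.004 0.   ] F [ 0.1 -0.  -4.8] T [ 0.07  0.   -0.02] w 13.4 q [-0.74  0.09  1.71 -0.    1.33  1.14]
```

View pics/c45.png

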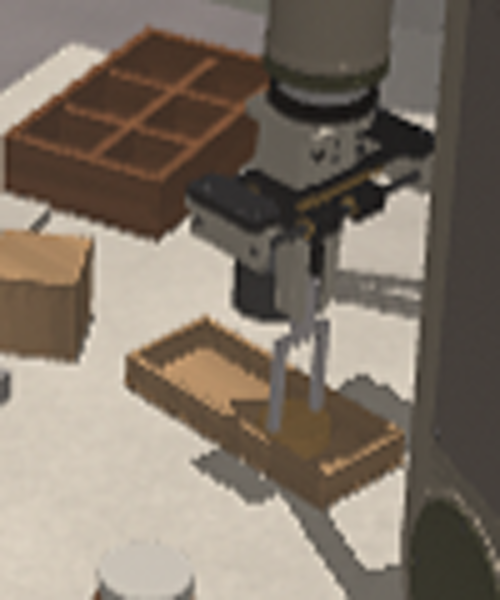

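```bash

python3 -m creep '[{"dx":-0.03,"dy":0.03,"dz":-0.2,"rx":0,"ry":0,"rz":0,"hand":8},{"dx":-0.02,"dy":0.02,"dz":-0.05,"rx":0,"ry":0,"rz":0,"hand":8}]' 45
python3 - <<'E'
from h import *
st()
E
```

```text
clock: 43.55
ee_pos: [0.448, -0.3429, 0.119]
tcp_rot: [-2.07, 0.333, 2.044]
wrist_force: [-0.9, 0.5, -3.2]
gripper_width: 0.149
t43.55 pos [ 0.448  -0.3429  0.119 ] jawyaw -1.883 tiltfix [0.011 0.01  0.   ] F [-0.9  0.5 -3.2] T [ 0.17  0.14 -0.  ] w 13.9 q [-0.74  0.09  1.72 -0.    1.32  1.14]
```

```bash

python3 -m creep '[{"dx":-0.08,"dy":0.05,"dz":-0.3,"rx":0.005,"ry":0.005,"rz":0,"hand":8}]' 45
python3 - <<'E'
from h import *
st()
E
```

```text
clock: 43.68
ee_pos: [0.4492, -0.3443, 0.1186]
tcp_rot: [-2.073, 0.334, 2.042]
wrist_force: [-8.7, 10.1, 64.8]
gripper_width: 0.146
t43.67 pos [ 0.4492 -0.3443  0.1186] jawyaw -1.883 tiltfix [0.012 0.013 0.   ] F [-8.7 10.1 64.8] T [ 2.49  1.51 -0.02] w 13.6 q [-0.74  0.09  1.72 -0.    1.32  1.14]
```

```bash

python3 -m creep '[{"dx":0,"dy":0,"dz":0.02,"rx":0,"ry":0,"rz":0,"hand":8}]' 20
python3 - <<'E'
from h import *
st()
E
python3 -m creep '[{"dx":0,"dy":0,"dz":0,"rx":0,"ry":0,"rz":0,"hand":20},{"dx":0,"dy":0,"dz":0,"rx":0,"ry":0,"rz":0,"hand":35},{"dx":0,"dy":0,"dz":0,"rx":0,"ry":0,"rz":0,"hand":50},{"dx":0,"dy":0,"dz":0,"rx":0,"ry":0,"rz":0,"hand":50},{"dx":0,"dy":0,"dz":0.5,"rx":0,"ry":0,"rz":0,"hand":50},{"dx":0,"dy":0,"dz":1,"rx":0,"ry":0,"rz":0,"hand":50},{"dx":0,"dy":0,"dz":1,"rx":0,"ry":0,"rz":0,"hand":50}]' 45
python3 - <<'E'
from h import *
st()
b=snap('side','s46.png')
cv2.imwrite('pics/c46.png',np.hstack([crop(b['img'],290,130,100,120,5)]))
E
```

```text
clock: 43.8
ee_pos: [0.4498, -0.3446, 0.1201]
tcp_rot: [-2.075, 0.335, 2.041]
wrist_force: [-0.9, 0.5, -4.2]
gripper_width: 0.148
t43.80 pos [ 0.4498 -0.3446  0.1201] jawyaw -1.883 tiltfix [0.013 0.014 0.   ] F [-0.9  0.5 -4.2] T [ 0.04  0.08 -0.02] w 13.8 q [-0.74  0.09  1.72 -0.    1.32  1.14]
clock: 44.68
ee_pos: [0.4473, -0.3424, 0.1803]
tcp_rot: [-2.065, 0.33, 2.046]
wrist_force: [-0.2, -0.5, 0.3]
gripper_width: 0.537
t44.67 pos [ 0.4473 -0.3424  0.1803] jawyaw -1.883 tiltfix [0.008 0.008 0.   ] F [-0.2 -0.5  0.3] T [ 0.08 -0.02 -0.05] w 49.9 q [-0.74  0.04  1.65 -0.    1.44  1.14]
```

View pics/c46.png

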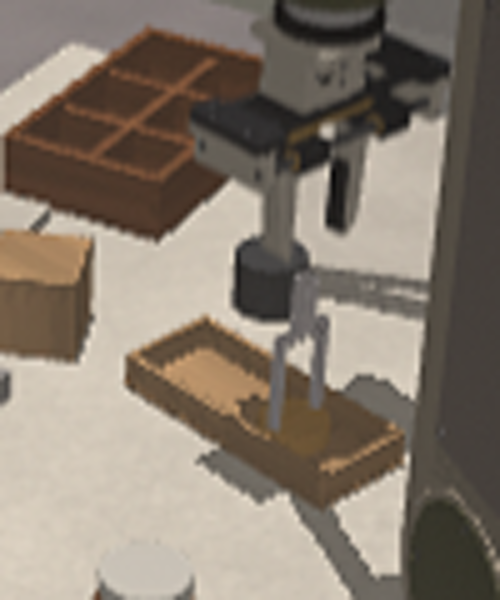

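```bash

python3 -m creep '[{"dx":0,"dy":0,"dz":1,"rx":0.004,"ry":0.004,"rz":0,"hand":50},{"dx":0,"dy":0.3,"dz":1,"rx":0.004,"ry":0.004,"rz":0,"hand":50},{"dx":0,"dy":1,"dz":1,"rx":0,"ry":0,"rz":0.05,"hand":50},{"dx":0,"dy":1,"dz":1,"rx":0,"ry":0,"rz":0.1,"hand":50},{"dx":0,"dy":1,"dz":1,"rx":0,"ry":0,"rz":0.1,"hand":50},{"dx":0,"dy":1,"dz":1,"rx":0,"ry":0,"rz":0.1,"hand":50},{"dx":0,"dy":1,"dz":0,"rx":0,"ry":0,"rz":0.1,"hand":50},{"dx":0,"dy":1,"dz":0,"rx":0,"ry":0,"rz":0.1,"hand":50},{"dx":0,"dy":1,"dz":0,"rx":0,"ry":0,"rz":0,"hand":50},{"dx":0,"dy":0.5,"dz":0,"rx":0,"ry":0,"rz":0,"hand":50}]' 45
python3 - <<'E'
from h import *
st()
b=snap('side','s47.png');a=snap('top','t47.png')
cv2.imwrite('pics/c47.png',np.hstack([crop(b['img'],230,150,80,80,5),crop(a['img'],250,170,70,80,5)]))
F=[(p,x,fg(p,x,30)) for p,x in((a,(262,180,37,50)),(b,(255,160,32,72)))]
ARM=[xf(P,.7225,-.0273,0,-.102) for P in [box((-.115,0,-.004),(.23,.01,.008)),box((-.234,0,.003),(.008,.01,.022))]]
def mk(q,p,x): return sil(p,[xf(P,q[0],q[1],q[3]-.09,q[2]) for P in WPARTS]+[P+[0,0,q[3]] for P in ARM],(0,0,0,0),off=x[:2],size=(x[3],x[2]))
def cost(q): return sum(np.abs(mk(q,p,x)-f).sum() for p,x,f in F)
for y0 in(.1,.4,.7):
    q0=np.array([.583,-.013,y0,.2255]);S=np.tile(q0,(5,1))
    for i,d in enumerate([.005,.005,.2,.004]): S[i+1,i]+=d
    r=minimize(cost,q0,method='Nelder-Mead',options=dict(initial_simplex=S,maxiter=200,xatol=2e-4,fatol=.1)); print(r.x.round(4),r.fun)
ims=[]
for p,x,f in F:
    m=mk(r.x,p,x); im=crop(p['img'],*x,6); c,_=cv2.findContours((cv2.resize(m,None,fx=6,fy=6)>.5).astype(np.uint8),cv2.RETR_LIST,cv2.CHAIN_APPROX_NONE)
    cv2.drawContours(im,c,-1,(0,255,0),1); ims.append(im[:300])
cv2.imwrite('pics/c47b.png',np.hstack(ims))
E
```

```text
clock: 45.98
ee_pos: [0.449, -0.1443, 0.3444]
tcp_rot: [2.097, 0.26, -2.069]
wrist_force: [0.3, -0.5, 0.6]
gripper_width: 0.536
t45.98 pos [ 0.449  -0.1443  0.3444] jawyaw -1.316 tiltfix [0.005 0.014 0.   ] F [ 0.3 -0.5  0.6] T [ 0.01 -0.02  0.04] w 49.8 q [-0.42 -0.25  1.63  0.    1.75  0.9 ]
[ 0.5798 -0.012   0.4036  0.2272] 681.7313725490196
[ 0.5797 -0.0121  0.4018  0.2274] 682.0098039215686
[ 0.5797 -0.0125  0.8291  0.227 ] 693.2764705882353
```

View pics/c47.png

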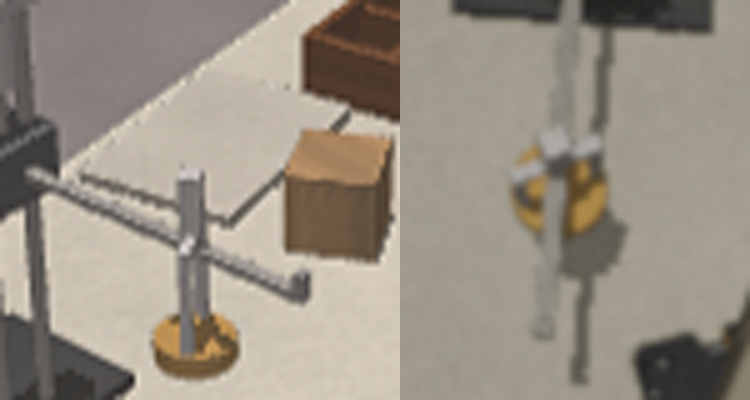

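View pics/c47b.png

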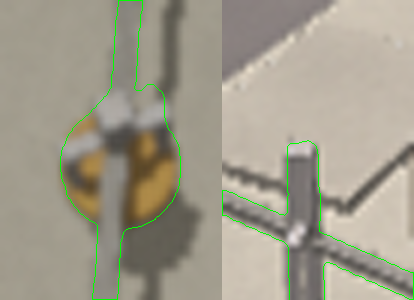

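```bash

python3 -m creep '[{"dx":0.8,"dy":0.85,"dz":0,"rx":0.005,"ry":0.014,"rz":0.025,"hand":50},{"dx":0.9,"dy":0.9,"dz":0,"rx":0,"ry":0,"rz":0.025,"hand":50},{"dx":0.9,"dy":0.9,"dz":0,"rx":0,"ry":0,"rz":0.025,"hand":50},{"dx":0.9,"dy":0.9,"dz":0,"rx":0,"ry":0,"rz":0.025,"hand":50},{"dx":0.9,"dy":0.9,"dz":0,"rx":0,"ry":0,"rz":0.025,"hand":50},{"dx":0.8,"dy":0.7,"dz":0,"rx":0,"ry":0,"rz":0.02,"hand":50},{"dx":0,"dy":0,"dz":-0.3,"rx":0,"ry":0,"rz":0,"hand":50},{"dx":0,"dy":0,"dz":0,"rx":0,"ry":0,"rz":0,"hand":50}]' 45
python3 - <<'E'
from h import *
st()
E
```

```text
clock: 47.08
ee_pos: [0.5835, -0.0197, 0.334]
tcp_rot: [1.999, 0.4, -2.006]
wrist_force: [-0.5, 0.9, -0.1]
gripper_width: 0.537
t47.08 pos [ 0.5835 -0.0197  0.334 ] jawyaw -1.174 tiltfix [ 0.003 -0.003  0.   ] F [-0.5  0.9 -0.1] T [0.02 0.   0.  ] w 49.9 q [-0.12  0.07  1.34 -0.    1.73  1.05]
```

```bash

python3 -m creep '[{"dx":-0.14,"dy":0.3,"dz":-0.6,"rx":0,"ry":0,"rz":0,"hand":50},{"dx":0,"dy":0,"dz":-0.6,"rx":0,"ry":0,"rz":0,"hand":50},{"dx":0,"dy":0,"dz":0,"rx":0,"ry":0,"rz":0,"hand":50}]' 45
python3 - <<'E'
from h import *
st()
b=snap('side','s48.png')
cv2.imwrite('pics/c48.png',np.hstack([crop(b['img'],220,130,100,100,6)]))
E
```

```text
clock: 47.45
ee_pos: [0.5789, -0.0151, 0.3032]
tcp_rot: [2.001, 0.395, -2.008]
wrist_force: [-0.0, 0.2, 1.2]
gripper_width: 0.537
t47.45 pos [ 0.5789 -0.0151  0.3032] jawyaw -1.178 tiltfix [ 0.004 -0.003  0.   ] F [-0.   0.2  1.2] T [ 0.03 -0.02  0.03] w 49.9 q [-0.11  0.06  1.41 -0.    1.67  1.07]
```

View pics/c48.png

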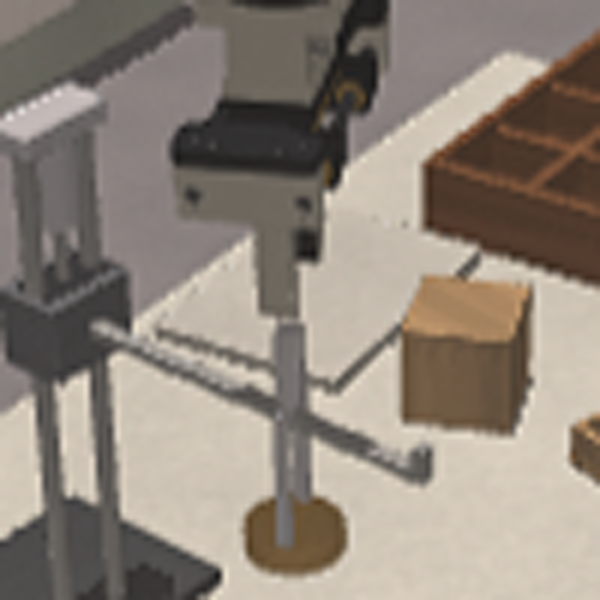

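```bash

python3 -m creep '[{"dx":0.03,"dy":0.12,"dz":-0.7,"rx":0,"ry":0,"rz":0,"hand":50},{"dx":0,"dy":0,"dz":-0.7,"rx":0,"ry":0,"rz":0,"hand":50},{"dx":0,"dy":0,"dz":-0.7,"rx":0,"ry":0,"rz":0,"hand":50},{"dx":0,"dy":0,"dz":0,"rx":0,"ry":0,"rz":0,"hand":50}]' 45
python3 - <<'E'
from h import *
st()
b=snap('side','s49.png')
cv2.imwrite('pics/c49.png',np.hstack([crop(b['img'],220,130,100,100,6)]))
E
```

```text
clock: 48.0
ee_pos: [0.5799, -0.0125, 0.2481]
tcp_rot: [2.002, 0.394, -2.007]
wrist_force: [-1.3, 0.4, 0.5]
gripper_width: 0.538
t48.00 pos [ 0.5799 -0.0125  0.2481] jawyaw -1.179 tiltfix [ 0.004 -0.001  0.   ] F [-1.3  0.4  0.5] T [ 0.02  0.02 -0.01] w 50.1 q [-0.11  0.07  1.5  -0.    1.57  1.07]
```

View pics/c49.png

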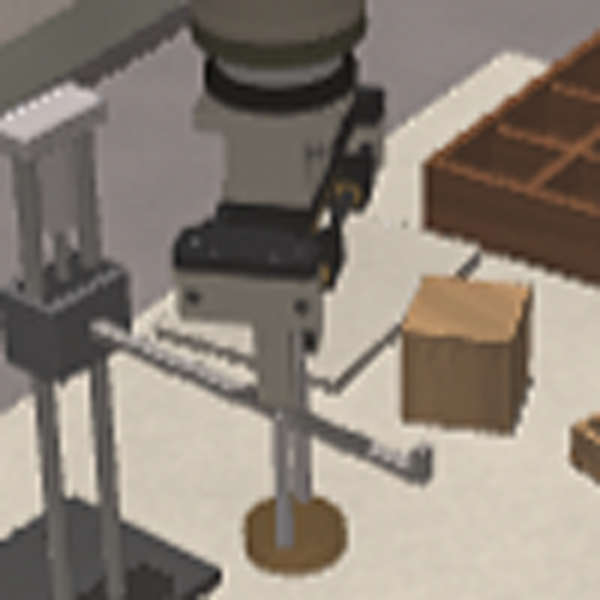

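```bash

python3 -m creep '[{"dx":0,"dy":0,"dz":0.05,"rx":0,"ry":0,"rz":0,"hand":25},{"dx":0,"dy":0,"dz":0,"rx":0,"ry":0,"rz":0,"hand":17},{"dx":0,"dy":0,"dz":0,"rx":0,"ry":0,"rz":0,"hand":8},{"dx":0,"dy":0,"dz":0,"rx":0,"ry":0,"rz":0,"hand":8},{"dx":0,"dy":0,"dz":0,"rx":0,"ry":0,"rz":0,"hand":8},{"dx":0,"dy":0,"dz":0,"rx":0,"ry":0,"rz":0,"hand":8}]' 45
python3 - <<'E'
from h import *
st()
b=snap('side','s50.png')
cv2.imwrite('pics/c50.png',np.hstack([crop(b['img'],220,130,100,100,6)]))
E
```

```text
clock: 48.8
ee_pos: [0.5815, -0.0125, 0.2532]
tcp_rot: [2.007, 0.393, -2.001]
wrist_force: [0.2, 0.1, -0.7]
gripper_width: 0.15
t48.80 pos [ 0.5815 -0.0125  0.2532] jawyaw -1.178 tiltfix [0.005 0.004 0.   ] F [ 0.2  0.1 -0.7] T [0.01 0.03 0.03] w 14.0 q [-0.11  0.06  1.5  -0.    1.58  1.07]
```

View pics/c50.png

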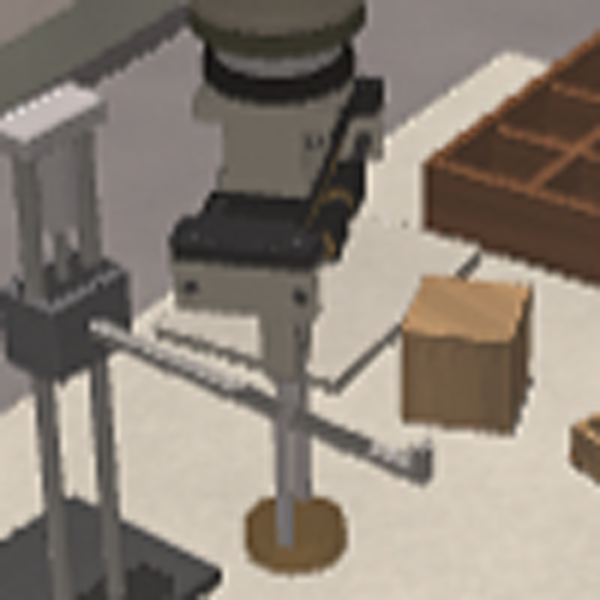

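```bash

python3 -m creep '[{"dx":0,"dy":0,"dz":0.3,"rx":0,"ry":0,"rz":0,"hand":8},{"dx":0,"dy":0,"dz":0.3,"rx":0,"ry":0,"rz":0,"hand":8},{"dx":0,"dy":0,"dz":0.3,"rx":0,"ry":0,"rz":0,"hand":8},{"dx":0,"dy":0,"dz":0.3,"rx":0,"ry":0,"rz":0,"hand":8},{"dx":0,"dy":0,"dz":0.3,"rx":0,"ry":0,"rz":0,"hand":8},{"dx":0,"dy":0,"dz":0.3,"rx":0,"ry":0,"rz":0,"hand":8},{"dx":0,"dy":0,"dz":0.3,"rx":0,"ry":0,"rz":0,"hand":8},{"dx":0,"dy":0,"dz":0.2,"rx":0,"ry":0,"rz":0,"hand":8}]' 45
python3 -m creep '[{"dx":0,"dy":0,"dz":0,"rx":0,"ry":0,"rz":-0.125,"hand":8},{"dx":0,"dy":0,"dz":0,"rx":0,"ry":0,"rz":-0.125,"hand":8},{"dx":0,"dy":0,"dz":0,"rx":0,"ry":0,"rz":-0.125,"hand":8},{"dx":0,"dy":0,"dz":0,"rx":0,"ry":0,"rz":-0.125,"hand":8},{"dx":0,"dy":0,"dz":0,"rx":0,"ry":0,"rz":0,"hand":8}]' 45
python3 - <<'E'
from h import *
st()
b=snap('side','s51.png')
cv2.imwrite('pics/c51.png',np.hstack([crop(b['img'],220,130,100,100,6)]))
E
```

```text
clock: 49.85
ee_pos: [0.5808, -0.0126, 0.3133]
tcp_rot: [2.005, 0.393, -2.004]
wrist_force: [1.5, 0.3, -3.9]
gripper_width: 0.147
clock: 50.48
ee_pos: [0.581, -0.0126, 0.3145]
tcp_rot: [-2.16, 0.138, 2.161]
wrist_force: [0.7, 0.5, -4.2]
gripper_width: 0.148
t50.48 pos [ 0.581  -0.0126  0.3145] jawyaw -1.693 tiltfix [ 0.005 -0.001  0.   ] F [ 0.7  0.5 -4.2] T [0.05 0.   0.01] w 13.8 q [-0.11  0.06  1.39 -0.01  1.69  1.59]
```

View pics/c51.png

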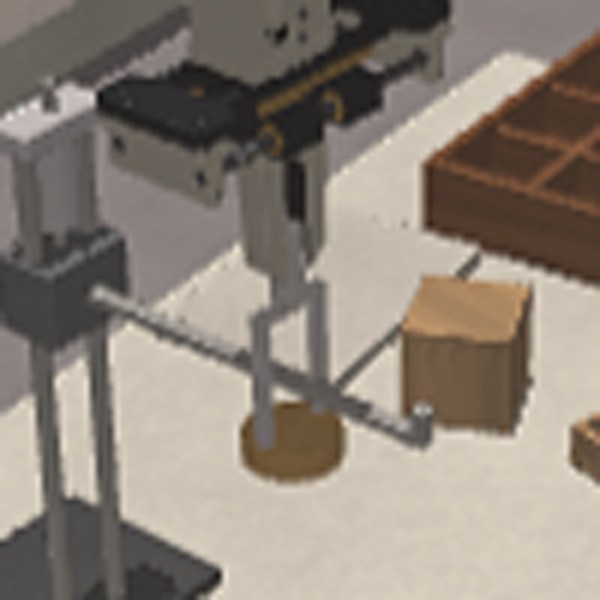

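```bash

python3 -m creep '[{"dx":-0.7,"dy":0.07,"dz":0,"rx":0,"ry":0,"rz":0,"hand":8},{"dx":-0.8,"dy":0.08,"dz":0,"rx":0,"ry":0,"rz":0,"hand":8},{"dx":-0.8,"dy":0.08,"dz":0,"rx":0,"ry":0,"rz":0,"hand":8},{"dx":0,"dy":0,"dz":0,"rx":0,"ry":0,"rz":0,"hand":8}]' 45
python3 - <<'E'
from h import *
st()
b=snap('side','s52.png')
cv2.imwrite('pics/c52.png',np.hstack([crop(b['img'],220,130,100,100,6)]))
E
```

```text
clock: 51.02
ee_pos: [0.5221, -0.0067, 0.3144]
tcp_rot: [-2.168, 0.123, 2.169]
wrist_force: [0.5, -0.0, -4.0]
gripper_width: 0.147
t51.02 pos [ 0.5221 -0.0067  0.3144] jawyaw -1.679 tiltfix [ 0.005 -0.001  0.   ] F [ 0.5 -0.  -4. ] T [ 0.06 -0.02 -0.  ] w 13.7 q [-0.11 -0.1   1.55 -0.01  1.69  1.57]
```

View pics/c52.png

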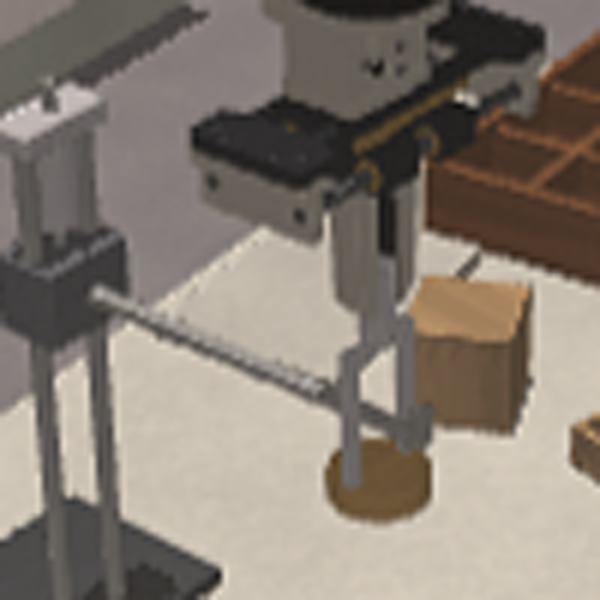

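```bash

python3 -m creep '[{"dx":-0.8,"dy":0.07,"dz":0,"rx":0,"ry":0,"rz":0,"hand":8},{"dx":-0.9,"dy":0.08,"dz":0,"rx":0,"ry":0,"rz":0,"hand":8},{"dx":-0.9,"dy":0.08,"dz":0,"rx":0,"ry":0,"rz":0,"hand":8},{"dx":-0.7,"dy":0.05,"dz":0,"rx":0,"ry":0,"rz":0,"hand":8},{"dx":0,"dy":0,"dz":0,"rx":0,"ry":0,"rz":0,"hand":8}]' 45
python3 - <<'E'
from h import *
st()
b=snap('side','s53.png');
cv2.imwrite('pics/c53.png',np.hstack([crop(b['img'],220,130,150,110,5)]))
E
```

```text
clock: 51.7
ee_pos: [0.4412, -0.0002, 0.3145]
tcp_rot: [-2.173, 0.116, 2.17]
wrist_force: [1.0, 0.6, -3.3]
gripper_width: 0.148
t51.70 pos [ 4.412e-01 -2.000e-04  3.145e-01] jawyaw -1.672 tiltfix [0.005 0.001 0.   ] F [ 1.   0.6 -3.3] T [ 0.07 -0.05  0.06] w 13.8 q [-0.11 -0.33  1.74 -0.01  1.72  1.56]
```

View pics/c53.png

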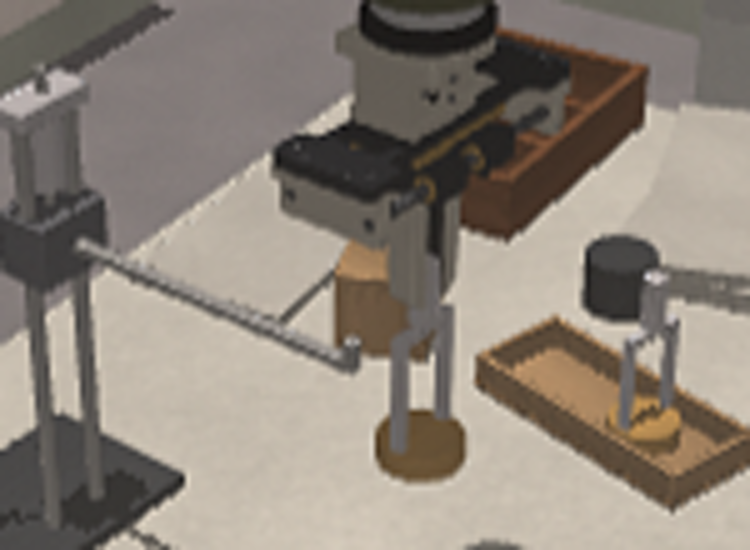

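```bash

python3 -m creep '[{"dx":-0.1,"dy":-0.6,"dz":0,"rx":0,"ry":0,"rz":0,"hand":8},{"dx":0,"dy":-1,"dz":0,"rx":0,"ry":0,"rz":-0.03,"hand":8},{"dx":0.2,"dy":-1,"dz":0,"rx":0,"ry":0,"rz":-0.03,"hand":8},{"dx":0.3,"dy":-1,"dz":0,"rx":0,"ry":0,"rz":-0.03,"hand":8},{"dx":0.3,"dy":-1,"dz":0,"rx":0,"ry":0,"rz":-0.03,"hand":8},{"dx":0.3,"dy":-1,"dz":0,"rx":0,"ry":0,"rz":-0.03,"hand":8},{"dx":0.3,"dy":-1,"dz":0,"rx":0,"ry":0,"rz":-0.03,"hand":8},{"dx":0.3,"dy":-1,"dz":0,"rx":0,"ry":0,"rz":-0.03,"hand":8},{"dx":0.3,"dy":-1,"dz":0,"rx":0,"ry":0,"rz":0,"hand":8},{"dx":0.2,"dy":-1,"dz":0,"rx":0,"ry":0,"rz":0,"hand":8}]' 45
python3 -m creep '[{"dx":0.2,"dy":-1,"dz":0,"rx":0,"ry":0,"rz":0,"hand":8},{"dx":0.2,"dy":-1,"dz":0,"rx":0,"ry":0,"rz":0,"hand":8},{"dx":0.1,"dy":-0.9,"dz":-0.2,"rx":0,"ry":0,"rz":0,"hand":8},{"dx":0,"dy":-0.9,"dz":-0.4,"rx":0,"ry":0,"rz":0,"hand":8},{"dx":0,"dy":-0.4,"dz":-0.5,"rx":0,"ry":0,"rz":0,"hand":8},{"dx":0,"dy":0,"dz":0,"rx":0,"ry":0,"rz":0,"hand":8}]' 45
python3 - <<'E'
from h import *
st()
E
```

```text
clock: 53.0
ee_pos: [0.4977, -0.2582, 0.3118]
tcp_rot: [-2.052, 0.335, 2.055]
wrist_force: [0.5, 0.2, -3.8]
gripper_width: 0.148
clock: 53.75
ee_pos: [0.5085, -0.3759, 0.2781]
tcp_rot: [-2.044, 0.337, 2.059]
wrist_force: [0.5, 0.0, -3.8]
gripper_width: 0.146
t53.75 pos [ 0.5085 -0.3759  0.2781] jawyaw -1.890 tiltfix [ 0.005 -0.008  0.   ] F [ 0.5  0.  -3.8] T [0.04 0.   0.03] w 13.6 q [-0.71  0.21  1.3  -0.01  1.64  1.18]
```

```bash

python3 -m creep '[{"dx":0.34,"dy":0.5,"dz":-0.5,"rx":0.005,"ry":-0.008,"rz":0,"hand":8},{"dx":0,"dy":0,"dz":-0.9,"rx":0,"ry":0,"rz":0,"hand":8},{"dx":0,"dy":0,"dz":-0.9,"rx":0,"ry":0,"rz":0,"hand":8},{"dx":0,"dy":0,"dz":-0.9,"rx":0,"ry":0,"rz":0,"hand":8},{"dx":0,"dy":0,"dz":-0.6,"rx":0,"ry":0,"rz":0,"hand":8},{"dx":0,"dy":0,"dz":0,"rx":0,"ry":0,"rz":0,"hand":8}]' 45
python3 - <<'E'
from h import *
st()
b=snap('side','s54.png');a=snap('top','t54.png')
cv2.imwrite('pics/c54.png',np.hstack([crop(b['img'],290,130,100,120,4),crop(a['img'],350,180,100,120,4)]))
E
```

```text
clock: 54.5
ee_pos: [0.5209, -0.3546, 0.1799]
tcp_rot: [-2.055, 0.32, 2.047]
wrist_force: [-0.1, 0.4, -3.0]
gripper_width: 0.144
t54.50 pos [ 0.5209 -0.3546  0.1799] jawyaw -1.884 tiltfix [-0.003  0.005  0.   ] F [-0.1  0.4 -3. ] T [ 0.03  0.04 -0.02] w 13.4 q [-0.68  0.23  1.45  0.01  1.46  1.2 ]
```

View pics/c54.png

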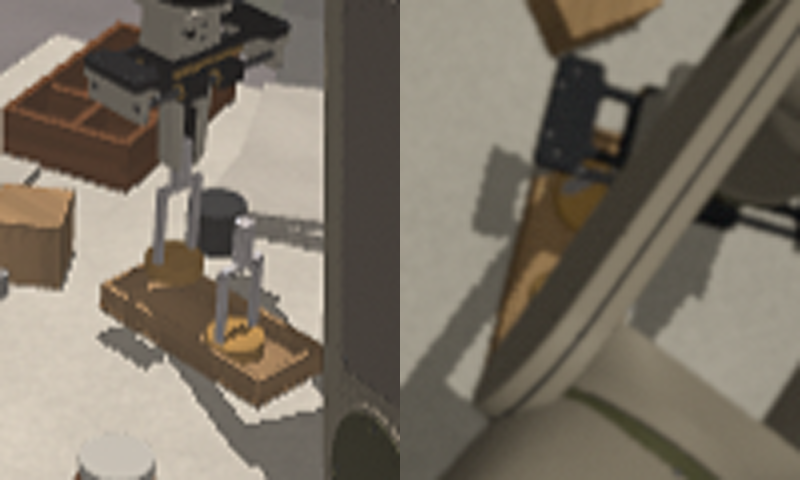

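```bash

python3 -m creep '[{"dx":-0.15,"dy":-0.28,"dz":-0.5,"rx":0,"ry":0.005,"rz":0,"hand":8},{"dx":0,"dy":0,"dz":-0.7,"rx":0,"ry":0,"rz":0,"hand":8},{"dx":0,"dy":0,"dz":-0.6,"rx":0,"ry":0,"rz":0,"hand":8},{"dx":0,"dy":0,"dz":0,"rx":0,"ry":0,"rz":0,"hand":8}]' 45
python3 - <<'E'
from h import *
st()
b=snap('side','s55.png');a=snap('top','t55.png')
cv2.imwrite('pics/c55.png',np.hstack([crop(b['img'],290,130,100,120,4),crop(a['img'],350,180,100,120,4)]))
E
```

```text
clock: 55.1
ee_pos: [0.518, -0.364, 0.1353]
tcp_rot: [-2.056, 0.325, 2.048]
wrist_force: [-0.4, -0.1, -2.6]
gripper_width: 0.149
t55.10 pos [ 0.518  -0.364   0.1353] jawyaw -1.885 tiltfix [0.001 0.004 0.   ] F [-0.4 -0.1 -2.6] T [ 0.03 -0.   -0.04] w 13.9 q [-0.69  0.27  1.49  0.    1.38  1.19]
```

View pics/c55.png

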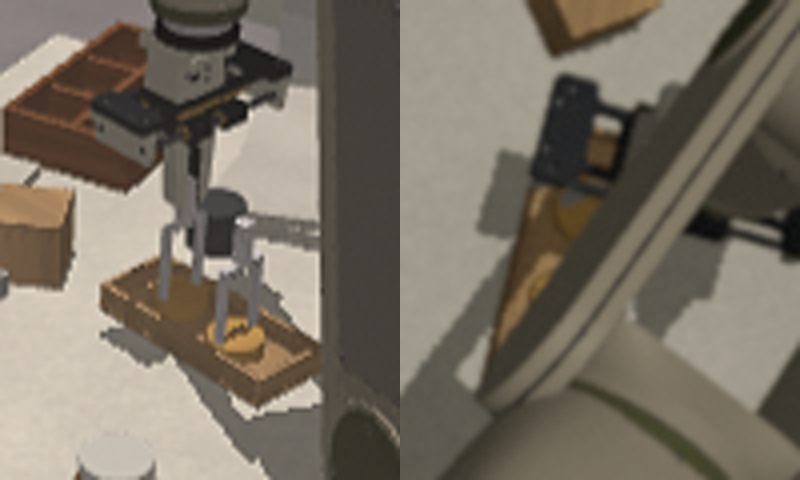

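```bash

python3 -m creep '[{"dx":-0.05,"dy":0.03,"dz":-0.25,"rx":0,"ry":0,"rz":0,"hand":8},{"dx":0,"dy":0,"dz":-0.12,"rx":0,"ry":0,"rz":0,"hand":8}]' 45
python3 -c "
from h import *
st()"
python3 -m creep '[{"dx":-0.02,"dy":0.02,"dz":-0.12,"rx":0,"ry":0,"rz":0,"hand":8}]' 45
python3 -c "
from h import *
st()"
python3 -m creep '[{"dx":-0.02,"dy":0.02,"dz":-0.12,"rx":0,"ry":0,"rz":0,"hand":8}]' 45
python3 -c "
from h import *
st()"
```

```text
clock: 55.45
ee_pos: [0.5184, -0.3644, 0.129]
tcp_rot: [-2.062, 0.328, 2.045]
wrist_force: [-0.9, 0.0, -3.6]
gripper_width: 0.146
t55.45 pos [ 0.5184 -0.3644  0.129 ] jawyaw -1.884 tiltfix [0.004 0.008 0.   ] F [-0.9  0.  -3.6] T [ 0.1   0.02 -0.02] w 13.5 q [-0.69  0.27  1.5   0.    1.37  1.19]
clock: 55.58
ee_pos: [0.5181, -0.364, 0.1262]
tcp_rot: [-2.063, 0.328, 2.044]
wrist_force: [-0.0, 0.6, -4.5]
gripper_width: 0.145
t55.58 pos [ 0.5181 -0.364   0.1262] jawyaw -1.884 tiltfix [0.005 0.008 0.   ] F [-0.   0.6 -4.5] T [0.14 0.02 0.04] w 13.5 q [-0.69  0.27  1.5   0.    1.36  1.19]
clock: 55.7
ee_pos: [0.5176, -0.3635, 0.1231]
tcp_rot: [-2.063, 0.328, 2.044]
wrist_force: [0.5, -0.5, -3.5]
gripper_width: 0.147
t55.70 pos [ 0.5176 -0.3635  0.1231] jawyaw -1.884 tiltfix [0.005 0.008 0.   ] F [ 0.5 -0.5 -3.5] T [ 0.07  0.06 -0.03] w 13.7 q [-0.69  0.27  1.51  0.    1.36  1.19]
```

```bash

python3 -m creep '[{"dx":-0.01,"dy":0.01,"dz":-0.1,"rx":0,"ry":0,"rz":0,"hand":8}]' 45
python3 -c "
from h import *
st()"
python3 -m creep '[{"dx":-0.01,"dy":0.01,"dz":-0.1,"rx":0,"ry":0,"rz":0,"hand":8}]' 45
python3 -c "
from h import *
st()"
```

```text
clock: 55.82
ee_pos: [0.5179, -0.3635, 0.1214]
tcp_rot: [-2.065, 0.329, 2.043]
wrist_force: [-0.5, 1.7, 7.2]
gripper_width: 0.149
t55.83 pos [ 0.5179 -0.3635  0.1214] jawyaw -1.884 tiltfix [0.006 0.01  0.   ] F [-0.5  1.7  7.2] T [0.51 0.42 0.  ] w 13.9 q [-0.69  0.27  1.51  0.    1.35  1.19]
clock: 55.95
ee_pos: [0.5186, -0.3637, 0.1213]
tcp_rot: [-2.068, 0.33, 2.041]
wrist_force: [-4.7, 4.4, 16.9]
gripper_width: 0.146
t55.95 pos [ 0.5186 -0.3637  0.1213] jawyaw -1.884 tiltfix [0.007 0.012 0.   ] F [-4.7  4.4 16.9] T [1.18 1.27 0.01] w 13.6 q [-0.69  0.27  1.51  0.    1.35  1.19]
```

Contact with the tray floor at TCP z 0.121. Release.

```bash

python3 -m creep '[{"dx":0,"dy":0,"dz":0.02,"rx":0,"ry":0,"rz":0,"hand":8},{"dx":0,"dy":0,"dz":0,"rx":0,"ry":0,"rz":0,"hand":20},{"dx":0,"dy":0,"dz":0,"rx":0,"ry":0,"rz":0,"hand":35},{"dx":0,"dy":0,"dz":0,"rx":0,"ry":0,"rz":0,"hand":50},{"dx":0,"dy":0,"dz":0,"rx":0,"ry":0,"rz":0,"hand":50},{"dx":0,"dy":0,"dz":0.5,"rx":0,"ry":0,"rz":0,"hand":50},{"dx":0,"dy":0,"dz":1,"rx":0,"ry":0,"rz":0,"hand":50},{"dx":0,"dy":0,"dz":1,"rx":0,"ry":0,"rz":0,"hand":50},{"dx":0,"dy":0,"dz":1,"rx":0,"ry":0,"rz":0,"hand":50},{"dx":0,"dy":0,"dz":1,"rx":0,"ry":0,"rz":0,"hand":50}]' 20
python3 -m creep '[{"dx":-0.5,"dy":1,"dz":1,"rx":0,"ry":0,"rz":0,"hand":50},{"dx":-0.5,"dy":1,"dz":1,"rx":0,"ry":0,"rz":0,"hand":50},{"dx":-0.5,"dy":1,"dz":0,"rx":0,"ry":0,"rz":0,"hand":50},{"dx":-0.5,"dy":1,"dz":0,"rx":0,"ry":0,"rz":0,"hand":50},{"dx":-0.5,"dy":1,"dz":0,"rx":0,"ry":0,"rz":0,"hand":50},{"dx":-0.5,"dy":1,"dz":0,"rx":0,"ry":0,"rz":0,"hand":50},{"dx":-0.5,"dy":1,"dz":0,"rx":0,"ry":0,"rz":0,"hand":50},{"dx":-0.2,"dy":1,"dz":0,"rx":0,"ry":0,"rz":0,"hand":50},{"dx":0,"dy":1,"dz":0,"rx":0,"ry":0,"rz":0,"hand":50},{"dx":0,"dy":1,"dz":0,"rx":0,"ry":0,"rz":0,"hand":50}]' 20
python3 - <<'E'
from h import *
st()
b=snap('side','s56.png');a=snap('top','t56.png')
E
```

```text
clock: 57.2
ee_pos: [0.5182, -0.3635, 0.2398]
tcp_rot: [-2.068, 0.33, 2.041]
wrist_force: [0.3, -1.0, -0.1]
gripper_width: 0.538
clock: 58.45
ee_pos: [0.424, -0.109, 0.3069]
tcp_rot: [-2.088, 0.342, 2.023]
wrist_force: [0.8, 0.6, -0.6]
gripper_width: 0.539
t58.45 pos [ 0.424  -0.109   0.3069] jawyaw -1.888 tiltfix [0.018 0.029 0.   ] F [ 0.8  0.6 -0.6] T [-0.    0.01  0.02] w 50.2 q [-0.36 -0.37  1.79 -0.01  1.69  1.52]
```

View pics/s56.png

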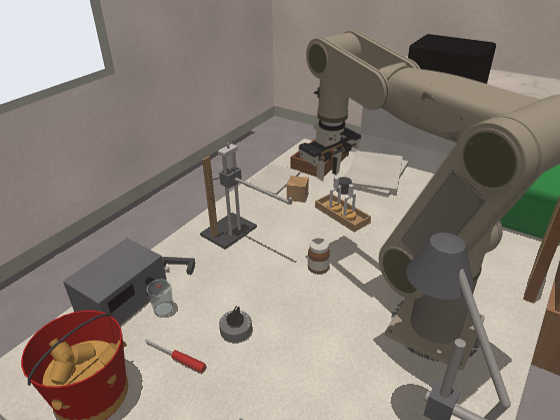

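View pics/t56.png

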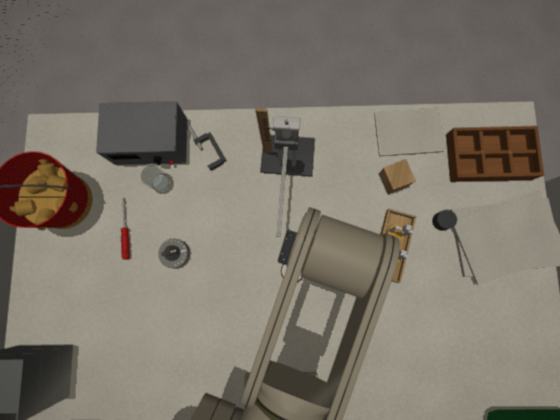

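```bash
python3 - <<'E'
from h import *
b=cv2.imread('pics/s56.png');a=cv2.imread('pics/t56.png')
cv2.imwrite('pics/c56.png',np.hstack([crop(b,305,165,75,70,6),crop(a,150,230,50,70,6)]))
# objects moved? compare with first frames
a0=cv2.imread('pics/t0.png');b0=cv2.imread('pics/s0.png')
for n,(p,q,x,y,w,h_) in dict(beaker=(a,a0,135,160,40,35),block=(a,a0,377,158,42,40),driver=(a,a0,115,195,20,70),slug=(a,a0,430,207,28,25),jarS=(b,b0,305,236,28,40),blockS=(b,b0,285,175,26,28),timerT=(a,a0,155,236,40,36)).items():
    P=p[y:y+h_,x:x+w].astype(np.float32).mean(2);Q=q[y:y+h_,x:x+w].astype(np.float32).mean(2)
    print(n,np.round(cv2.phaseCorrelate(P,Q)[0],2))
E
```

```text
beaker [-0.01 -0.09]
block [ 0.57 -0.  ]
driver [0.   0.03]
slug [0.01 0.5 ]
jarS [0.07 0.13]
blockS [0.51 0.  ]
timerT [ 0.15 -0.13]
```

View pics/c56.png

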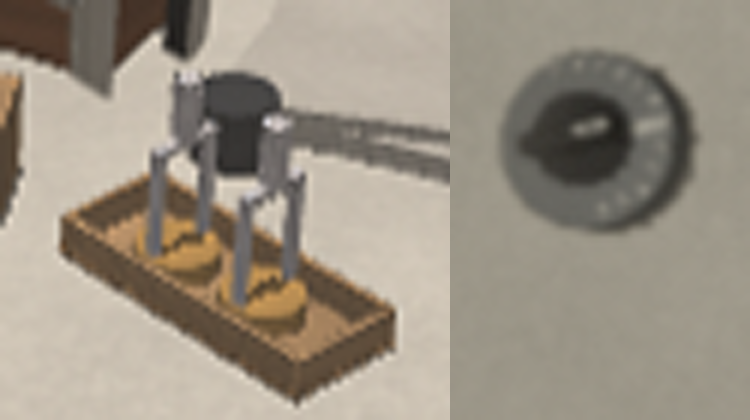

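```bash
python3 - <<'E'
from h import *
b=cv2.imread('pics/s56.png');a=cv2.imread('pics/t56.png');a0=cv2.imread('pics/t0.png');b0=cv2.imread('pics/s0.png')
k=lambda i,x,y,w,h_:crop(i,x,y,w,h_,6)
for n,p,q,(x,y,w,h_) in(('block',a,a0,(377,158,42,40)),('blockS',b,b0,(285,175,26,28)),('slug',a,a0,(430,207,28,25)),('timerS',b,b0,(215,325,40,18))):
    d=[]
    P=cv2.GaussianBlur(p,(0,0),1).astype(float)[y:y+h_,x:x+w];Qf=cv2.GaussianBlur(q,(0,0),1)
    for s in np.arange(-1,1.01,.25):
      for t in np.arange(-1,1.01,.25):
        Q=cv2.warpAffine(Qf,np.float32([[1,0,s],[0,1,t]]),(560,420)).astype(float)[y:y+h_,x:x+w]
        d.append((np.abs((P-P.mean())-(Q-Q.mean())).mean(),s,t))
    print(n,min(d))
E
```

```text
block (np.float64(0.7905498866213148), np.float64(0.0), np.float64(0.0))
blockS (np.float64(1.2273188121402399), np.float64(0.0), np.float64(0.0))
slug (np.float64(1.0589052154195022), np.float64(0.0), np.float64(0.0))
timerS (np.float64(1.6574125514403302), np.float64(0.0), np.float64(0.0))
```

Nothing else has moved. Handing in.

```bash
python3 -c "
from h import *
print(robot.sign_off()); print(robot.observe()['clock'])"
```

```text
the job is handed in; nothing more can be done
None
the job is handed in; nothing more can be done
```

The load test is finished and handed in at about 58 s of the 210 s allowed; the sign-off gave no verdict. The bench held two loop weights.

- **Hanging:** I hung both weights on the gauge's sprung arm, 135 and 195 mm out, and let go of each. While hanging, both turned about 25–35° about the vertical. I don't know why; they stayed on the arm.
- **Timer:** With both weights hanging, I pressed down on the knob and turned it about 1.3 rad clockwise to the long tick. The press was about 9 N during the turn, with a brief 22 N peak before I gripped the knob.
- **Unloading:** I took both weights off and stood them in the wooden tray.

**Last checks**
- **Weights:** both stand upright in the tray, and the gauge arm is back up at its unloaded height.
- **Knob:** by the gripper's rotation the pointer is within about 0.01 rad of the tick. A direct image reading suggested about 0.07 rad short, but a fit using the pointer's start and end positions put it within about 0.03 rad, so I left it there.
- **Other objects:** the timer, beaker, block, jar, screwdriver and slug show no shift between the first and last images. One image-alignment method hinted at half a pixel for the block and the slug, but a direct comparison showed no shift.
- **Force:** setting the first weight in the tray briefly put 65 N on the wrist, below the 120 N limit. The weight was pressed against the tray floor, not the arm or gripper body.

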